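Mount the stored sensor heads on the instrument rail

TASK

Swing open the gate at the mouth of the instrument rail, then take every sensor head out of the foam tray - tip its front edge up first, as the back edge is tucked under the foam lip and must not be wrenched against it - and turn it over so that its foot points down. Slide the foot of each one into the rail's slot from the open end, all pushed up in a closed row against the end stop, then swing the gate fully shut behind them. Do not knock over the beaker or the weighing bottle.

Things in the scene. Friction and masses are not known exactly. Their poses are not given: they have to be found in the camera images.
- tray: fixed grey foam insert in a white tub, 300 by 122 mm, 54 mm high; origin on the bench under the middle pocket's centre, x to the back (lipped) side, y along the row. Pocket centres at y = -84, 0, 84, x = 0 mm, floor 16 mm up (stored head's origin 30 mm up). From x = 6 mm back, foam 1.5 mm beside each head; x -60 to 6 mm is a finger trench, 40 mm between heads, floor 6 mm up; front rim 12 mm high
- foam_lip: foam lip along the back of the tray, fixed to it; origin on its lower front edge at the middle pocket (x = 22 mm, 48 mm up; lip top 54 mm up; same at all pockets). It overhangs the stored block's last 6 mm, 4 mm above it; the back wall is at x = 36 mm. First draw a head that lies back from its ledge forward; lift its front end 10 deg about its back lower edge, draw it 17 mm forward while tilting to 16 deg, then up
- tray_ledge (a point): top of the foam ledge in front of the middle pocket (x = -40 to -30 mm, 24 mm up, 8 mm above the pocket floor; same at all pockets): it stops a head being drawn straight forward
- head_a: sensor head (None if absent), 0.16 kg: white block 56 (x) by 44 (y) by 28 mm (z), origin at the block's centre; round black window in its -z face, T-shaped aluminium foot on its +z face (see head_a_foot). Stored foot up, x along the tray's x. On the rail it may be either way round. Stands steadily on foot, end or side; let go leaning up to 15 deg off these, it settles by itself
- head_b: sensor head (None if absent), 0.16 kg: white block 56 (x) by 44 (y) by 28 mm (z), origin at the block's centre; round black window in its -z face, T-shaped aluminium foot on its +z face (see head_a_foot). Stored foot up, x along the tray's x. On the rail it may be either way round. Stands steadily on foot, end or side; let go leaning up to 15 deg off these, it settles by itself
- head_c: sensor head (None if absent), 0.16 kg: white block 56 (x) by 44 (y) by 28 mm (z), origin at the block's centre; round black window in its -z face, T-shaped aluminium foot on its +z face (see head_a_foot). Stored foot up, x along the tray's x. On the rail it may be either way round. Stands steadily on foot, end or side; let go leaning up to 15 deg off these, it settles by itself
- head_a_foot (a point): middle of the outer face of head_a's foot, 28 mm from the head's origin along its +z. The foot (same on all heads): neck 26 (x) by 14 (y) mm, 9 mm tall from the block, then a flange 26 (x) by 30 (y) mm, 5 mm thick
- rail: fixed steel T-slot rail; origin on the bench under the slot's mouth, x inwards to the stop, y across. Bed 8 mm up, x = -85 to 178 mm, 64 mm wide. Slot x = 0 to 165 mm, 33 mm wide, 8 mm high under two lips 4 mm thick with a 20 mm gap (outer width 54 mm, tops 20 mm up). A head on the bed has its origin 36 mm up, block underside 22 mm; seated origins at x = 137, 81, 25 mm, y = 0
- rail_apron (a point): on the bed of the open apron before the mouth (x = -50 mm, 8 mm up), where a head can be set down before sliding it in. Low walls (16 mm up) from x = -53 to 0 mm form a funnel narrowing from about 56 to 33 mm
- rail_stop (a point): middle of the end stop's face that the first head's block butts against (x = 165 mm, 22 mm up; the stop is 46 mm high)
- gate (a joint): gate bar on an upright hinge beside the mouth, rad: 0 shut (bar across the track, 26 to 34 mm up), 2.3 wide open; stays where it is left (about 0.04 N m friction). To let heads and fingers pass freely open it to 2 or more. Opening turns it clockwise seen from above, outwards and away to the rail's +y side
- gate_pin (a point): black round upright grip pin on the gate bar, 12 mm thick, standing from 34 to 80 mm above the bench, 60 mm from the hinge axis; this point is on its axis 70 mm up
- gate_hinge (a point): on the gate's hinge axis, 70 mm above the bench (x = -17, y = 62 mm in the rail's frame)
- beaker_low: glass beaker, 66 mm wide, 72 mm tall, loose, to stay upright; origin at its base
- weighing_bottle: small glass weighing bottle, 39 mm wide, 65 mm tall, loose, to stay upright; origin at its base
- dish: loose petri dish, 70 mm wide, 16 mm high, not needed
Things that resemble listed ones, but are neither listed nor needed, are in the scene too. Leave any green or orange look-alike of the head_a alone.

How it is judged:
On the way, in this order (a step that is already met when the one before it is completed fails the run):
1. the gate has been swung open (value of joint gate above 0.9 rad), for 0.2 s.
2. every head stands in the rail, window up, in a closed row against the stop (angle between each of head_a, head_b, head_c's own z axis and vertical above 3.02 rad and angle between the x axis of each of head_a, head_b, head_c and the x axis of rail, either way round below 0.1 rad and z of each of head_a, head_b, head_c in the frame of rail below 0.041 m and y of head_a in the frame of rail between -0.005 and 0.005 m and x of each of head_a, head_b, head_c in the frame of rail above 0.015 m and (x of head_a in the frame of rail above 0.132 m or distance between head_a and head_b below 0.0605 m or distance between head_a and head_c below 0.0605 m) and y of head_b in the frame of rail between -0.005 and 0.005 m and (x of head_b in the frame of rail above 0.132 m or distance between head_b and head_a below 0.0605 m or distance between head_b and head_c below 0.0605 m) and y of head_c in the frame of rail between -0.005 and 0.005 m and (x of head_c in the frame of rail above 0.132 m or distance between head_c and head_a below 0.0605 m or distance between head_c and head_b below 0.0605 m) and x of any of head_a, head_b, head_c in the frame of rail above 0.132 m), for 0.2 s.
At the end, for the whole second after the job is handed in: Every head present sits in the rail's slot with its foot down (within 7 deg) and within 5 mm of the slot's centre line; the first within 5 mm of the stop, each other with its centre within 60.5 mm of its neighbour's and past x = 15 mm; the gate is within 0.15 rad of shut; all at rest (all of step 2 and value of joint gate below 0.15 rad and linear speed of each of head_a, head_b, head_c below 0.02 m/s); the robot touches nothing.
It fails at once if the beaker or the weighing bottle is knocked over (angle between any of beaker_low, weighing_bottle's own z axis and vertical above 0.7 rad).
It fails at once if a head in the gripper is wrenched against the foam lip (over 15 N) ((contact force between head_a and foam_lip above 15 N and contact force between the fingers and head_a above 3 N) or (contact force between head_b and foam_lip above 15 N and contact force between the fingers and head_b above 3 N) or (contact force between head_c and foam_lip above 15 N and contact force between the fingers and head_c above 3 N)).
Of head_a, head_b, head_c only 2 to 3 are there at a start; the rules pass over those that are not, and their reading is None.
At some moment in a run one of head_a, head_b, head_c may be knocked a few centimetres aside while the robot is not near it.
Once in a run the grip may slacken for a moment while it holds something.
It also fails if it takes over 210 s, if anything falls off the work surface, if the arm or the gripper's body presses on something with over 40 N, if the wrist force passes 120 N, or if a joint passes its speed limit or range.

ROBOT

A 6-joint arm with a two-finger parallel gripper is mounted at the origin on a cart in front of the work surface, level with it; the furniture and walls round the work are solid. World frame = base frame: x ahead of the robot, y to its left, z up, the work surface at z = 0. Lengths are in m, angles in rad, forces in N, time in s.
With the tool pointing down it reaches from about 0.35 to 0.725 m from the base axis. Payload 4.3 kg.
Tool frame: the origin (TCP) lies at the very end of the fingers, on their centre line; the grasp point (between the pads) lies 19 mm behind it; z points along the fingers, y is the direction in which the jaws open and shut (so a half turn about z gives the same grasp; the last joint's range is limited). The gripper opens to 85 mm and grips with 20 to 120 N. Pads are 22 mm wide; open, the fingers measure 114 mm over their backs; the gripper's body (76 mm by 85 mm) begins 54 mm behind the grasp point. The pads swing forward as they close: fully open they stand 13 mm farther back than shut.
Start: joints at [1.087, 0.377, 0.081, 1.274, 0, 1.46], TCP at [0.21, 0.535, 0.231] pointing down, gripper open.
Joint ranges: [-2.72, 2.72], [-0.84, 1.66], [-1.02, 1.22], [-1.77, 2.12], [-1.37, 1.28], [-3.14, 3.14]. Speed limits (rad/s): [2.57, 2.57, 3.14, 3.14, 3.14, 3.14].

INTERFACE

Orientations are given as a rotation vector (axis times angle).
In Python, from plant import r gives the robot as it stands.
- The arm moves only by the tool move_arm, never from a script. Its argument "steps" is a list of rows, each an object of numbers: "x", "y", "z": the shift along the tool's x, y, z in cm; "ax", "ay", "az": the turn, a rotation vector about the tool's x, y, z in rad; "claw": the gripper's target within -1 to 1 (fully open at 1, half-way at 0, shut at -1). A call has 1 to 8 rows; each row is the pose to reach, as a shift and turn from the pose commanded when the call began, along the tool's axes at that moment; what a row does not reach only later rows make up. A row lasts 1/10 s, in which the tool goes at most 50 mm and 8.59 degrees, less where a joint would pass 70% of its speed; a pose out of reach is approached as far as the arm can. A call with a gripper value outside its range is refused whole. The fingers move at their own pace and stop on an object; "squeeze" is the grip in N (left out, the last holds). Time passes only in rows, so rows that repeat a pose let the fingers close. It gives the time, the measured TCP pose, the force and the opening at its end, in the units of the state.
- r.sense(): the state, without advancing time (a new reading comes with each control period).
- r.snapshot(name): name is "side" or "top" or "wrist"; returns (picture, depth): 480x640x3 uint8, blue, green, red; 480x640 float32, m along the optical axis (not along the pixel's ray), 0 where there is no reading.
- r.calibration(name): a dict with "fx", "fy", "cx", "cy" (pixels), "R" (3x3) and "t" (3): a world point X has camera coordinates R X + t; the wrist camera has in their place "T_tool_cam" (4x4, takes a point from camera to tool coordinates, whose origin is the TCP and whose axes are the flange's). Camera axes: x right, y down, z forward; pixel columns grow to the right and rows downward; lengths in m; the calibration is good to about 2 mm. A picture is of the moment at which its call begins: read the wrist's pose just before it. calibration takes no time and is no camera call.
- r.hand_in(): hands the job in, once; it reports no verdict.
Trained networks look in the newest picture that a camera, given by its name, has taken for a name from the list of things; names that differ only in an ending like _2 or _b are one class to them, and where a whole thing is asked for, a point or a joint stands for the part that bears it (a point fixed in the world has none). Each returns a list of dicts, best first, with "score" (0 to 1); they miss things now and then, are a little off and sometimes report something else, mostly with a low value. They report only what shows in the picture. A call takes as long as a camera call. They do not tell look-alikes from the thing itself.
- r.find_in(camera, name): "at" ([column, row] in pixels, amid what is visible of it).
- r.place_of(camera, name): "at" ([column, row] in pixels: a listed point, or the origin of a listed thing).
The state is a dict: "time": time; "joints": joint angles; "joint_vel": joint speeds; "joint_efforts": joint torques, N m; "position": TCP position; "tcp_rot": TCP orientation; "force": force on the tool from outside, world axes, zero at the start; "torque": the same for the moment, N m; "grip_width": finger opening in m.
Only numpy, scipy, OpenCV 4.12 (cv2) and the standard library are available. Lean on these libraries where they do the work, as an engineer would, in place of code of your own. Each camera call takes 0.05 s, during which the arm holds its last target.

## Working session

There is one attempt and no reset: what is moved stays moved. The work goes in short steps, Python scripts to look and compute and a tool call to move; the robot and the scene stay as the last step left them, time stands still between calls to the robot, and variables do not carry over. Pictures are saved under pics/ and viewed, and the job is handed in when it is done.

Besides the shell and the picture viewer there is one more tool, called after "Call:" by a JSON object that holds its "method" and its "body". move_arm: Moves the arm, as the interface text tells. Its arguments: {"type":"object","properties":{"steps":{"type":"array","items":{"type":"object","properties":{"x":{"type":"number"},"y":{"type":"number"},"z":{"type":"number"},"ax":{"type":"number"},"ay":{"type":"number"},"az":{"type":"number"},"claw":{"type":"number"}}}},"squeeze":{"type":"number"}},"required":["steps"]}

```bash
ls; mkdir -p pics
cat > h.py <<'E'
import numpy as np, cv2
from scipy.spatial.transform import Rotation as Ro
from plant import r
def cam(name):
    c=r.calibration(name)
    K=np.array([[c['fx'],0,c['cx']],[0,c['fy'],c['cy']],[0,0,1]])
    if 'R' in c:
        R=np.array(c['R']);t=np.array(c['t'])
    else:
        s=r.sense();T=np.eye(4);T[:3,:3]=Ro.from_rotvec(s['tcp_rot']).as_matrix();T[:3,3]=s['position']
        W=T@np.array(c['T_tool_cam']);Wi=np.linalg.inv(W);R=Wi[:3,:3];t=Wi[:3,3]
    return K,R,t
def ray_z(C,px,z):
    K,R,t=C
    d=R.T@np.linalg.inv(K)@np.array([px[0],px[1],1.]);o=-R.T@t
    return o+d*(z-o[2])/d[2]
def deproj(C,px,dep):
    K,R,t=C
    return R.T@(np.linalg.inv(K)@np.array([px[0],px[1],1.])*dep-t)
def proj(C,X):
    K,R,t=C
    p=K@(R@np.array(X)+t);return p[:2]/p[2]
def cloud(C,dep):
    K,R,t=C
    v,u=np.mgrid[0:480,0:640]
    P=np.stack([(u-K[0,2])/K[0,0]*dep,(v-K[1,2])/K[1,1]*dep,dep],-1)
    return (P-t)@R
E
python3 - <<'E'
from h import *
s=r.sense();print({k:np.round(v,3) for k,v in s.items()})
for n in ['top','side','wrist']:
    C=cam(n);im,d=r.snapshot(n);cv2.imwrite(f'pics/{n}0.png',im);np.save(f'{n}0.npy',d)
    print(n,C[0][0,0],-C[1].T@C[2],C[1][2])
    for o in ['tray','head_a','rail','gate','gate_pin','gate_hinge','beaker_low','weighing_bottle','rail_stop','rail_apron','foam_lip']:
        print(o,[(np.round(x['at']).tolist(),round(x['score'],2)) for x in r.place_of(n,o)][:5])
E
```

```text
pics
{'time': np.float64(0.0), 'joints': array([1.087, 0.378, 0.08 , 1.274, 0.   , 1.46 ]), 'joint_vel': array([ 0.001, -0.001,  0.   , -0.001,  0.001,  0.   ]), 'joint_efforts': array([ 1.0000e-03, -4.6361e+01,  2.6987e+01,  2.1000e-02, -0.0000e+00,
       -0.0000e+00]), 'position': array([0.21 , 0.535, 0.23 ]), 'tcp_rot': array([-5.840e-01, -3.086e+00,  3.000e-03]), 'force': array([ 0.053, -0.827, -0.808]), 'torque': array([0.048, 0.017, 0.054]), 'grip_width': np.float64(0.086)}
top 536.7568042518849 [0.36316218 0.07072045 1.6380679 ] [ 1.08168922e-01  8.22468905e-04 -9.94132188e-01]
tray [([246.0, 234.0], 0.86)]
head_a [([242.0, 186.0], 0.73), ([241.0, 234.0], 0.61), ([207.0, 182.0], 0.59), ([146.0, 296.0], 0.57), ([297.0, 289.0], 0.54)]
rail [([390.0, 223.0], 0.66), ([246.0, 235.0], 0.24)]Traceback (most recent call last):
  File "<stdin>", line 7, in <module>
ValueError: it knows: beaker_low, dish, foam_lip, gate_hinge, gate_pin, head, head_a_foot, rail, rail_apron, rail_stop, tray, tray_ledge, weighing_bottle
```

Run:
```python
from h import *
for n in ['top','side']:
    C=cam(n);im,d=r.snapshot(n);cv2.imwrite(f'pics/{n}0.png',im);np.save(f'{n}0.npy',d)
    print(n,C[0][0,0],-C[1].T@C[2],C[1][2])
    for o in ['tray','head','gate_pin','gate_hinge','beaker_low','weighing_bottle','rail','rail_stop','rail_apron','head_a_foot','foam_lip','dish']:
        print(o,[(np.round(x['at'],1).tolist(),round(x['score'],2)) for x in r.place_of(n,o)][:6])
```

```text
top 536.7568042518849 [0.36316218 0.07072045 1.6380679 ] [ 1.08168922e-01  8.22468905e-04 -9.94132188e-01]
tray [([247.4, 236.9], 0.7)]
head [([216.3, 238.0], 0.84), ([294.3, 291.0], 0.78), ([145.5, 294.8], 0.73), ([242.4, 184.5], 0.63), ([486.0, 242.0], 0.59), ([208.0, 183.8], 0.58)]
gate_pin [([388.7, 217.2], 0.63)]
gate_hinge [([386.2, 198.7], 0.88), ([389.3, 217.0], 0.74), ([444.2, 232.6], 0.51)]
beaker_low [([327.1, 176.2], 0.89), ([242.1, 225.2], 0.19)]
weighing_bottle [([487.3, 243.4], 0.47)]
rail [([389.6, 221.7], 0.63)]
rail_stop [([443.6, 232.7], 0.88)]
rail_apron [([377.2, 218.6], 0.75)]
head_a_foot [([294.2, 288.1], 0.86), ([214.8, 238.7], 0.85), ([205.6, 178.9], 0.6), ([138.5, 291.6], 0.58), ([239.7, 181.1], 0.49), ([240.5, 224.7], 0.33)]
foam_lip [([241.4, 225.1], 0.6)]
dish [([413.1, 165.2], 0.74)]
side 435.8063618950097 [0.47979087 1.15194053 0.87644127] [ 0.05179583 -0.80691179 -0.58839659]
tray []
head [([388.6, 412.4], 0.96), ([258.1, 306.7], 0.84), ([377.5, 277.5], 0.76), ([252.4, 334.9], 0.73), ([317.7, 306.7], 0.64), ([310.2, 300.8], 0.28)]
gate_pin [([317.8, 206.2], 0.46)]
gate_hinge [([300.1, 211.2], 0.69)]
beaker_low [([269.7, 249.7], 0.96), ([300.0, 209.5], 0.24)]
weighing_bottle [([338.8, 183.6], 0.48)]
rail [([315.3, 225.5], 0.88)]
rail_stop [([327.6, 194.5], 0.56), ([269.5, 212.1], 0.56)]
rail_apron [([315.4, 226.7], 0.94)]
head_a_foot [([392.7, 403.0], 0.76), ([381.8, 268.1], 0.6), ([256.8, 299.1], 0.56), ([249.9, 330.5], 0.55)]
foam_lip [([311.6, 298.4], 0.54)]
dish [([266.9, 211.0], 0.48)]
```

View pics/top0.png

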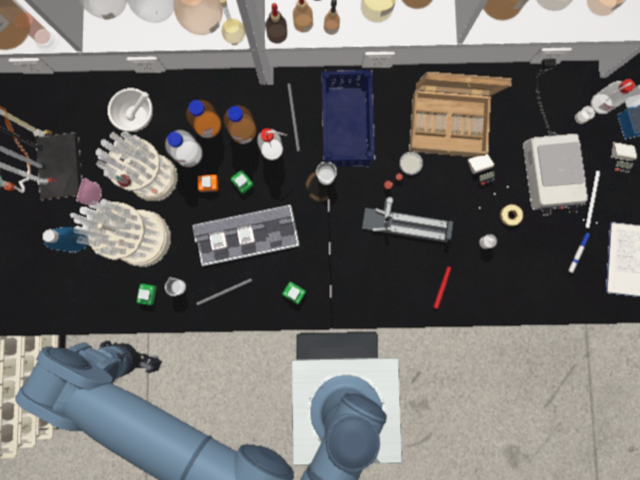

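View pics/side0.png

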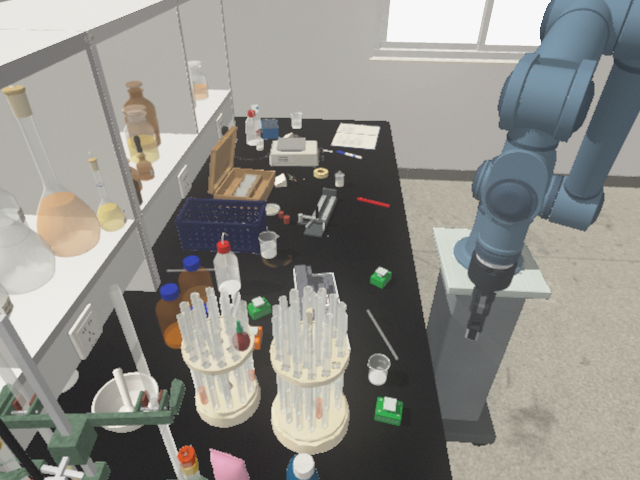

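Run:
```python
from h import *
im=cv2.imread('pics/top0.png')
a=cv2.resize(im[190:280,170:310],None,fx=5,fy=5,interpolation=cv2.INTER_CUBIC)
cv2.imwrite('pics/z1.png',a)
b=cv2.resize(im[140:270,350:510],None,fx=5,fy=4.6,interpolation=cv2.INTER_CUBIC);cv2.imwrite('pics/z2.png',b)
C=cam('top');d=np.load('top0.npy');P=cloud(C,d)
for px in [(218,240),(246,236),(275,230),(388,205),(480,165),(488,242),(175,287),(326,173),(443,232),(377,218)]:
    print(px,np.round(P[px[1],px[0]],3), np.round(ray_z(C,px,0.03),3))
```

```text
(218, 240) [0.512 0.369 0.049] [0.514 0.373 0.03 ]
(246, 236) [0.522 0.286 0.051] [0.524 0.288 0.03 ]
(275, 230) [0.543 0.203 0.008] [0.541 0.201 0.03 ]
(388, 205) [ 0.609 -0.142  0.034] [ 0.609 -0.142  0.03 ]
(480, 165) [ 0.726 -0.427  0.03 ] [ 0.726 -0.427  0.03 ]
(488, 242) [ 0.488 -0.43   0.056] [ 0.49  -0.438  0.03 ]
(175, 287) [0.377 0.507 0.007] [0.376 0.501 0.03 ]
(326, 173) [0.711 0.043 0.035] [0.712 0.043 0.03 ]
(443, 232) [ 0.525 -0.309  0.012] [ 0.523 -0.305  0.03 ]
(377, 218) [ 0.573 -0.11   0.005] [ 0.57  -0.108  0.03 ]
```

View pics/z1.png

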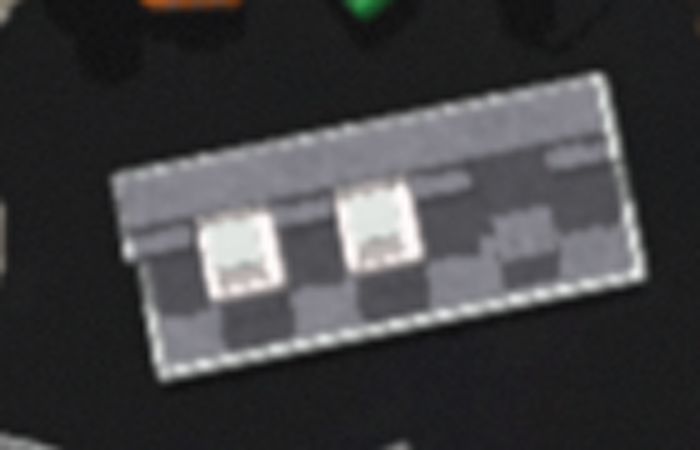

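View pics/z2.png

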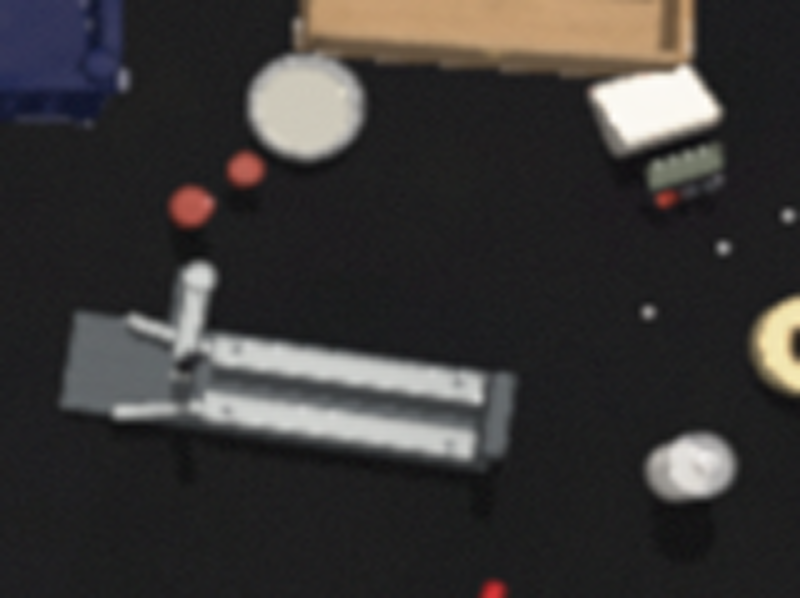

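```bash
cat >> h.py <<'E'
def pose():
    s=r.sense();return np.array(s['position']),Ro.from_rotvec(s['tcp_rot'])
def down(yaw):  # tool z down, tool y axis at world angle yaw (rad)
    y=np.array([np.cos(yaw),np.sin(yaw),0]);z=np.array([0,0,-1.]);x=np.cross(y,z)
    return Ro.from_matrix(np.stack([x,y,z],1))
def go(p,R):
    p0,R0=pose()
    d=R0.inv().apply(np.array(p)-p0)*100
    a=(R0.inv()*R).as_rotvec()
    print('x %.2f y %.2f z %.2f | ax %.3f ay %.3f az %.3f  (dist %.1fcm, ang %.1fdeg)'%(*d,*a,np.linalg.norm(d),np.degrees(np.linalg.norm(a))))
E
python3 - <<'E'
from h import *
p,R=pose();print(R.as_matrix().round(2));print(np.array(r.calibration('wrist')['T_tool_cam']).round(3),r.calibration('wrist')['fx'])
yaw=np.arctan2(R.as_matrix()[1,1],R.as_matrix()[0,1]);print(yaw)
go([0.56,-0.12,0.33],down(np.pi/2)); go([0.56,-0.12,0.33],down(-np.pi/2)); go([0.5,0.3,0.33],down(-1.4));go([0.5,0.3,0.33],down(1.74))
E
```

```text
[[-0.93  0.37  0.  ]
 [ 0.37  0.93  0.  ]
 [-0.    0.   -1.  ]]
[[-0.    -0.961 -0.275  0.069]
 [ 1.    -0.     0.     0.   ]
 [-0.    -0.275  0.961 -0.143]
 [ 0.     0.     0.     1.   ]] 422.90515275761834
1.1969884938561077
x -56.52 y -48.22 z -9.87 | ax 0.000 ay 0.000 az -0.374  (dist 74.9cm, ang 21.4deg)
x -56.52 y -48.22 z -9.87 | ax 0.000 ay -0.000 az 2.768  (dist 74.9cm, ang 158.6deg)
x -35.59 y -11.32 z -9.87 | ax 0.000 ay -0.000 az 2.597  (dist 38.6cm, ang 148.8deg)
x -35.59 y -11.32 z -9.87 | ax 0.000 ay 0.000 az -0.543  (dist 38.6cm, ang 31.1deg)
```

Call:
{"method": "move_arm", "body": {"steps": [{"z": -9.9, "x": -4}, {"x": -35.6, "y": -11.3, "z": -9.9, "az": -0.54}, {"x": -35.6, "y": -11.3, "z": -9.9, "az": -0.54}, {"x": -35.6, "y": -11.3, "z": -9.9, "az": -0.54}, {"x": -35.6, "y": -11.3, "z": -9.9, "az": -0.54}, {"x": -35.6, "y": -11.3, "z": -9.9, "az": -0.54}, {"x": -35.6, "y": -11.3, "z": -9.9, "az": -0.54}, {"x": -35.6, "y": -11.3, "z": -9.9, "az": -0.54}]}}

```text
invalid input
```

Call:
{"method": "move_arm", "body": {"steps": [{"x": -4, "y": 0, "z": -9.9, "ax": 0, "ay": 0, "az": 0, "claw": 1}, {"x": -35.6, "y": -11.3, "z": -9.9, "ax": 0, "ay": 0, "az": -0.54, "claw": 1}, {"x": -35.6, "y": -11.3, "z": -9.9, "ax": 0, "ay": 0, "az": -0.54, "claw": 1}], "squeeze": 40}}

```text
time: 1.8
position: [0.2986, 0.4701, 0.2926]
tcp_rot: [0.138, 3.137, 0.003]
force: [0.8, -0.1, -0.1]
grip_width: 0.0852
```

Run:
```python
from h import *
go([0.5,0.3,0.33],down(1.74))
```

```text
x -21.56 y -15.16 z -3.74 | ax 0.002 ay 0.002 az -0.257  (dist 26.6cm, ang 14.7deg)
```

Call:
{"method": "move_arm", "body": {"steps": [{"x": -21.6, "y": -15.2, "z": -3.7, "ax": 0, "ay": 0, "az": -0.26, "claw": 1}, {"x": -21.6, "y": -15.2, "z": -3.7, "ax": 0, "ay": 0, "az": -0.26, "claw": 1}, {"x": -21.6, "y": -15.2, "z": -3.7, "ax": 0, "ay": 0, "az": -0.26, "claw": 1}, {"x": -21.6, "y": -15.2, "z": -3.7, "ax": 0, "ay": 0, "az": -0.26, "claw": 1}, {"x": -21.6, "y": -15.2, "z": -3.7, "ax": 0, "ay": 0, "az": -0.26, "claw": 1}, {"x": -21.6, "y": -15.2, "z": -3.7, "ax": 0, "ay": 0, "az": -0.26, "claw": 1}, {"x": -21.6, "y": -15.2, "z": -3.7, "ax": 0, "ay": 0, "az": -0.26, "claw": 1}]}}

```text
time: 2.5
position: [0.5007, 0.2956, 0.3282]
tcp_rot: [-0.249, 3.131, -0.0]
force: [-0.3, 0.7, 0.9]
grip_width: 0.0855
```

```bash
cat >> h.py <<'E'
def shot(tag,names=()):
    p,R=pose();C=cam('wrist');im,d=r.snapshot('wrist');cv2.imwrite(f'pics/{tag}.png',im);np.savez(f'{tag}.npz',d=d,K=C[0],R=C[1],t=C[2])
    for o in names:
        print(o,[(np.round(x['at'],1).tolist(),round(x['score'],2)) for x in r.place_of('wrist',o)][:6])
    return C,im,d
E
python3 - <<'E'
from h import *
print(pose()[0])
shot('w1',['tray','head','head_a_foot','foam_lip','tray_ledge'])
E
```

```text
[0.50074646 0.29563466 0.32823011]
tray []
head [([630.9, 85.8], 0.97), ([191.4, 4.8], 0.96), ([310.7, 215.3], 0.82), ([389.0, 209.9], 0.77), ([386.3, 351.9], 0.65), ([301.0, 343.4], 0.59)]
head_a_foot [([388.3, 213.7], 0.9), ([388.3, 366.0], 0.78), ([298.6, 348.7], 0.64)]
foam_lip []
tray_ledge [([306.7, 179.2], 0.72), ([313.3, 233.8], 0.66)]
```

View pics/w1.png

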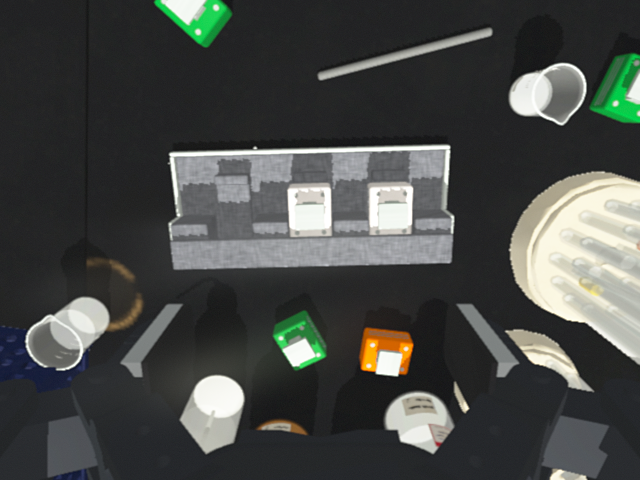

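```bash
cat >> h.py <<'E'
def rects(P,zlo,zhi,minn=60,box=None):
    m=(P[...,2]>zlo)&(P[...,2]<zhi)
    if box is not None: m&=(P[...,0]>box[0])&(P[...,0]<box[1])&(P[...,1]>box[2])&(P[...,1]<box[3])
    n,l=cv2.connectedComponents(m.astype(np.uint8))
    out=[]
    for i in range(1,n):
        q=P[l==i]
        if len(q)<minn: continue
        (c,s,a)=cv2.minAreaRect((q[:,:2]*1000).astype(np.float32))
        out.append((len(q),np.round(c,1),np.round(s,1),round(a,1),q[:,2].mean().round(4)))
    return out
def load(tag):
    z=np.load(f'{tag}.npz');return (z['K'],z['R'],z['t']),z['d']
E
python3 - <<'E'
from h import *
C,d=load('w1');P=cloud(C,d)
b=(0.4,0.65,0.12,0.46)
for lo,hi in [(0.056,0.062),(0.05,0.056),(0.04,0.048),(0.02,0.027),(0.009,0.0145)]:
    print(lo,hi)
    for o in rects(P,lo,hi,80,b): print(o)
E
```

```text
0.056 0.062
(762, array([517.3, 373.6]), array([26.2, 30.1]), 11.1, np.float64(0.0581))
(748, array([531.8, 290.9]), array([26.5, 29.3]), 8.6, np.float64(0.058))
0.05 0.056
(8223, array([568.7, 298.5]), array([ 33.9, 291.8]), 10.7, np.float64(0.0539))
0.04 0.048
(1593, array([518.3, 355.2]), array([51.6, 81.6]), 10.1, np.float64(0.0444))
(1667, array([533.6, 272.1]), array([52.7, 81.7]), 10.9, np.float64(0.0444))
(305, array([522.3, 420.2]), array([17.1, 42.3]), 11.7, np.float64(0.0461))
(363, array([569.8, 168.6]), array([18.2, 42.2]), 8.8, np.float64(0.0462))
0.02 0.027
(324, array([482.2, 367.9]), array([10. , 36.4]), 11.7, np.float64(0.0238))
(314, array([497.7, 284.9]), array([10. , 35.2]), 11.1, np.float64(0.0238))
(325, array([513.1, 202.9]), array([10.2, 36. ]), 11.1, np.float64(0.0237))
(89, array([564.1, 172.4]), array([47.8, 19.8]), 70.9, np.float64(0.0235))
0.009 0.0145
(1589, array([504. , 286.6]), array([ 71. , 300.3]), 10.6, np.float64(0.0117))
```

Run:
```python
from h import *
go([0.52,-0.17,0.33],down(1.57))
```

```text
x 5.48 y -46.62 z -0.18 | ax 0.000 ay -0.000 az 0.167  (dist 46.9cm, ang 9.5deg)
```

Call:
{"method": "move_arm", "body": {"steps": [{"x": 5.5, "y": -46.6, "z": 0, "ax": 0, "ay": 0, "az": 0.17, "claw": 1}, {"x": 5.5, "y": -46.6, "z": 0, "ax": 0, "ay": 0, "az": 0.17, "claw": 1}, {"x": 5.5, "y": -46.6, "z": 0, "ax": 0, "ay": 0, "az": 0.17, "claw": 1}, {"x": 5.5, "y": -46.6, "z": 0, "ax": 0, "ay": 0, "az": 0.17, "claw": 1}, {"x": 5.5, "y": -46.6, "z": 0, "ax": 0, "ay": 0, "az": 0.17, "claw": 1}, {"x": 5.5, "y": -46.6, "z": 0, "ax": 0, "ay": 0, "az": 0.17, "claw": 1}, {"x": 5.5, "y": -46.6, "z": 0, "ax": 0, "ay": 0, "az": 0.17, "claw": 1}, {"x": 5.5, "y": -46.6, "z": 0, "ax": 0, "ay": 0, "az": 0.17, "claw": 1}]}}

```text
time: 3.6
position: [0.5163, -0.1025, 0.3285]
tcp_rot: [0.007, 3.141, 0.0]
force: [1.3, -0.3, -0.6]
grip_width: 0.0855
```

Call:
{"method": "move_arm", "body": {"steps": [{"x": 0, "y": -6, "z": 0, "ax": 0, "ay": 0, "az": 0, "claw": 1}, {"x": 0, "y": -6, "z": 0, "ax": 0, "ay": 0, "az": 0, "claw": 1}, {"x": 0, "y": -6, "z": 0, "ax": 0, "ay": 0, "az": 0, "claw": 1}]}}

```text
time: 3.9
position: [0.5161, -0.1624, 0.3279]
tcp_rot: [-0.013, -3.141, -0.001]
force: [0.3, 0.5, 0.3]
grip_width: 0.0851
```

Run:
```python
from h import *
print(pose()[0])
C,im,d=shot('w2',['rail','gate_pin','gate_hinge','rail_stop','rail_apron'])
P=cloud(C,d)
b=(0.4,0.72,-0.40,-0.02)
for lo,hi in [(0.074,0.085),(0.04,0.05),(0.03,0.038),(0.018,0.023),(0.0135,0.0175),(0.006,0.01)]:
    print(lo,hi)
    for o in rects(P,lo,hi,40,b): print(o)
```

```text
[ 0.51613676 -0.16237619  0.327903  ]
rail [([330.5, 217.7], 0.56)]
gate_pin [([347.6, 240.7], 0.91)]
gate_hinge [([337.3, 286.6], 0.76)]
rail_stop [([174.7, 194.8], 0.75)]
rail_apron [([370.0, 226.6], 0.91), ([485.6, 331.7], 0.49)]
0.074 0.085
(125, array([ 566.1, -133.9]), array([11.3, 11.2]), 38.9, np.float64(0.0795))
0.04 0.05
(717, array([ 529.6, -319.4]), array([13.6, 53.7]), 78.9, np.float64(0.0455))
0.03 0.038
(138, array([ 529.6, -313.6]), array([54.3, 10.4]), 0.1, np.float64(0.034))
(606, array([ 595.5, -140.9]), array([16.8, 76.1]), 80.5, np.float64(0.0345))
0.018 0.023
(4682, array([ 545.5, -236.2]), array([172.9,  54.5]), 79.5, np.float64(0.0201))
(197, array([ 699.7, -178.9]), array([19., 19.]), 41.0, np.float64(0.0215))
0.0135 0.0175
(50, array([ 408.4, -316.8]), array([ 5.4, 16.2]), 67.0, np.float64(0.0143))
(257, array([ 541.1, -120.1]), array([ 6.3, 53.7]), 1.5, np.float64(0.0158))
(62, array([ 583.1, -148.7]), array([12.8,  6.3]), 66.3, np.float64(0.0157))
(114, array([ 596.2, -116.7]), array([26.5,  6.3]), 66.0, np.float64(0.0159))
0.006 0.01
(993, array([ 520.9, -216. ]), array([212.3,   8.9]), 79.4, np.float64(0.008))
(5467, array([ 553.6, -190.8]), array([250.5,  64.3]), 79.4, np.float64(0.0081))
(109, array([ 577.2, -235.7]), array([123. ,   1.9]), 79.5, np.float64(0.0077))
(197, array([ 610. , -154.3]), array([16. , 45.3]), 80.5, np.float64(0.008))
```

View pics/w2.png

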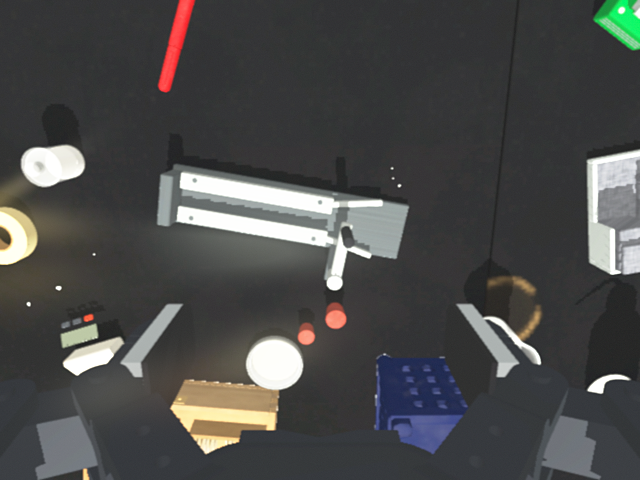

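```bash
cat >> h.py <<'E'
XR=np.array([-0.184,-0.983,0]);YR=np.array([0.983,-0.184,0]);OR=np.array([0.561,-0.1513,0])
XT=np.array([0.983,0.184,0]);YT=np.array([-0.184,0.983,0]);OT=np.array([0.5321,0.2912,0])
def rail(x,y,z): return OR+XR*x/1000+YR*y/1000+np.array([0,0,z/1000])
def tray(x,y,z): return OT+XT*x/1000+YT*y/1000+np.array([0,0,z/1000])
def inrail(p):
    d=(np.array(p)-OR)*1000;return np.array([d@XR,d@YR,d[2]])
E
python3 - <<'E'
from h import *
go([0.566,-0.1345,0.12],down(1.386))
p0,R0=[0.566,-0.1345,0.045],down(1.386)
H=rail(-17,62,45)
for th in np.arange(0.15,2.26,0.15):
    p=H+0.06*(-np.sin(th)*XR-np.cos(th)*YR)
    d=R0.inv().apply(p-p0)*100;print(round(th,2),d.round(2))
E
```

```text
x -4.94 y 2.56 z 20.85 | ax 0.000 ay 0.000 az 0.181  (dist 21.6cm, ang 10.4deg)
0.15 [-0.09  0.85  0.  ]
0.3 [-0.29  1.73  0.  ]
0.45 [-0.62  2.57  0.  ]
0.6 [-1.07  3.34  0.  ]
0.75 [-1.63  4.05  0.  ]
0.9 [-2.29  4.66  0.  ]
1.05 [-3.03  5.16  0.  ]
1.2 [-3.85  5.55  0.  ]
1.35 [-4.71  5.81  0.  ]
1.5 [-5.6   5.94  0.  ]
1.65 [-6.49  5.94  0.  ]
1.8 [-7.38  5.8   0.  ]
1.95 [-8.24  5.53  0.  ]
2.1 [-9.05  5.13  0.  ]
2.25 [-9.79  4.62  0.  ]
```

Call:
{"method": "move_arm", "body": {"steps": [{"x": -4.9, "y": 2.6, "z": 20.8, "ax": 0, "ay": 0, "az": 0.18, "claw": -0.45}, {"x": -4.9, "y": 2.6, "z": 20.8, "ax": 0, "ay": 0, "az": 0.18, "claw": -0.45}, {"x": -4.9, "y": 2.6, "z": 20.8, "ax": 0, "ay": 0, "az": 0.18, "claw": -0.45}, {"x": -4.9, "y": 2.6, "z": 20.8, "ax": 0, "ay": 0, "az": 0.18, "claw": -0.45}, {"x": -4.9, "y": 2.6, "z": 20.8, "ax": 0, "ay": 0, "az": 0.18, "claw": -0.45}, {"x": -4.9, "y": 2.6, "z": 20.8, "ax": 0, "ay": 0, "az": 0.18, "claw": -0.45}]}}

```text
time: 4.8
position: [0.5633, -0.1336, 0.1168]
tcp_rot: [-0.288, -3.122, -0.003]
force: [-0.3, -0.4, 0.8]
grip_width: 0.0232
```

Run:
```python
from h import *
print(pose()[0],r.sense()['grip_width'])
go([0.566,-0.1345,0.046],down(1.386))
shot('w3')
```

```text
[ 0.56329534 -0.13359174  0.11684978] 0.023174505074790942
x -0.33 y -0.05 z 7.08 | ax 0.001 ay -0.007 az 0.001  (dist 7.1cm, ang 0.4deg)
```

View pics/w3.png

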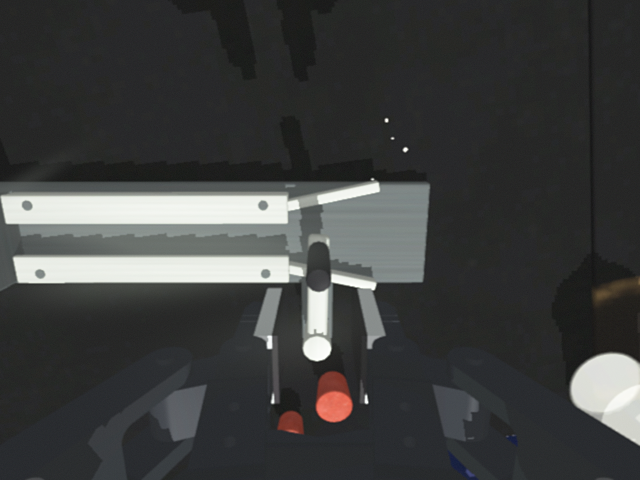

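Call:
{"method": "move_arm", "body": {"steps": [{"x": -0.3, "y": 0, "z": 4, "ax": 0, "ay": 0, "az": 0, "claw": -0.45}, {"x": -0.3, "y": 0, "z": 7, "ax": 0, "ay": 0, "az": 0, "claw": -0.45}, {"x": -0.3, "y": 0, "z": 7, "ax": 0, "ay": 0, "az": 0, "claw": -0.45}, {"x": -0.3, "y": 0, "z": 7, "ax": 0, "ay": 0, "az": 0, "claw": -0.45}]}}

```text
time: 5.25
position: [0.5692, -0.1367, 0.0521]
tcp_rot: [0.292, 3.126, -0.001]
force: [-0.1, -0.3, -0.2]
grip_width: 0.0231
```

Call:
{"method": "move_arm", "body": {"steps": [{"x": -0.1, "y": 0.9, "z": 0, "ax": 0, "ay": 0, "az": 0.15, "claw": -0.45}, {"x": -0.3, "y": 1.7, "z": 0, "ax": 0, "ay": 0, "az": 0.3, "claw": -0.45}, {"x": -0.6, "y": 2.6, "z": 0, "ax": 0, "ay": 0, "az": 0.45, "claw": -0.45}, {"x": -1.1, "y": 3.3, "z": 0, "ax": 0, "ay": 0, "az": 0.6, "claw": -0.45}, {"x": -1.6, "y": 4.0, "z": 0, "ax": 0, "ay": 0, "az": 0.75, "claw": -0.45}, {"x": -2.3, "y": 4.7, "z": 0, "ax": 0, "ay": 0, "az": 0.9, "claw": -0.45}, {"x": -3.0, "y": 5.2, "z": 0, "ax": 0, "ay": 0, "az": 1.05, "claw": -0.45}]}}

```text
time: 5.95
position: [0.6099, -0.0915, 0.054]
tcp_rot: [1.825, 2.551, 0.002]
force: [-0.6, -0.6, -0.3]
grip_width: 0.0236
```

Run:
```python
from h import *
p0,R0=pose();print(p0,r.sense()['force'])
H=rail(-17,62,p0[2]*1000);Y=np.array([R0.as_matrix()[0,1],R0.as_matrix()[1,1]]);print(np.arctan2(Y[1],Y[0]), inrail(p0))
for th in np.arange(1.05,2.26,0.15):
    p=H+0.06*(-np.sin(th)*XR-np.cos(th)*YR)
    d=R0.inv().apply(p-p0)*100;print(round(th,2),d.round(2), (R0.inv()*down(1.386-th)).as_rotvec().round(3))
```

```text
[ 0.60993701 -0.09150146  0.05396232] [-0.61554752 -0.59152967 -0.2921773 ]
0.3284807590289173 [-67.78637754  37.10214647  53.96231938]
1.05 [ 0.35 -0.37 -0.  ] [ 0.004  0.003 -0.008]
1.2 [0.29 0.53 0.  ] [0.004 0.003 0.142]
1.35 [0.1  1.41 0.01] [0.005 0.003 0.292]
1.5 [-0.22  2.25  0.01] [0.005 0.002 0.442]
1.65 [-0.67  3.03  0.01] [0.005 0.002 0.592]
1.8 [-1.23  3.73  0.02] [0.005 0.002 0.742]
1.95 [-1.88  4.35  0.02] [0.005 0.001 0.892]
2.1 [-2.62  4.86  0.03] [5.000e-03 1.000e-03 1.042e+00]
2.25 [-3.43  5.25  0.03] [0.006 0.    1.192]
```

Call:
{"method": "move_arm", "body": {"steps": [{"x": 0.0, "y": 0.9, "z": 0, "ax": 0, "ay": 0, "az": 0.15, "claw": -0.45}, {"x": -0.2, "y": 1.8, "z": 0, "ax": 0, "ay": 0, "az": 0.3, "claw": -0.45}, {"x": -0.5, "y": 2.6, "z": 0, "ax": 0, "ay": 0, "az": 0.45, "claw": -0.45}, {"x": -1.0, "y": 3.4, "z": 0, "ax": 0, "ay": 0, "az": 0.6, "claw": -0.45}, {"x": -1.5, "y": 4.1, "z": 0, "ax": 0, "ay": 0, "az": 0.75, "claw": -0.45}, {"x": -2.2, "y": 4.7, "z": 0, "ax": 0, "ay": 0, "az": 0.9, "claw": -0.45}, {"x": -2.9, "y": 5.2, "z": 0, "ax": 0, "ay": 0, "az": 1.05, "claw": -0.45}, {"x": -3.5, "y": 5.5, "z": 0, "ax": 0, "ay": 0, "az": 1.15, "claw": -0.45}]}}

```text
time: 6.75
position: [0.6732, -0.1066, 0.054]
tcp_rot: [2.92, 1.15, 0.006]
force: [-1.7, 0.8, 1.3]
grip_width: 0.0234
```

Run:
```python
from h import *
p0,R0=pose();print(p0,r.sense()['force'],inrail(p0),r.sense()['joints'])
```

```text
[ 0.67317994 -0.1066232   0.05397633] [-1.66867895  0.8136938   1.26807028] [-64.5584067  102.0523529   53.97633231] [-2.50129293e-01  6.81081296e-01  1.16663334e-01  1.00164889e+00
  8.55641334e-05  2.14095431e+00]
```

Raise and look.

Call:
{"method": "move_arm", "body": {"steps": [{"x": 0, "y": 0, "z": -5, "ax": 0, "ay": 0, "az": 0, "claw": -0.45}, {"x": 0, "y": 0, "z": -10, "ax": 0, "ay": 0, "az": -0.14, "claw": -0.45}, {"x": 0, "y": 0, "z": -15, "ax": 0, "ay": 0, "az": -0.28, "claw": 0.2}, {"x": 5, "y": 0, "z": -20, "ax": 0, "ay": 0, "az": -0.42, "claw": 1}]}}

```text
time: 7.15
position: [0.6963, -0.0848, 0.2445]
tcp_rot: [2.608, 1.739, 0.007]
force: [1.3, 0.0, -0.5]
grip_width: 0.0514
```

Run:
```python
from h import *
C=cam('top');im,d=r.snapshot('top');P=cloud(C,d)
cv2.imwrite('pics/t4.png',cv2.resize(im[140:270,170:470],None,fx=2.6,fy=2.6))
for o in rects(P,0.07,0.09,5,(0.5,0.72,-0.2,-0.02)): print(o)
print(r.place_of('top','gate_pin'))
C,im,d=shot('w4',['gate_pin']);P=cloud(C,d)
for o in rects(P,0.075,0.085,40,(0.5,0.75,-0.2,-0.02)): print(o, inrail(np.append(o[1]/1000,0)))
go(tray(-8,84,0.12*1000),down(1.755))
```

```text
[]
gate_pin [([284.0, 254.7], 0.64)]
(191, array([ 668.4, -104.1]), array([11.3, 11.3]), 30.7, np.float64(0.0796)) [-66.1592  96.8894   0.    ]
x 34.56 y -35.12 z 11.78 | ax 0.006 ay 0.008 az -2.150  (dist 50.7cm, ang 123.2deg)
```

View pics/t4.png

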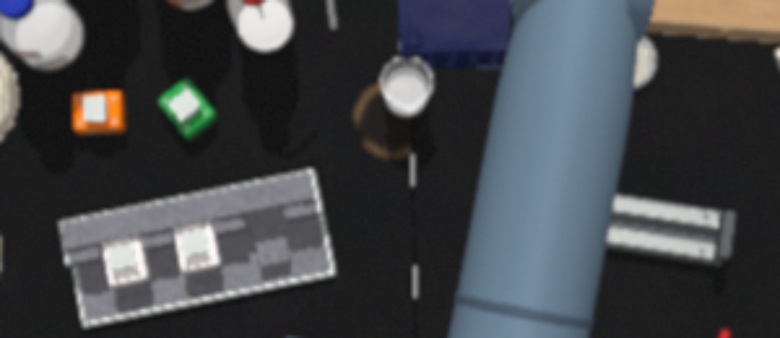

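Run:
```python
from h import *
print(tray(-8,0,12))
go(tray(-8,0,200),down(1.756))
```

```text
[0.524236 0.289728 0.012   ]
x 27.54 y -30.45 z 3.81 | ax 0.006 ay 0.008 az -2.151  (dist 41.2cm, ang 123.2deg)
```

Call:
{"method": "move_arm", "body": {"steps": [{"x": 27.5, "y": -30.4, "z": 3.8, "ax": 0, "ay": 0, "az": -2.15, "claw": 1}, {"x": 27.5, "y": -30.4, "z": 3.8, "ax": 0, "ay": 0, "az": -2.15, "claw": 1}, {"x": 27.5, "y": -30.4, "z": 3.8, "ax": 0, "ay": 0, "az": -2.15, "claw": 1}, {"x": 27.5, "y": -30.4, "z": 3.8, "ax": 0, "ay": 0, "az": -2.15, "claw": 1}, {"x": 27.5, "y": -30.4, "z": 3.8, "ax": 0, "ay": 0, "az": -2.15, "claw": 1}, {"x": 27.5, "y": -30.4, "z": 3.8, "ax": 0, "ay": 0, "az": -2.15, "claw": 1}, {"x": 27.5, "y": -30.4, "z": 3.8, "ax": 0, "ay": 0, "az": -2.15, "claw": 1}, {"x": 27.5, "y": -30.4, "z": 3.8, "ax": 0, "ay": 0, "az": -2.15, "claw": 1}]}}

```text
time: 8.15
position: [0.5246, 0.2789, 0.1979]
tcp_rot: [-1.167, -2.915, 0.002]
force: [0.6, 0.2, -0.2]
grip_width: 0.086
```

Run:
```python
from h import *
go(tray(-8,0,200),down(1.756))
```

```text
x 0.77 y 0.76 z -0.21 | ax -0.001 ay -0.001 az -0.947  (dist 1.1cm, ang 54.3deg)
```

Call:
{"method": "move_arm", "body": {"steps": [{"x": 0, "y": 0, "z": 0, "ax": 0, "ay": 0, "az": -0.95, "claw": 1}, {"x": 0, "y": 0, "z": 0, "ax": 0, "ay": 0, "az": -0.95, "claw": 1}, {"x": 0, "y": 0, "z": 0, "ax": 0, "ay": 0, "az": -0.95, "claw": 1}, {"x": 0, "y": 0, "z": 0, "ax": 0, "ay": 0, "az": -0.95, "claw": 1}, {"x": 0, "y": 0, "z": 0, "ax": 0, "ay": 0, "az": -0.95, "claw": 1}, {"x": 0, "y": 0, "z": 0, "ax": 0, "ay": 0, "az": -0.95, "claw": 1}, {"x": 0, "y": 0, "z": 0, "ax": 0, "ay": 0, "az": -0.95, "claw": 1}, {"x": 0, "y": 0, "z": 0, "ax": 0, "ay": 0, "az": -0.95, "claw": 1}]}}

```text
time: 8.95
position: [0.5258, 0.2774, 0.198]
tcp_rot: [0.286, -3.126, 0.001]
force: [0.0, -1.0, 0.1]
grip_width: 0.0848
```

Run:
```python
from h import *
go(tray(-8,0,100),down(1.756));go(tray(-8,0,12),down(1.756))
C,im,d=shot('w5',[]);P=cloud(C,d)
for o in rects(P,0.056,0.061,80,(0.4,0.65,0.12,0.46)): print(o,((o[1]/1000-OT[:2])*1000)@np.array([XT[:2],YT[:2]]).T)
```

```text
x -0.09 y 1.24 z 9.80 | ax -0.001 ay -0.002 az -0.003  (dist 9.9cm, ang 0.2deg)
x -0.11 y 1.25 z 18.60 | ax -0.001 ay -0.002 az -0.003  (dist 18.6cm, ang 0.2deg)
(1563, array([531.5, 290.8]), array([26.1, 29.9]), 10.3, np.float64(0.0581)) [-0.6634 -0.2828]
(1559, array([517.2, 373.3]), array([25.9, 30.4]), 11.0, np.float64(0.058)) [ 0.4597 83.4459]
```

View pics/w5.png

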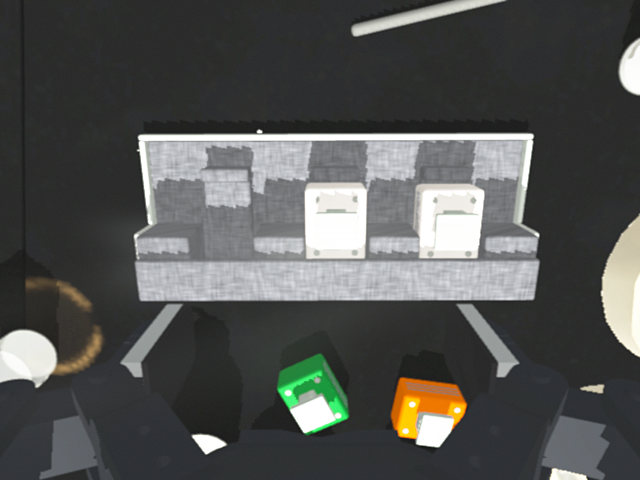

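Call:
{"method": "move_arm", "body": {"steps": [{"x": -0.1, "y": 1.3, "z": 4, "ax": 0, "ay": 0, "az": 0, "claw": 1}, {"x": -0.1, "y": 1.3, "z": 8.5, "ax": 0, "ay": 0, "az": 0, "claw": 1}, {"x": -0.1, "y": 1.3, "z": 8.5, "ax": 0, "ay": 0, "az": 0, "claw": 1}, {"x": -0.1, "y": 1.3, "z": 8.5, "ax": 0, "ay": 0, "az": 0, "claw": 1}]}}

```text
time: 9.4
position: [0.5244, 0.2907, 0.1134]
tcp_rot: [0.286, -3.125, 0.002]
force: [0.4, -0.0, 1.2]
grip_width: 0.0852
```

Run:
```python
from h import *
go(tray(-8,0,12),down(1.756))
```

```text
x -0.00 y -0.09 z 10.14 | ax -0.001 ay -0.003 az -0.003  (dist 10.1cm, ang 0.2deg)
```

Call:
{"method": "move_arm", "body": {"steps": [{"x": 0, "y": -0.1, "z": 4, "ax": 0, "ay": 0, "az": 0, "claw": 1}, {"x": 0, "y": -0.1, "z": 7, "ax": 0, "ay": 0, "az": 0, "claw": 1}, {"x": 0, "y": -0.1, "z": 9, "ax": 0, "ay": 0, "az": 0, "claw": 1}, {"x": 0, "y": -0.1, "z": 10.1, "ax": 0, "ay": 0, "az": 0, "claw": 1}, {"x": 0, "y": -0.1, "z": 10.1, "ax": 0, "ay": 0, "az": 0, "claw": 1}, {"x": 0, "y": -0.1, "z": 10.1, "ax": 0, "ay": 0, "az": 0, "claw": 1}]}}

```text
time: 10.0
position: [0.5265, 0.2906, 0.0141]
tcp_rot: [-0.288, 3.127, 0.0]
force: [-2.4, -0.4, -1.5]
grip_width: 0.0853
```

Call:
{"method": "move_arm", "body": {"steps": [{"x": 0, "y": 0, "z": 0, "ax": 0, "ay": 0, "az": 0, "claw": -0.2}, {"x": 0, "y": 0, "z": 0, "ax": 0, "ay": 0, "az": 0, "claw": -0.2}, {"x": 0, "y": 0, "z": 0, "ax": 0, "ay": 0, "az": 0, "claw": -0.2}, {"x": 0, "y": 0, "z": 0, "ax": 0, "ay": 0, "az": 0, "claw": -0.2}, {"x": 0, "y": 0, "z": 0, "ax": 0, "ay": 0, "az": 0, "claw": -0.2}, {"x": 0, "y": 0, "z": 0, "ax": 0, "ay": 0, "az": 0, "claw": -0.2}], "squeeze": 60}}

```text
time: 10.6
position: [0.5265, 0.2909, 0.0138]
tcp_rot: [-0.288, 3.127, 0.001]
force: [-3.7, 0.3, 4.7]
grip_width: 0.0429
```

```bash
cat >> h.py <<'E'
def tilt(R,th):  # rotate about tool... about world-horizontal axis YT by +th
    return Ro.from_rotvec(YT*th)*R
E
python3 - <<'E'
from h import *
p0,R0=pose();print(p0,r.sense()['force'])
T=np.array([XT,YT,[0,0,1]])
pt=T@(p0-OT)*1000;print(pt)
piv=np.array([28,0,16])
for th,dx,dz in [(2.5,0,0),(5,0,0),(7.5,0,0),(10,0,0),(12,-6,0),(14,-12,0),(16,-17,0),(16,-17,20),(16,-17,60)]:
    a=np.radians(th);M=Ro.from_rotvec([0,a,0]).as_matrix()
    q=piv+M@(pt-piv)+[dx,0,dz]
    d=R0.inv().apply(T.T@(q-pt))/10
    print(th,dx,dz,d.round(2), (R0.inv()*Ro.from_rotvec(YT*a)*R0).as_rotvec().round(3))
E
```

```text
[0.52653152 0.29092847 0.01384792] [-3.65273396  0.26221034  4.72908815]
[-5.52377581  0.75768542 13.8479241 ]
2.5 0 0 [ 0.01  0.   -0.15] [0.    0.044 0.   ]
5 0 0 [ 0.01  0.   -0.29] [0.    0.087 0.   ]
7.5 0 0 [-0.    0.   -0.44] [0.    0.131 0.   ]
10 0 0 [-0.01  0.   -0.59] [0.    0.175 0.   ]
12 -6 0 [ 0.57 -0.   -0.7 ] [0.    0.209 0.   ]
14 -12 0 [ 1.15 -0.   -0.82] [0.    0.244 0.   ]
16 -17 0 [ 1.63 -0.   -0.94] [0.    0.279 0.   ]
16 -17 20 [ 1.62 -0.   -2.94] [0.    0.279 0.   ]
16 -17 60 [ 1.62  0.   -6.94] [0.    0.279 0.   ]
```

Call:
{"method": "move_arm", "body": {"steps": [{"x": 0.05, "y": 0, "z": -0.15, "ax": 0, "ay": 0.044, "az": 0, "claw": -0.2}, {"x": 0.1, "y": 0, "z": -0.3, "ax": 0, "ay": 0.087, "az": 0, "claw": -0.2}, {"x": 0.1, "y": 0, "z": -0.45, "ax": 0, "ay": 0.131, "az": 0, "claw": -0.2}, {"x": 0.1, "y": 0, "z": -0.6, "ax": 0, "ay": 0.175, "az": 0, "claw": -0.2}, {"x": 0.1, "y": 0, "z": -0.6, "ax": 0, "ay": 0.175, "az": 0, "claw": -0.2}, {"x": 0.1, "y": 0, "z": -0.6, "ax": 0, "ay": 0.175, "az": 0, "claw": -0.2}]}}

```text
time: 11.2
position: [0.5217, 0.2898, 0.0177]
tcp_rot: [0.272, -2.948, 0.025]
force: [-9.2, -0.4, 0.3]
grip_width: 0.0431
```

Run:
```python
from h import *
p0,R0=pose();s=r.sense();print(p0,s['force'],s['grip_width'],R0.as_rotvec())
T=np.array([XT,YT,[0,0,1]]);print(T@(p0-OT)*1000, np.degrees(np.arccos(-R0.as_matrix()[2,2])))
shot('w6')
```

```text
[0.52172783 0.28975468 0.0177039 ] [-9.24016625 -0.42159728  0.31872645] 0.043115071827315415 [ 0.27177133 -2.94788222  0.02530106]
[-10.46178511   0.48773538  17.70389541] 10.422324345073493
```

View pics/w6.png

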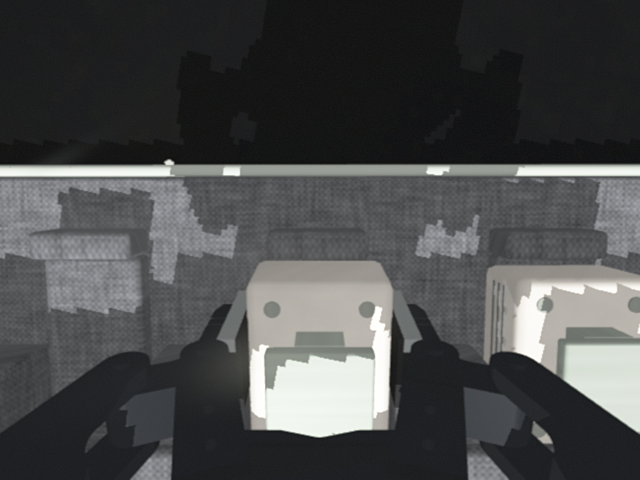

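```bash
cat >> h.py <<'E'
def plane(P,m):
    q=P[m];c=q.mean(0);n=np.linalg.svd(q-c)[2][2];n*=np.sign(n[2]);return c,n,len(q)
E
python3 - <<'E'
from h import *
C,d=load('w6');P=cloud(C,d)
for nm,(u0,u1,v0,v1) in dict(block=(262,375,275,325),foot=(275,370,370,425)).items():
    m=np.zeros(d.shape,bool);m[v0:v1,u0:u1]=1;m&=(d>0)
    c,n,k=plane(P,m);print(nm,c.round(4),n.round(3),'tilt about YT',np.degrees(np.arctan2(n@XT,n[2])).round(1),k)
T=np.array([XT,YT,[0,0,1]])
for v in range(255,340,8): print(v,(T@(P[v,320]-OT)*1000).round(1))
E
```

```text
block [0.5106 0.2874 0.0484] [-0.195 -0.036  0.98 ] tilt about YT -11.4 5632
foot [0.5339 0.2929 0.0608] [0.117 0.024 0.993] tilt about YT 6.8 5200
255 [-31.6   0.9  24.4]
263 [-29.4   0.9  28.2]
271 [-52.8   0.6 170.7]
279 [-27.6   0.9  46.6]
287 [-25.9   0.8  49.7]
295 [-23.5   0.8  49.7]
303 [-20.9   0.8  48.7]
311 [-18.6   0.8  49.4]
319 [-16.1   0.8  48.8]
327 [-13.3   0.8  47.8]
335 [-12.3   0.8  52.2]
```

Call:
{"method": "move_arm", "body": {"steps": [{"x": 0, "y": 0, "z": -0.2, "ax": 0, "ay": 0.02, "az": 0, "claw": -0.2}, {"x": 0, "y": 0, "z": -0.4, "ax": 0, "ay": 0.04, "az": 0, "claw": -0.2}, {"x": 0, "y": 0, "z": -0.4, "ax": 0, "ay": 0.04, "az": 0, "claw": -0.2}]}}

```text
time: 11.55
position: [0.5206, 0.2894, 0.0189]
tcp_rot: [0.268, -2.903, 0.032]
force: [-9.9, 1.1, -12.5]
grip_width: 0.043
```

```bash
cat >> h.py <<'E'
T=np.array([XT,YT,[0,0,1]])
def st():
    p0,R0=pose();s=r.sense();print('pos',p0.round(4),'F',s['force'].round(1),'w',round(s['grip_width'],4),'tray',(T@(p0-OT)*1000).round(1),'tiltT',np.degrees(np.arctan2(-R0.as_matrix()[:,2]@XT,-R0.as_matrix()[2,2])).round(1),'j',s['joints'].round(2))
E
python3 - <<'E'
from h import *
st()
C,im,d=shot('w7');P=cloud(C,d)
m=np.zeros(d.shape,bool);m[390:425,285:355]=1
c,n,k=plane(P,m);print(c,n,'tilt',np.degrees(np.arctan2(n@XT,n[2])))
for v in range(255,340,6): print(v,(T@(P[v,320]-OT)*1000).round(1))
E
```

```text
pos [0.5206 0.2894 0.0189] F [ -9.9   1.1 -12.5] w 0.043 tray [-11.6   0.4  18.9] tiltT 13.0 j [0.38 0.75 0.11 1.16 0.04 0.19]
[0.53747498 0.29279787 0.06137393] [0.85045321 0.15780757 0.50182278] tilt 59.88110465803022
255 [-32.2   0.8  24.5]
261 [-29.2   0.8  16.5]
267 [-29.1   0.8  33.1]
273 [-28.1   0.8  40.8]
279 [-27.3   0.8  47.5]
285 [-26.    0.8  50.9]
291 [-24.2   0.8  50.3]
297 [-22.2   0.8  49.4]
303 [-20.6   0.8  50.2]
309 [-18.9   0.8  50.6]
315 [-17.2   0.7  50.9]
321 [-15.1   0.7  49.6]
327 [-13.2   0.7  49.5]
333 [-11.7   0.7  50.5]
339 [-11.1   0.7  54.7]
```

Run:
```python
from h import *
def M(p,a):
    m=np.eye(4);m[:3,:3]=Ro.from_rotvec(a).as_matrix();m[:3,3]=p;return m
A=M([.1,0,-.6],[0,.175,0])@M([0,0,-.4],[0,.04,0])
I=np.linalg.inv(A);print(I[:3,3],Ro.from_matrix(I[:3,:3]).as_rotvec())
```

```text
[-0.24170183  0.          0.96453114] [ 0.    -0.215  0.   ]
```

Call:
{"method": "move_arm", "body": {"steps": [{"x": -0.1, "y": 0, "z": 0.3, "ax": 0, "ay": -0.06, "az": 0, "claw": -0.2}, {"x": -0.1, "y": 0, "z": 0.5, "ax": 0, "ay": -0.12, "az": 0, "claw": -0.2}, {"x": -0.1, "y": 0, "z": 0.8, "ax": 0, "ay": -0.18, "az": 0, "claw": -0.2}, {"x": -0.1, "y": 0, "z": 0.9, "ax": 0, "ay": -0.215, "az": 0, "claw": -0.2}, {"x": -0.1, "y": 0, "z": 0.9, "ax": 0, "ay": -0.215, "az": 0, "claw": 0.3}, {"x": -0.1, "y": 0, "z": 0.9, "ax": 0, "ay": -0.215, "az": 0, "claw": 0.3}, {"x": -0.1, "y": 0, "z": 0.9, "ax": 0, "ay": -0.215, "az": 0, "claw": 0.3}]}}

```text
time: 12.3
position: [0.5258, 0.2904, 0.0138]
tcp_rot: [-0.287, 3.127, 0.0]
force: [-0.1, 0.3, -0.2]
grip_width: 0.0553
```

Run:
```python
from h import *
st();go(tray(-19,0,13),down(1.756))
C,im,d=shot('w8');P=cloud(C,d)
for v in range(255,460,10): print(v,(T@(P[v,320]-OT)*1000).round(1))
```

```text
pos [0.5258 0.2904 0.0138] F [-0.1  0.3 -0.2] w 0.0553 tray [-6.3  0.4 13.8] tiltT -0.1 j [ 0.4   0.58 -0.19  0.8  -0.    0.22]
x 1.27 y -0.04 z 0.08 | ax -0.000 ay 0.001 az -0.002  (dist 1.3cm, ang 0.1deg)
255 [-30.7   0.8  23.7]
265 [-28.9   0.8  28.3]
275 [-28.6   0.8  36.4]
285 [-28.3   0.8  43.3]
295 [-25.5   0.8  44.2]
305 [-22.5   0.7  44.5]
315 [-18.7   0.7  43.2]
325 [-16.4   0.7  44.9]
335 [-13.8   0.7  46.2]
345 [-13.8   0.7  51.6]
355 [-13.6   0.7  56.4]
365 [-75.7   0.6 156.4]
375 [-8.4  0.7 57.9]
385 [-5.5  0.7 58.1]
395 [-2.   0.7 57.7]
405 [ 1.3  0.7 57.6]
415 [ 3.6  0.7 58.7]
425 [ 7.9  0.7 57.5]
435 [11.   0.7 57.8]
445 [-16.9   0.6  92.1]
455 [-16.2   0.6  93.8]
```

View pics/w8.png

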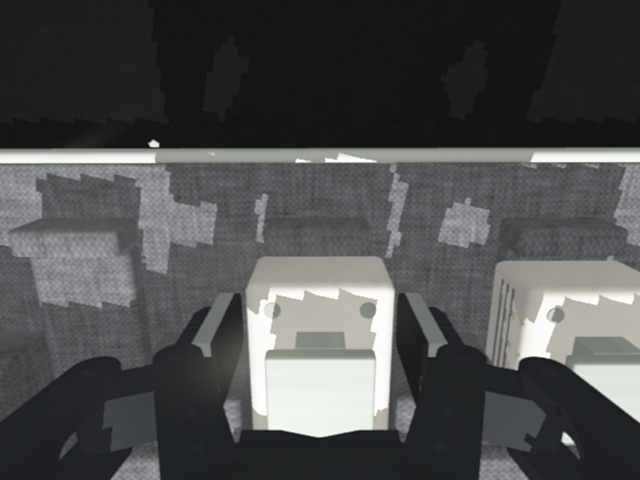

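Call:
{"method": "move_arm", "body": {"steps": [{"x": 0.6, "y": 0, "z": 0, "ax": 0, "ay": 0, "az": 0, "claw": 0.3}, {"x": 1.2, "y": 0, "z": 0, "ax": 0, "ay": 0, "az": 0, "claw": 0.3}, {"x": 1.2, "y": 0, "z": 0, "ax": 0, "ay": 0, "az": 0, "claw": 0.3}, {"x": 1.2, "y": 0, "z": 0, "ax": 0, "ay": 0, "az": 0, "claw": -0.2}, {"x": 1.2, "y": 0, "z": 0, "ax": 0, "ay": 0, "az": 0, "claw": -0.2}, {"x": 1.2, "y": 0, "z": 0, "ax": 0, "ay": 0, "az": 0, "claw": -0.2}, {"x": 1.2, "y": 0, "z": 0, "ax": 0, "ay": 0, "az": 0, "claw": -0.2}]}}

```text
time: 13.05
position: [0.513, 0.2882, 0.0137]
tcp_rot: [-0.288, 3.128, 0.0]
force: [-0.6, 0.9, 1.4]
grip_width: 0.0432
```

```bash
cat >> h.py <<'E'
def lift():
    p0,R0=pose();pt=T@(p0-OT)*1000
    piv=np.array([28,0,16])
    for th,dx,dz in [(4,0,0),(7,0,0),(10,0,0),(11,0,0.5),(13,-6,1),(14.5,-12,2),(16,-17,2),(16,-17,20),(16,-17,90)]:
        a=np.radians(th);M=Ro.from_rotvec([0,a,0]).as_matrix()
        q=piv+M@(pt-piv)+[dx,0,dz]
        d=R0.inv().apply(T.T@(q-pt))/10
        print(th,dx,dz,d.round(2), (R0.inv()*Ro.from_rotvec(YT*a)*R0).as_rotvec().round(3))
E
python3 - <<'E'
from h import *
st();lift()
E
```

```text
pos [0.513  0.2882 0.0137] F [-0.6  0.9  1.4] w 0.0432 tray [-19.3   0.6  13.7] tiltT -0.0 j [ 0.4   0.56 -0.23  0.78  0.    0.22]
4 0 0 [ 0.    0.   -0.33] [0.   0.07 0.  ]
7 0 0 [-0.01  0.   -0.58] [0.    0.122 0.   ]
10 0 0 [-0.03  0.   -0.83] [0.    0.175 0.   ]
11 0 0.5 [-0.04  0.   -0.96] [0.    0.192 0.   ]
13 -6 1 [ 0.53 -0.   -1.17] [0.    0.227 0.   ]
14.5 -12 2 [ 1.11 -0.   -1.39] [0.    0.253 0.   ]
16 -17 2 [ 1.58 -0.   -1.51] [0.    0.279 0.   ]
16 -17 20 [ 1.58 -0.   -3.31] [0.    0.279 0.   ]
16 -17 90 [  1.58  -0.   -10.31] [0.    0.279 0.   ]
```

Call:
{"method": "move_arm", "body": {"steps": [{"x": 0, "y": 0, "z": -0.33, "ax": 0, "ay": 0.07, "az": 0, "claw": -0.2}, {"x": 0, "y": 0, "z": -0.6, "ax": 0, "ay": 0.12, "az": 0, "claw": -0.2}, {"x": 0, "y": 0, "z": -0.85, "ax": 0, "ay": 0.175, "az": 0, "claw": -0.2}, {"x": 0, "y": 0, "z": -0.95, "ax": 0, "ay": 0.19, "az": 0, "claw": -0.2}, {"x": 0, "y": 0, "z": -0.95, "ax": 0, "ay": 0.19, "az": 0, "claw": -0.2}]}}

```text
time: 13.55
position: [0.5134, 0.2882, 0.0224]
tcp_rot: [0.27, -2.94, 0.026]
force: [0.3, -0.4, -2.3]
grip_width: 0.0434
```

Run:
```python
from h import *
st()
C,im,d=shot('w9');P=cloud(C,d)
for v in range(255,340,10): print(v,(T@(P[v,320]-OT)*1000).round(1))
```

```text
pos [0.5134 0.2882 0.0224] F [ 0.3 -0.4 -2.3] w 0.0434 tray [-18.9   0.4  22.4] tiltT 10.9 j [0.38 0.7  0.04 1.1  0.04 0.2 ]
255 [-39.    0.9  22.1]
265 [-35.6   0.9  23.8]
275 [-32.1   0.9  24.7]
285 [-26.7   0.9  16.5]
295 [-26.3   0.8  31.3]
305 [-24.6   0.8  38.6]
315 [-23.2   0.8  45.6]
325 [-22.    0.8  52.1]
335 [-19.4   0.8  53.5]
```

```bash
cat >> h.py <<'E'
def seq(rows,piv):
    # rows: (dtilt deg about YT, dx,dy,dz mm in tray axes), pivot in tray mm
    p0,R0=pose();pt=T@(p0-OT)*1000
    for th,dx,dy,dz in rows:
        a=np.radians(th);M=Ro.from_rotvec([0,a,0]).as_matrix()
        q=piv+M@(pt-piv)+[dx,dy,dz]
        d=R0.inv().apply(T.T@(q-pt))/10
        print(th,dx,dy,dz,d.round(2), (R0.inv()*Ro.from_rotvec(YT*a)*R0).as_rotvec().round(3))
E
python3 - <<'E'
from h import *
seq([(1.5,-3,0,1),(3,-9,0,2),(4,-13,0,2),(5,-17,0,2),(5,-18,0,30),(5,-18,0,80),(5,-30,0,120)],np.array([28,0,16]))
E
```

```text
1.5 -3 0 1 [ 0.32 -0.   -0.17] [0.    0.026 0.   ]
3 -9 0 2 [ 0.93 -0.   -0.28] [0.    0.052 0.   ]
4 -13 0 2 [ 1.32 -0.   -0.29] [0.   0.07 0.  ]
5 -17 0 2 [ 1.71 -0.   -0.29] [0.    0.087 0.   ]
5 -18 0 30 [ 2.34 -0.   -3.02] [0.    0.087 0.   ]
5 -18 0 80 [ 3.28 -0.   -7.93] [0.    0.087 0.   ]
5 -30 0 120 [  5.21  -0.   -11.64] [0.    0.087 0.   ]
```

Call:
{"method": "move_arm", "body": {"steps": [{"x": 0.3, "y": 0, "z": -0.2, "ax": 0, "ay": 0.03, "az": 0, "claw": -0.2}, {"x": 0.9, "y": 0, "z": -0.3, "ax": 0, "ay": 0.05, "az": 0, "claw": -0.2}, {"x": 1.3, "y": 0, "z": -0.3, "ax": 0, "ay": 0.07, "az": 0, "claw": -0.2}, {"x": 1.7, "y": 0, "z": -0.3, "ax": 0, "ay": 0.087, "az": 0, "claw": -0.2}, {"x": 1.8, "y": 0, "z": -0.3, "ax": 0, "ay": 0.087, "az": 0, "claw": -0.2}, {"x": 1.8, "y": 0, "z": -0.3, "ax": 0, "ay": 0.087, "az": 0, "claw": -0.2}]}}

```text
time: 14.2
position: [0.4959, 0.285, 0.0293]
tcp_rot: [0.263, -2.854, 0.037]
force: [-0.5, 0.1, -1.0]
grip_width: 0.0431
```

Run:
```python
from h import *
st()
C,im,d=shot('w10');P=cloud(C,d)
for v in range(255,340,10): print(v,(T@(P[v,320]-OT)*1000).round(1))
```

```text
pos [0.4959 0.285  0.0293] F [-0.5  0.1 -1. ] w 0.0431 tray [-36.7   0.6  29.3] tiltT 15.9 j [0.38 0.74 0.1  1.21 0.05 0.19]
255 [-55.5   1.1   5.4]
265 [-51.4   1.1   7.1]
275 [-47.    1.1   5.4]
285 [-42.8   1.1   5.7]
295 [-43.2   1.   38.3]
305 [-40.9   1.   45.6]
315 [-39.1   0.9  53.7]
325 [-37.2   0.9  59.1]
335 [-34.2   0.9  59.4]
```

View pics/w10.png

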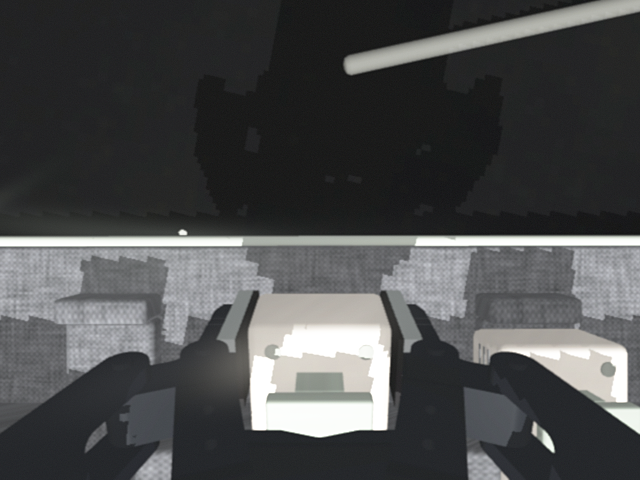

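Call:
{"method": "move_arm", "body": {"steps": [{"x": 0.7, "y": 0, "z": -2.4, "ax": 0, "ay": 0, "az": 0, "claw": -0.2}, {"x": 1.4, "y": 0, "z": -4.8, "ax": 0, "ay": 0, "az": 0, "claw": -0.2}, {"x": 2.8, "y": 0, "z": -9.6, "ax": 0, "ay": 0, "az": 0, "claw": -0.2}, {"x": 2.8, "y": 0, "z": -9.6, "ax": 0, "ay": 0, "az": 0, "claw": -0.2}]}}

```text
time: 14.65
position: [0.4986, 0.2863, 0.1358]
tcp_rot: [0.264, -2.864, 0.032]
force: [0.4, 0.2, -1.3]
grip_width: 0.0433
```

Run:
```python
from h import *
st()
go([0.48,0.06,0.12],down(np.pi/2))
```

```text
pos [0.4986 0.2863 0.1358] F [ 0.4  0.2 -1.3] w 0.0433 tray [-33.8   1.4 135.8] tiltT 15.3 j [0.38 0.66 0.25 1.42 0.05 0.19]
x 5.36 y -21.92 z 3.05 | ax -0.022 ay -0.266 az 0.183  (dist 22.8cm, ang 18.5deg)
```

Call:
{"method": "move_arm", "body": {"steps": [{"x": 1.3, "y": -4.5, "z": 0.7, "ax": 0, "ay": -0.06, "az": 0.04, "claw": -0.2}, {"x": 2.7, "y": -9.0, "z": 1.5, "ax": -0.01, "ay": -0.13, "az": 0.09, "claw": -0.2}, {"x": 4.0, "y": -13.5, "z": 2.3, "ax": -0.02, "ay": -0.2, "az": 0.14, "claw": -0.2}, {"x": 5.0, "y": -18, "z": 3.0, "ax": -0.02, "ay": -0.27, "az": 0.18, "claw": -0.2}, {"x": 5.4, "y": -21.9, "z": 3.0, "ax": -0.02, "ay": -0.27, "az": 0.18, "claw": -0.2}, {"x": 5.4, "y": -21.9, "z": 3.0, "ax": -0.02, "ay": -0.27, "az": 0.18, "claw": -0.2}, {"x": 5.4, "y": -21.9, "z": 3.0, "ax": -0.02, "ay": -0.27, "az": 0.18, "claw": -0.2}]}}

```text
time: 15.35
position: [0.4762, 0.058, 0.1154]
tcp_rot: [0.002, -3.136, 0.008]
force: [0.3, 0.6, -1.2]
grip_width: 0.0429
```

Run:
```python
from h import *
st()
go([0.48,0.06,0.004],down(np.pi/2))
shot('w11')
```

```text
pos [0.4762 0.058  0.1154] F [ 0.3  0.6 -1.2] w 0.0429 tray [ -97.8 -219.   115.4] tiltT 0.3 j [-0.01  0.26 -0.39  0.92 -0.   -0.01]
x -0.44 y 0.26 z 11.14 | ax -0.005 ay -0.005 az 0.001  (dist 11.2cm, ang 0.4deg)
```

View pics/w11.png

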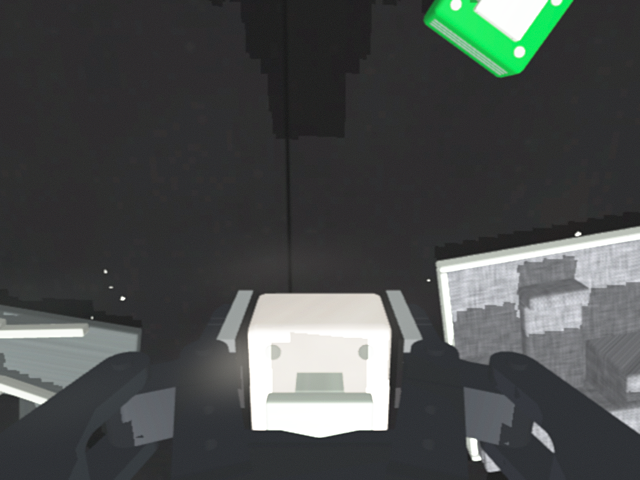

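Call:
{"method": "move_arm", "body": {"steps": [{"x": 0, "y": 0.2, "z": 4, "ax": 0, "ay": 0, "az": 0, "claw": -0.2}, {"x": 0, "y": 0.2, "z": 8, "ax": 0, "ay": 0, "az": 0, "claw": -0.2}, {"x": 0, "y": 0.2, "z": 10.5, "ax": 0, "ay": 0, "az": 0, "claw": -0.2}, {"x": 0, "y": 0.2, "z": 11.2, "ax": 0, "ay": 0, "az": 0, "claw": -0.2}, {"x": 0, "y": 0.2, "z": 11.2, "ax": 0, "ay": 0, "az": 0, "claw": -0.2}, {"x": 0, "y": 0.2, "z": 11.2, "ax": 0, "ay": 0, "az": 0, "claw": -0.2}]}}

```text
time: 16.0
position: [0.477, 0.0606, 0.0044]
tcp_rot: [0.007, -3.138, 0.008]
force: [-0.1, 0.2, -1.4]
grip_width: 0.0432
```

Run:
```python
from h import *
st()
```

```text
pos [0.477  0.0606 0.0044] F [-0.1  0.2 -1.4] w 0.0432 tray [ -96.6 -216.5    4.4] tiltT 0.3 j [-0.    0.4  -0.54  0.64 -0.01 -0.01]
```

Call:
{"method": "move_arm", "body": {"steps": [{"x": 0, "y": 0, "z": 0.2, "ax": 0, "ay": 0, "az": 0, "claw": -0.2}, {"x": 0, "y": 0, "z": 0.4, "ax": 0, "ay": 0, "az": 0, "claw": -0.2}, {"x": 0, "y": 0, "z": 0.4, "ax": 0, "ay": 0, "az": 0, "claw": -0.2}]}}

```text
time: 16.3
position: [0.4761, 0.0599, -0.0002]
tcp_rot: [0.005, -3.137, 0.009]
force: [0.3, 0.4, -1.5]
grip_width: 0.0432
```

Call:
{"method": "move_arm", "body": {"steps": [{"x": 0, "y": 0, "z": 0, "ax": 0, "ay": 0, "az": 0, "claw": 0.4}, {"x": 0, "y": 0, "z": 0, "ax": 0, "ay": 0, "az": 0, "claw": 0.4}, {"x": 0, "y": 0, "z": 0, "ax": 0, "ay": 0, "az": 0, "claw": 0.4}, {"x": 0, "y": 0, "z": -4, "ax": 0, "ay": 0, "az": 0, "claw": 0.4}, {"x": 0, "y": 0, "z": -9, "ax": 0, "ay": 0, "az": 0, "claw": 0.4}, {"x": 4, "y": 0, "z": -12, "ax": 0, "ay": 0, "az": 0, "claw": 0.7}, {"x": 4, "y": 0, "z": -12, "ax": 0, "ay": 0, "az": 0, "claw": 0.7}]}}

```text
time: 17.0
position: [0.4355, 0.0606, 0.1236]
tcp_rot: [0.006, -3.14, 0.009]
force: [-0.1, -1.4, -0.6]
grip_width: 0.0726
```

Run:
```python
from h import *
st()
C,im,d=shot('w12');P=cloud(C,d)
b=(0.38,0.62,-0.02,0.14)
for lo,hi in [(0.038,0.048),(0.024,0.032)]:
    print(lo,hi)
    for o in rects(P,lo,hi,40,b): print(o)
```

```text
pos [0.4355 0.0606 0.1236] F [-0.1 -1.4 -0.6] w 0.0726 tray [-137.4 -208.9  123.6] tiltT 0.1 j [-0.    0.18 -0.48  0.91 -0.01 -0.01]
0.038 0.048
(2058, array([494.7,  60.6]), array([26.3, 30. ]), 0.1, np.float64(0.0418))
0.024 0.032
(3426, array([494.7,  60.6]), array([56.6, 44. ]), 0.2, np.float64(0.0277))
```

View pics/w12.png

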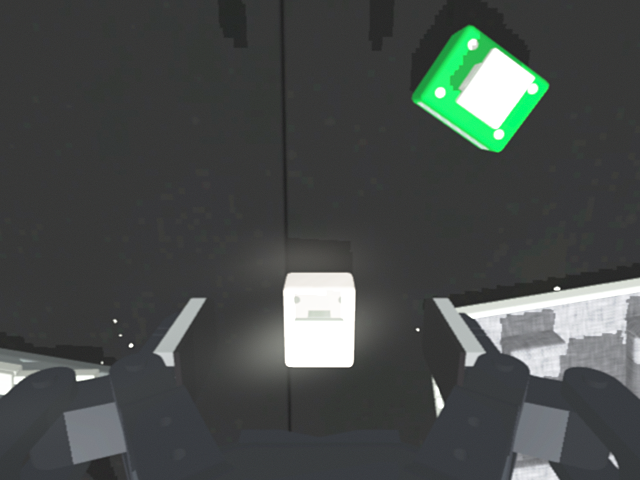

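```bash
cat >> h.py <<'E'
def tl(th,yaw=np.pi/2): # jaws along yaw; tilt th deg about the jaw axis (+ = fingers point back to robot)
    ax=np.array([np.cos(yaw),np.sin(yaw),0]);return Ro.from_rotvec(ax*np.radians(th))*down(yaw)
def gp(G,R,back=0): # TCP for a grasp point
    return np.array(G)+R.apply([0,0,0.019-back])
E
python3 - <<'E'
from h import *
R=tl(25);print(R.as_matrix()[:,2])
go(gp([0.507,0.0606,0.0245],R,0.07),R)
E
```

```text
[-4.22618262e-01  2.58779051e-17 -9.06307787e-01]
x -9.22 y -0.00 z 5.08 | ax -0.006 ay 0.435 az 0.002  (dist 10.5cm, ang 24.9deg)
```

Call:
{"method": "move_arm", "body": {"steps": [{"x": -3, "y": 0, "z": 0, "ax": 0, "ay": 0.14, "az": 0, "claw": 0.7}, {"x": -6, "y": 0, "z": 1, "ax": 0, "ay": 0.28, "az": 0, "claw": 0.7}, {"x": -9.2, "y": 0, "z": 4, "ax": 0, "ay": 0.43, "az": 0, "claw": 0.7}, {"x": -9.2, "y": 0, "z": 5, "ax": 0, "ay": 0.435, "az": 0, "claw": 0.7}, {"x": -9.2, "y": 0, "z": 5, "ax": 0, "ay": 0.435, "az": 0, "claw": 0.7}]}}

```text
time: 17.55
position: [0.5269, 0.0601, 0.0605]
tcp_rot: [0.002, -2.689, 0.008]
force: [-0.6, 0.1, -0.4]
grip_width: 0.0725
```

Run:
```python
from h import *
R=tl(25);st()
go(gp([0.507,0.0606,0.0245],R,0.0),R)
```

```text
pos [0.5269 0.0601 0.0605] F [-0.6  0.1 -0.4] w 0.0725 tray [ -47.6 -226.2   60.5] tiltT 25.6 j [-0.    0.81  0.25  1.47 -0.01 -0.  ]
x 0.18 y 0.08 z 6.01 | ax -0.006 ay -0.016 az 0.000  (dist 6.0cm, ang 1.0deg)
```

Call:
{"method": "move_arm", "body": {"steps": [{"x": 0.1, "y": 0.1, "z": 3, "ax": 0, "ay": -0.01, "az": 0, "claw": 0.7}, {"x": 0.2, "y": 0.1, "z": 5, "ax": 0, "ay": -0.01, "az": 0, "claw": 0.7}, {"x": 0.2, "y": 0.1, "z": 6, "ax": 0, "ay": -0.01, "az": 0, "claw": 0.7}, {"x": 0.2, "y": 0.1, "z": 6, "ax": 0, "ay": -0.01, "az": 0, "claw": 0.2}, {"x": 0.2, "y": 0.1, "z": 6, "ax": 0, "ay": -0.01, "az": 0, "claw": -0.2}, {"x": 0.2, "y": 0.1, "z": 6, "ax": 0, "ay": -0.01, "az": 0, "claw": -0.2}, {"x": 0.2, "y": 0.1, "z": 6, "ax": 0, "ay": -0.01, "az": 0, "claw": -0.2}, {"x": 0.2, "y": 0.1, "z": 6, "ax": 0, "ay": -0.01, "az": 0, "claw": -0.2}]}}

```text
time: 18.35
position: [0.5021, 0.0611, 0.0172]
tcp_rot: [0.003, -2.714, 0.008]
force: [0.4, -0.4, 6.6]
grip_width: 0.0423
```

Run:
```python
from h import *
st()
R=tl(-65); go(gp([0.53,0.0606,0.14],R),R)
p,R0=pose(); print('G rel head',p-R0.apply([0,0,.019])-[0.4947,0.0606,0.014])
```

```text
pos [0.5021 0.0611 0.0172] F [ 0.4 -0.4  6.6] w 0.0423 tray [ -71.8 -220.6   17.2] tiltT 24.2 j [-0.    0.77  0.07  1.3  -0.01 -0.  ]
x 0.65 y -0.13 z -12.31 | ax -0.004 ay -1.562 az 0.005  (dist 12.3cm, ang 89.5deg)
G rel head [0.01529255 0.00064324 0.0204897 ]
```

Call:
{"method": "move_arm", "body": {"steps": [{"x": 0, "y": 0, "z": 0, "ax": 0, "ay": 0, "az": 0, "claw": 0.3}, {"x": 0, "y": 0, "z": 0, "ax": 0, "ay": 0, "az": 0, "claw": 0.3}, {"x": -0.2, "y": 0, "z": 0.4, "ax": 0, "ay": 0, "az": 0, "claw": 0.3}, {"x": -0.3, "y": 0, "z": 0.8, "ax": 0, "ay": 0, "az": 0, "claw": 0.3}, {"x": -0.3, "y": 0, "z": 0.8, "ax": 0, "ay": 0, "az": 0, "claw": 0.3}, {"x": -0.3, "y": 0, "z": 0.8, "ax": 0, "ay": 0, "az": 0, "claw": 0.3}]}}

```text
time: 18.95
position: [0.4995, 0.0611, 0.0067]
tcp_rot: [0.003, -2.71, 0.008]
force: [0.3, -0.1, -0.4]
grip_width: 0.0554
```

Run:
```python
from h import *
st()
p,R0=pose(); print('G rel head',p-R0.apply([0,0,.019])-[0.4947,0.0606,0.014])
shot('w13')
```

```text
pos [0.4995 0.0611 0.0067] F [ 0.3 -0.1 -0.4] w 0.0554 tray [ -74.4 -220.2    6.7] tiltT 24.4 j [-0.    0.78  0.06  1.28 -0.01 -0.  ]
G rel head [0.01274821 0.00059257 0.00999368]
```

View pics/w13.png

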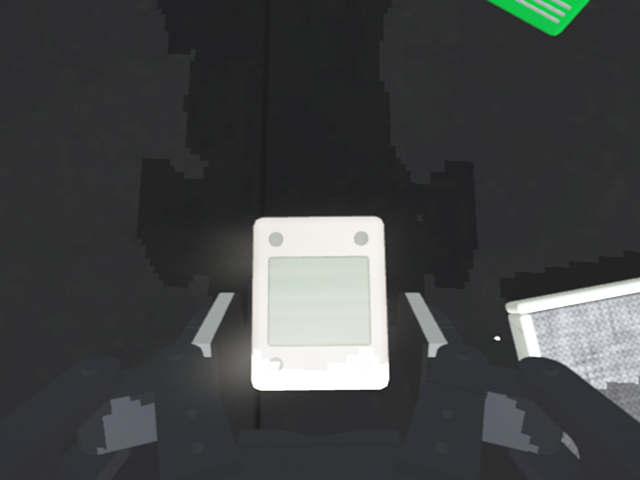

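Call:
{"method": "move_arm", "body": {"steps": [{"x": 0, "y": 0, "z": 0, "ax": 0, "ay": 0, "az": 0, "claw": -0.2}, {"x": 0, "y": 0, "z": 0, "ax": 0, "ay": 0, "az": 0, "claw": -0.2}, {"x": 0, "y": 0, "z": 0, "ax": 0, "ay": 0, "az": 0, "claw": -0.2}, {"x": 0, "y": 0, "z": 0, "ax": 0, "ay": 0, "az": 0, "claw": -0.2}, {"x": 1.3, "y": 0, "z": -2.7, "ax": 0, "ay": 0, "az": 0, "claw": -0.2}, {"x": 2.5, "y": 0, "z": -5.4, "ax": 0, "ay": 0, "az": 0, "claw": -0.2}, {"x": 5, "y": 0, "z": -10.8, "ax": 0, "ay": 0, "az": 0, "claw": -0.2}, {"x": 5, "y": 0, "z": -10.8, "ax": 0, "ay": 0, "az": 0, "claw": -0.2}]}}

```text
time: 19.8
position: [0.5014, 0.0618, 0.1305]
tcp_rot: [0.003, -2.717, 0.008]
force: [0.9, 0.1, -0.6]
grip_width: 0.0433
```

Run:
```python
from h import *
st()
for t,z in [(0,0.14),(-30,0.14),(-66,0.14)]:
    R=tl(t); go(gp([0.53,0.0606,z],R),R)
```

```text
pos [0.5014 0.0618 0.1305] F [ 0.9  0.1 -0.6] w 0.0433 tray [ -72.4 -219.9  130.5] tiltT 24.0 j [ 0.    0.68  0.21  1.53 -0.01 -0.  ]
x -2.99 y -0.12 z -0.31 | ax -0.006 ay -0.425 az 0.002  (dist 3.0cm, ang 24.3deg)
x -3.76 y -0.13 z -0.94 | ax -0.006 ay -0.948 az 0.004  (dist 3.9cm, ang 54.3deg)
x -4.11 y -0.13 z -2.05 | ax -0.004 ay -1.577 az 0.006  (dist 4.6cm, ang 90.3deg)
```

Call:
{"method": "move_arm", "body": {"steps": [{"x": -1, "y": 0, "z": -0.1, "ax": 0, "ay": -0.14, "az": 0, "claw": -0.2}, {"x": -2, "y": 0, "z": -0.2, "ax": 0, "ay": -0.28, "az": 0, "claw": -0.2}, {"x": -3, "y": 0, "z": -0.3, "ax": 0, "ay": -0.43, "az": 0, "claw": -0.2}, {"x": -3.3, "y": 0, "z": -0.5, "ax": 0, "ay": -0.57, "az": 0, "claw": -0.2}, {"x": -3.5, "y": 0, "z": -0.7, "ax": 0, "ay": -0.71, "az": 0, "claw": -0.2}, {"x": -3.7, "y": 0, "z": -0.9, "ax": 0, "ay": -0.85, "az": 0, "claw": -0.2}, {"x": -3.8, "y": 0, "z": -1.0, "ax": 0, "ay": -0.99, "az": 0, "claw": -0.2}, {"x": -3.8, "y": 0, "z": -1.0, "ax": 0, "ay": -0.99, "az": 0, "claw": -0.2}]}}

```text
time: 20.6
position: [0.526, 0.0621, 0.1104]
tcp_rot: [-0.007, 2.598, -0.006]
force: [-2.5, 0.1, -3.1]
grip_width: 0.0428
```

Run:
```python
from h import *
st()
for t,z in [(-66,0.14)]:
    R=tl(t); go(gp([0.53,0.0606,z],R),R)
```

```text
pos [0.526  0.0621 0.1104] F [-2.5  0.1 -3.1] w 0.0428 tray [ -48.2 -224.1  110.4] tiltT -30.7 j [-0.    0.01 -0.92  0.1  -0.   -0.01]
x -2.96 y -0.17 z -0.77 | ax -0.001 ay -0.608 az 0.007  (dist 3.1cm, ang 34.8deg)
```

Run:
```python
from h import *
for t,x,z in [(-45,0.60,0.13),(-65,0.60,0.12)]:
    R=tl(t); go(gp([x,0.07,z],R),R)
```

```text
x -7.81 y 0.76 z 3.99 | ax -0.002 ay -0.242 az 0.006  (dist 8.8cm, ang 13.8deg)
x -7.90 y 0.76 z 4.58 | ax -0.001 ay -0.591 az 0.007  (dist 9.2cm, ang 33.8deg)
```

Call:
{"method": "move_arm", "body": {"steps": [{"x": -4, "y": 0.4, "z": 2, "ax": 0, "ay": 0, "az": 0, "claw": -0.2}, {"x": -7.8, "y": 0.8, "z": 4, "ax": 0, "ay": -0.12, "az": 0, "claw": -0.2}, {"x": -7.9, "y": 0.8, "z": 4.2, "ax": 0, "ay": -0.25, "az": 0, "claw": -0.2}, {"x": -7.9, "y": 0.8, "z": 4.4, "ax": 0, "ay": -0.38, "az": 0, "claw": -0.2}, {"x": -7.9, "y": 0.8, "z": 4.6, "ax": 0, "ay": -0.49, "az": 0, "claw": -0.2}, {"x": -7.9, "y": 0.8, "z": 4.6, "ax": 0, "ay": -0.59, "az": 0, "claw": -0.2}, {"x": -7.9, "y": 0.8, "z": 4.6, "ax": 0, "ay": -0.59, "az": 0, "claw": -0.2}, {"x": -7.9, "y": 0.8, "z": 4.6, "ax": 0, "ay": -0.59, "az": 0, "claw": -0.2}]}}

```text
time: 21.4
position: [0.7237, 0.09, 0.1454]
tcp_rot: [-0.001, 2.037, -0.013]
force: [-0.1, 0.2, -1.9]
grip_width: 0.0426
```

Run:
```python
from h import *
st()
im,d=r.snapshot('side');cv2.imwrite('pics/s14.png',cv2.resize(im[130:400,200:560],None,fx=2.2,fy=2.2))
shot('w14')
```

```text
pos [0.7237 0.09   0.1454] F [-0.1  0.2 -1.9] w 0.0426 tray [ 151.3 -233.   145.4] tiltT -62.9 j [ 0.07  0.41 -1.01 -0.96 -0.07  0.02]
```

View pics/s14.png

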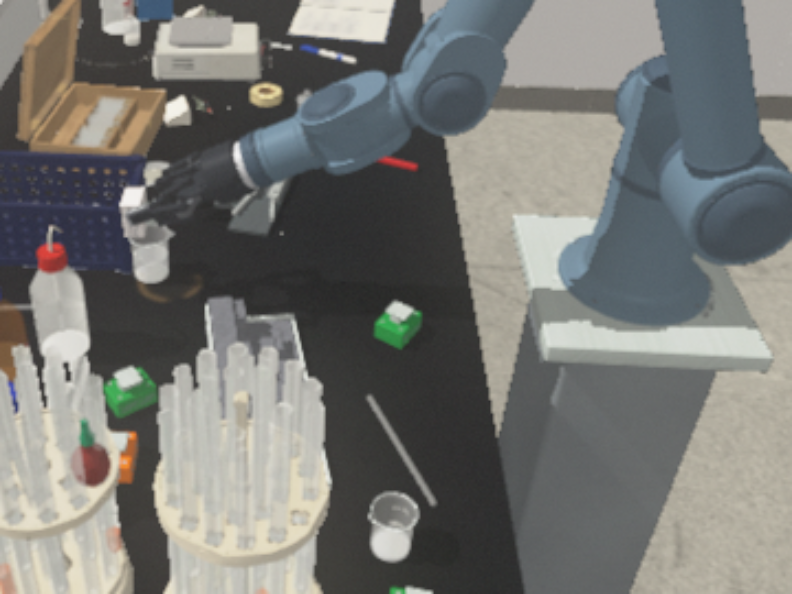

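View pics/w14.png

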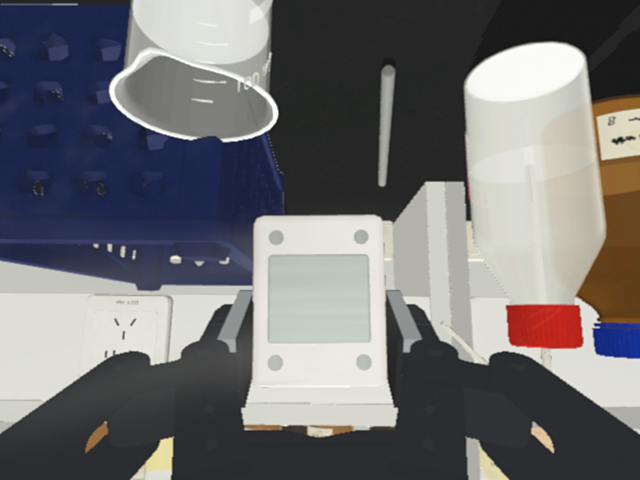

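```bash
cat > fk.py <<'E'
import numpy as np
from scipy.optimize import least_squares
D=[([.377,.081,1.274],[.21,.535,.231]),([.681,.117,1.0016],[.6732,-.1066,.054]),([.58,-.19,.8],[.5258,.2904,.0138]),([.26,-.39,.92],[.4762,.058,.1154]),([.4,-.54,.64],[.477,.0606,.0044]),([.18,-.48,.91],[.4355,.0606,.1236]),([.81,.25,1.47],[.5269,.0601,.0605]),([.78,.06,1.28],[.4995,.0611,.0067]),([.68,.21,1.53],[.5014,.0618,.1305]),([.01,-.92,.10],[.526,.0621,.1104]),([.41,-1.01,-.96],[.7237,.09,.1454])]
def fk(p,j):
    r0,h,L1,L2,Lt,a1,a2=p;j2,j3,j4=j
    t1=j2+a1;t2=j2-j3+np.pi/2+a2;t3=j2-j3+j4+np.pi/2
    return np.array([r0+L1*np.sin(t1)+L2*np.sin(t2)+Lt*np.sin(t3),h+L1*np.cos(t1)+L2*np.cos(t2)+Lt*np.cos(t3)])
def res(p): return np.concatenate([fk(p,j)-[np.hypot(P[0],P[1]),P[2]] for j,P in D])
s=least_squares(res,[0,.2,.4,.4,.25,0,0])
PF=s.x
def ik(r,z,tilt):
    def f(q): 
        j=[q[0],q[1],np.pi/2+tilt-q[0]+q[1]]
        return fk(PF,j)-[r,z]
    b=None
    for q0 in [(.4,0),(.4,-.8),(.8,.3),(0,-.9)]:
        s=least_squares(f,q0)
        if b is None or s.cost<b.cost: b=s
    q=b.x
    return q[0],q[1],np.pi/2+tilt-q[0]+q[1],b.cost**.5
if __name__=='__main__':
    print(PF.round(3),np.abs(res(PF)).max())
    for t in (-65,-55,-45,-35,-25):
        for r in (.45,.5,.55,.6,.65,.7,.72):
            print(t,r,[np.round(ik(r,z,np.radians(t)),2) for z in (.04,.12)])
E
python3 fk.py
```

```text
[ 0.006  0.257  0.492  0.388  0.443  0.003 -0.192] 0.0026893893732336527
-65 0.45 [array([ 2.18, -1.77, -3.51,  0.04]), array([ 0.7 , -1.77, -2.03,  0.03])]
-65 0.5 [array([ 1.88, -1.77, -3.21,  0.01]), array([ 0.95, -1.73, -2.25,  0.  ])]
-65 0.55 [array([ 1.11, -1.53, -2.21,  0.  ]), array([ 0.54, -1.51, -1.62,  0.  ])]
-65 0.6 [array([ 0.89, -1.39, -1.84,  0.  ]), array([ 0.48, -1.37, -1.42,  0.  ])]
-65 0.65 [array([ 0.8 , -1.25, -1.62,  0.  ]), array([ 0.47, -1.24, -1.28,  0.  ])]
-65 0.7 [array([ 0.76, -1.12, -1.45,  0.  ]), array([ 0.49, -1.12, -1.17,  0.  ])]
-65 0.72 [array([ 0.76, -1.07, -1.39,  0.  ]), array([ 0.5 , -1.07, -1.13,  0.  ])]
-55 0.45 [array([ 1.14, -1.77, -2.3 ,  0.01]), array([-0.04, -1.54, -0.89,  0.  ])]
-55 0.5 [array([ 0.69, -1.56, -1.64,  0.  ]), array([ 0.06, -1.44, -0.89,  0.  ])]
-55 0.55 [array([ 0.56, -1.41, -1.36,  0.  ]), array([ 0.13, -1.33, -0.85,  0.  ])]
-55 0.6 [array([ 0.53, -1.28, -1.2 ,  0.  ]), array([ 0.2 , -1.22, -0.81,  0.  ])]
-55 0.65 [array([ 0.53, -1.15, -1.07,  0.  ]), array([ 0.27, -1.1 , -0.75,  0.  ])]
-55 0.7 [array([ 0.55, -
[... 1197 characters left out ...]
([ 0.29, -0.59,  0.08,  0.  ])]
-35 0.72 [array([ 0.44, -0.63, -0.11,  0.  ]), array([ 0.32, -0.54,  0.1 ,  0.  ])]
-25 0.45 [array([ 0.04, -1.07,  0.03,  0.  ]), array([-0.12, -0.93,  0.33,  0.  ])]
-25 0.5 [array([ 0.13, -0.96,  0.04,  0.  ]), array([-0.02, -0.84,  0.31,  0.  ])]
-25 0.55 [array([ 0.22, -0.85,  0.07,  0.  ]), array([ 0.08, -0.73,  0.32,  0.  ])]
-25 0.6 [array([ 0.3 , -0.72,  0.11,  0.  ]), array([ 0.18, -0.62,  0.34,  0.  ])]
-25 0.65 [array([ 0.38, -0.6 ,  0.16,  0.  ]), array([ 0.27, -0.5 ,  0.37,  0.  ])]
-25 0.7 [array([ 0.45, -0.46,  0.22,  0.  ]), array([ 0.36, -0.37,  0.41,  0.  ])]
-25 0.72 [array([ 0.49, -0.41,  0.24,  0.  ]), array([ 0.39, -0.31,  0.43,  0.  ])]
```

Run:
```python
from h import *
for t,x,z in [(-45,0.64,0.14),(-30,0.58,0.14),(-20,.56,.14)]:
    R=tl(t); go(gp([x,0.05,z],R),R)
```

```text
x 4.83 y -3.97 z -5.24 | ax -0.010 ay 0.318 az 0.005  (dist 8.2cm, ang 18.3deg)
x 7.98 y -4.00 z -10.82 | ax -0.011 ay 0.580 az 0.003  (dist 14.0cm, ang 33.3deg)
x 9.14 y -4.01 z -12.81 | ax -0.011 ay 0.755 az 0.003  (dist 16.2cm, ang 43.3deg)
```

Call:
{"method": "move_arm", "body": {"steps": [{"x": 2.5, "y": -2, "z": -2.6, "ax": 0, "ay": 0.15, "az": 0, "claw": -0.2}, {"x": 4.8, "y": -4, "z": -5.2, "ax": 0, "ay": 0.3, "az": 0, "claw": -0.2}, {"x": 6.4, "y": -4, "z": -8.5, "ax": 0, "ay": 0.44, "az": 0, "claw": -0.2}, {"x": 8, "y": -4, "z": -10.8, "ax": 0, "ay": 0.58, "az": 0, "claw": -0.2}, {"x": 8.5, "y": -4, "z": -11.8, "ax": 0, "ay": 0.68, "az": 0, "claw": -0.2}, {"x": 9.1, "y": -4, "z": -12.8, "ax": 0, "ay": 0.75, "az": 0, "claw": -0.2}, {"x": 9.1, "y": -4, "z": -12.8, "ax": 0, "ay": 0.75, "az": 0, "claw": -0.2}]}}

```text
time: 22.2
position: [0.5654, 0.0499, 0.1271]
tcp_rot: [0.005, 2.786, -0.015]
force: [1.6, -0.6, -1.2]
grip_width: 0.0431
```

Run:
```python
from h import *
st()
yr=np.arctan2(YR[1],YR[0]);print(yr)
R=down(np.pi/2);go([.54,.03,.15],R)
for s in (0,np.pi):
    R=tl(0,yr+s); go(gp(rail(-170,-40,140),R),R)
```

```text
pos [0.5654 0.0499 0.1271] F [ 1.6 -0.6 -1.2] w 0.0431 tray [ -11.7 -243.4  127.1] tiltT -19.9 j [-0.02  0.15 -0.59  0.48 -0.   -0.02]
-0.18504082469822608
x 1.58 y -2.02 z -3.01 | ax -0.010 ay 0.355 az -0.004  (dist 4.0cm, ang 20.4deg)
x 1.37 y -2.67 z 0.17 | ax 0.304 ay 0.267 az 1.731  (dist 3.0cm, ang 101.9deg)
x 1.37 y -2.67 z 0.17 | ax -0.255 ay 0.289 az -1.374  (dist 3.0cm, ang 81.8deg)
```

Run:
```python
from h import *
yr=-0.185
R=tl(24,yr); go(gp(rail(-170,-40,140),R),R)
print(gp(rail(-170,-40,140),R))
```

```text
x 1.18 y -1.91 z 0.06 | ax -0.064 ay 0.570 az 1.784  (dist 2.2cm, ang 107.4deg)
[0.55438154 0.03076613 0.12264264]
```

Call:
{"method": "move_arm", "body": {"steps": [{"x": 0.2, "y": -0.3, "z": -2, "ax": -0.005, "ay": 0.045, "az": 0.14, "claw": -0.2}, {"x": 0.2, "y": -0.6, "z": -2, "ax": -0.01, "ay": 0.09, "az": 0.28, "claw": -0.2}, {"x": 0.4, "y": -0.9, "z": -2, "ax": -0.015, "ay": 0.135, "az": 0.42, "claw": -0.2}, {"x": 0.6, "y": -1.2, "z": -2, "ax": -0.02, "ay": 0.18, "az": 0.56, "claw": -0.2}, {"x": 0.8, "y": -1.5, "z": -2, "ax": -0.025, "ay": 0.225, "az": 0.7, "claw": -0.2}, {"x": 1, "y": -1.9, "z": -2, "ax": -0.03, "ay": 0.27, "az": 0.84, "claw": -0.2}, {"x": 1.2, "y": -1.9, "z": -2, "ax": -0.035, "ay": 0.315, "az": 0.98, "claw": -0.2}]}}

```text
time: 22.9
position: [0.5472, 0.0309, 0.1402]
tcp_rot: [1.447, 2.754, 0.3]
force: [-0.5, 0.6, -1.1]
grip_width: 0.0429
```

Run:
```python
from h import *
st()
R=tl(24,-.185); go(gp(rail(-170,-40,120),R),R)
```

```text
pos [0.5472 0.0309 0.1402] F [-0.5  0.6 -1.1] w 0.0429 tray [ -33.1 -258.7  140.2] tiltT -7.6 j [-0.16  0.29 -0.3   0.9   0.18  0.81]
x -0.70 y -0.08 z 3.76 | ax -0.028 ay 0.255 az 0.799  (dist 3.8cm, ang 48.1deg)
```

Call:
{"method": "move_arm", "body": {"steps": [{"x": -0.2, "y": 0, "z": 0, "ax": -0.005, "ay": 0.045, "az": 0.14, "claw": -0.2}, {"x": -0.3, "y": 0, "z": 1, "ax": -0.01, "ay": 0.09, "az": 0.28, "claw": -0.2}, {"x": -0.4, "y": 0, "z": 1, "ax": -0.015, "ay": 0.135, "az": 0.42, "claw": -0.2}, {"x": -0.5, "y": 0, "z": 2, "ax": -0.02, "ay": 0.18, "az": 0.56, "claw": -0.2}, {"x": -0.6, "y": 0, "z": 2, "ax": -0.025, "ay": 0.225, "az": 0.7, "claw": -0.2}, {"x": -0.7, "y": 0, "z": 2, "ax": -0.028, "ay": 0.255, "az": 0.8, "claw": -0.2}, {"x": -0.7, "y": 0, "z": 2, "ax": -0.028, "ay": 0.255, "az": 0.8, "claw": -0.2}, {"x": -0.7, "y": 0, "z": 2, "ax": -0.028, "ay": 0.255, "az": 0.8, "claw": -0.2}]}}

```text
time: 23.7
position: [0.5534, 0.0286, 0.1193]
tcp_rot: [-2.179, -1.822, -0.464]
force: [-0.2, 0.1, -1.4]
grip_width: 0.0428
```

Run:
```python
from h import *
st()
p,R0=pose();G=p-R0.apply([0,0,.019]);print('G',G,inrail(G))
R=tl(24,-.185); go(gp(np.append(G[:2],0.026),R),R)
C,im,d=shot('w15')
P=cloud(C,d);m=np.zeros(d.shape,bool);m[280:340,280:360]=1
print(plane(P,m))
```

```text
pos [0.5534 0.0286 0.1193] F [-0.2  0.1 -1.4] w 0.0428 tray [ -27.3 -262.1  119.3] tiltT -9.1 j [-0.3   0.4  -0.26  0.96  0.41  1.44]
G [0.55202139 0.02100379 0.13669783] [-167.72255767  -40.52986915  136.69783255]
x -4.48 y -0.04 z 10.12 | ax 0.000 ay 0.002 az 0.007  (dist 11.1cm, ang 0.4deg)
(array([0.55448286, 0.03062546, 0.15468697]), array([-0.17808627, -0.98311168,  0.04215097]), 4800)
```

View pics/w15.png

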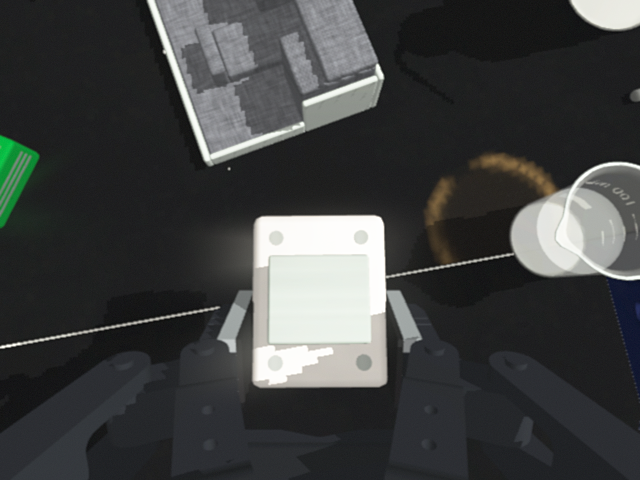

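```bash
cat >> h.py <<'E'
def rotG(G,ts,yaw):
    for t in ts:
        R=tl(t,yaw);go(gp(G,R),R)
E
python3 - <<'E'
from h import *
rotG(rail(-168,-40,150),[16,8,0,-8,-16,-24,-32,-40],-.185)
E
```

```text
x 0.28 y 0.05 z -1.24 | ax 0.001 ay -0.137 az 0.007  (dist 1.3cm, ang 7.9deg)
x 0.02 y 0.05 z -1.29 | ax 0.002 ay -0.277 az 0.007  (dist 1.3cm, ang 15.9deg)
x -0.23 y 0.04 z -1.38 | ax 0.002 ay -0.417 az 0.007  (dist 1.4cm, ang 23.9deg)
x -0.46 y 0.04 z -1.50 | ax 0.003 ay -0.556 az 0.007  (dist 1.6cm, ang 31.9deg)
x -0.68 y 0.04 z -1.66 | ax 0.003 ay -0.696 az 0.007  (dist 1.8cm, ang 39.9deg)
x -0.87 y 0.04 z -1.84 | ax 0.004 ay -0.836 az 0.006  (dist 2.0cm, ang 47.9deg)
x -1.03 y 0.04 z -2.05 | ax 0.004 ay -0.975 az 0.006  (dist 2.3cm, ang 55.9deg)
x -1.17 y 0.04 z -2.28 | ax 0.005 ay -1.115 az 0.006  (dist 2.6cm, ang 63.9deg)
```

Call:
{"method": "move_arm", "body": {"steps": [{"x": 0.3, "y": 0, "z": -1.2, "ax": 0, "ay": -0.14, "az": 0, "claw": -0.2}, {"x": 0, "y": 0, "z": -1.3, "ax": 0, "ay": -0.28, "az": 0, "claw": -0.2}, {"x": -0.2, "y": 0, "z": -1.4, "ax": 0, "ay": -0.42, "az": 0, "claw": -0.2}, {"x": -0.5, "y": 0, "z": -1.5, "ax": 0, "ay": -0.56, "az": 0, "claw": -0.2}, {"x": -0.7, "y": 0, "z": -1.7, "ax": 0, "ay": -0.7, "az": 0, "claw": -0.2}, {"x": -0.9, "y": 0, "z": -1.8, "ax": 0, "ay": -0.84, "az": 0, "claw": -0.2}, {"x": -1.0, "y": 0, "z": -2.1, "ax": 0, "ay": -0.98, "az": 0, "claw": -0.2}, {"x": -1.2, "y": 0, "z": -2.3, "ax": 0, "ay": -1.12, "az": 0, "claw": -0.2}]}}

```text
time: 24.55
position: [0.5509, 0.0105, 0.1365]
tcp_rot: [1.988, 1.66, -0.727]
force: [-0.2, -1.4, -2.4]
grip_width: 0.0431
```

Run:
```python
from h import *
st()
rotG(rail(-168,-40,150),[-48,-56,-60,-65],-.185)
rotG(rail(-168,-40,43),[-65],-.185)
```

```text
pos [0.5509 0.0105 0.1365] F [-0.2 -1.4 -2.4] w 0.0431 tray [ -33.2 -279.4  136.5] tiltT 16.5 j [ 0.24  0.65  0.07  1.31 -0.64  2.1 ]
x -0.30 y -0.03 z 0.15 | ax 0.009 ay -0.132 az 0.002  (dist 0.3cm, ang 7.6deg)
x -0.56 y -0.03 z 0.10 | ax 0.010 ay -0.272 az 0.001  (dist 0.6cm, ang 15.6deg)
x -0.68 y -0.03 z 0.06 | ax 0.010 ay -0.342 az 0.001  (dist 0.7cm, ang 19.6deg)
x -0.84 y -0.03 z -0.00 | ax 0.010 ay -0.429 az 0.000  (dist 0.8cm, ang 24.6deg)
x 6.10 y -0.09 z 8.14 | ax 0.010 ay -0.429 az 0.000  (dist 10.2cm, ang 24.6deg)
```

Call:
{"method": "move_arm", "body": {"steps": [{"x": -0.3, "y": 0, "z": 0.1, "ax": 0, "ay": -0.13, "az": 0, "claw": -0.2}, {"x": -0.6, "y": 0, "z": 0.1, "ax": 0, "ay": -0.27, "az": 0, "claw": -0.2}, {"x": -0.7, "y": 0, "z": 0, "ax": 0, "ay": -0.35, "az": 0, "claw": -0.2}, {"x": -0.8, "y": 0, "z": 0, "ax": 0.01, "ay": -0.44, "az": 0, "claw": -0.2}, {"x": -0.8, "y": 0, "z": 0, "ax": 0.01, "ay": -0.44, "az": 0, "claw": -0.2}, {"x": -0.8, "y": 0, "z": 0, "ax": 0.01, "ay": -0.44, "az": 0, "claw": -0.2}]}}

```text
time: 25.15
position: [0.5489, 0.0037, 0.1389]
tcp_rot: [1.682, 1.398, -1.084]
force: [-0.2, -1.1, -1.1]
grip_width: 0.0431
```

Run:
```python
from h import *
st()
rotG(rail(-168,-40,43),[-66],-.185)
C,im,d=shot('w16');P=cloud(C,d)
m=np.zeros(d.shape,bool);m[270:330,285:355]=1
c,n,k=plane(P,m);print(n, [n@XR,n@YR])
im,d=r.snapshot('side');cv2.imwrite('pics/s16.png',cv2.resize(im[100:340,200:520],None,fx=2.4,fy=2.4))
```

```text
pos [0.5489 0.0037 0.1389] F [-0.2 -1.1 -1.1] w 0.0431 tray [ -36.4 -285.7  138.9] tiltT 38.6 j [ 0.34  0.98  0.33  1.75 -0.9   2.52]
x 9.44 y 0.09 z 4.27 | ax -0.004 ay -0.011 az 0.003  (dist 10.4cm, ang 0.7deg)
[ 0.00431209 -0.00269493  0.99998707] [np.float64(0.0018556938928716027), np.float64(0.004734647303599919)]
```

View pics/w16.png

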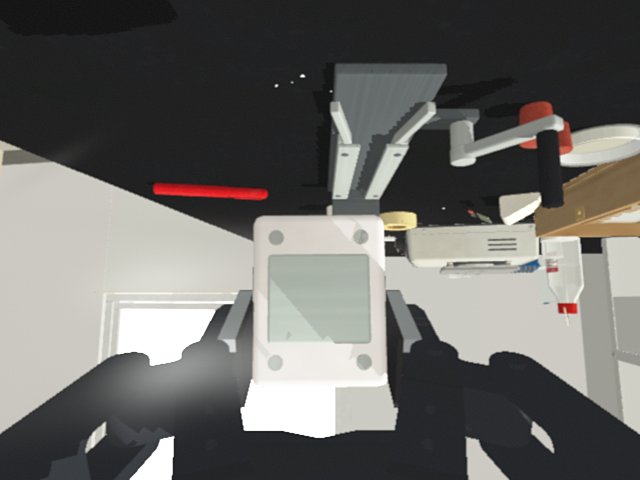

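View pics/s16.png

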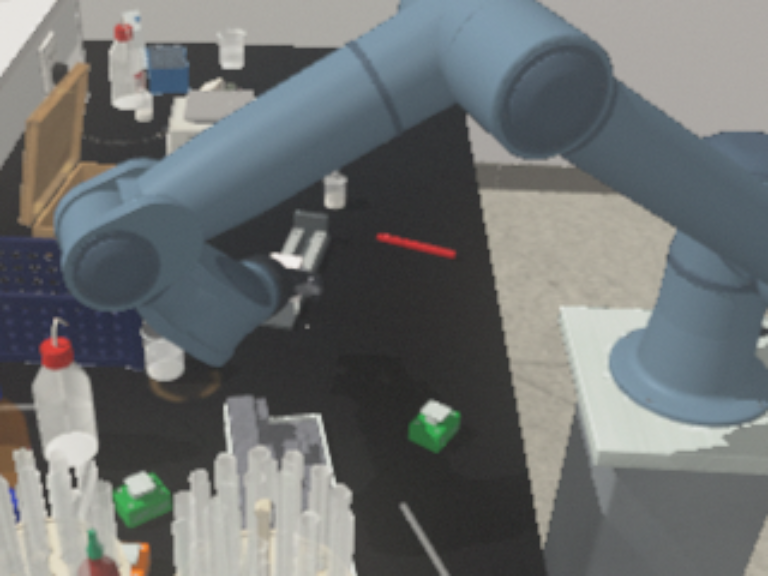

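Run:
```python
from h import *
C=cam('top');im,d=r.snapshot('top');P=cloud(C,d)
cv2.imwrite('pics/t16.png',cv2.resize(im[60:330,150:480],None,fx=2.3,fy=2.2))
for o in [(270,143),(240,120),(326,173)]: print(o,P[o[1],o[0]].round(3))
im2=im.copy()
m=(P[...,0]>.5)&(P[...,0]<.95)&(P[...,1]>-.1)&(P[...,1]<.45)&(P[...,2]>.1)
q=P[m];h=np.round(q,2)
for x0 in np.arange(.5,.95,.05):
    row=[]
    for y0 in np.arange(-.1,.45,.05):
        s=q[(q[:,0]>=x0)&(q[:,0]<x0+.05)&(q[:,1]>=y0)&(q[:,1]<y0+.05)]
        row.append('%.2f'%s[:,2].max() if len(s) else '  . ')
    print(round(x0,2),row)
```

```text
(270, 143) [0.781 0.204 0.131]
(240, 120) [0.85  0.289 0.135]
(326, 173) [0.711 0.043 0.033]
0.5 ['  . ', '0.17', '0.18', '0.20', '0.24', '0.50', '0.53', '0.52', '0.47', '  . ', '  . ']
0.55 ['  . ', '0.17', '0.18', '0.21', '0.25', '0.29', '0.50', '0.50', '0.47', '  . ', '  . ']
0.6 ['  . ', '  . ', '0.19', '0.20', '0.24', '0.29', '0.46', '0.47', '0.46', '  . ', '  . ']
0.65 ['  . ', '  . ', '  . ', '  . ', '  . ', '  . ', '0.38', '0.44', '0.44', '0.42', '  . ']
0.7 ['0.13', '0.12', '0.13', '0.12', '  . ', '  . ', '  . ', '0.42', '0.41', '0.41', '  . ']
0.75 ['0.13', '  . ', '0.12', '0.12', '  . ', '0.19', '0.19', '0.39', '  . ', '  . ', '0.17']
0.8 ['0.12', '  . ', '0.12', '0.12', '  . ', '0.18', '0.19', '0.18', '0.18', '0.13', '0.14']
0.85 ['0.13', '  . ', '0.12', '0.12', '  . ', '  . ', '  . ', '0.18', '0.18', '0.18', '0.18']
0.9 ['0.13', '  . ', '0.12', '0.12', '  . ', '  . ', '  . ', '0.12', '0.12', '0.13', '0.17']
```

View pics/t16.png

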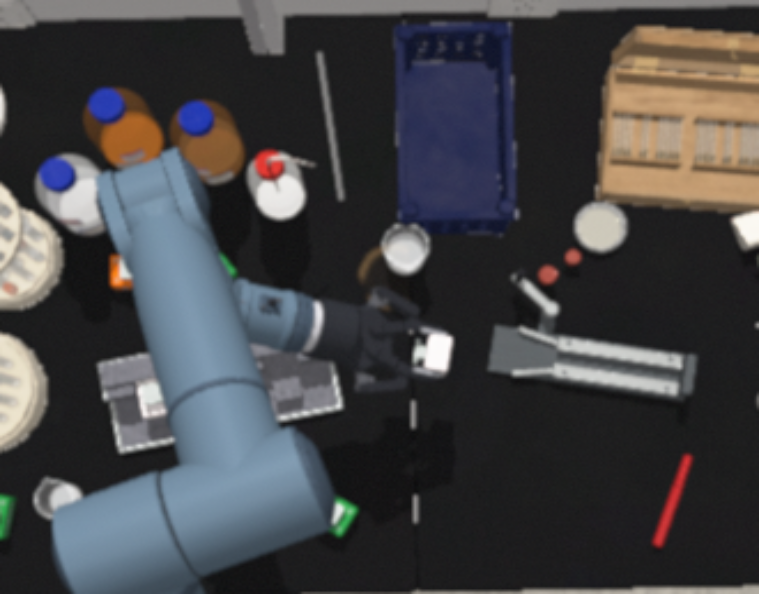

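Run:
```python
from h import *
rotG([0.46,-0.04,0.13],[-62,-58],-.185)
print(inrail([0.46,-0.04,0.13]))
```

```text
x -1.31 y -7.96 z 7.74 | ax -0.003 ay 0.057 az -0.002  (dist 11.2cm, ang 3.3deg)
x -1.18 y -7.96 z 7.72 | ax -0.003 ay 0.127 az -0.002  (dist 11.2cm, ang 7.3deg)
[ -90.8239 -119.7622  130.    ]
```

Call:
{"method": "move_arm", "body": {"steps": [{"x": -0.4, "y": -2.6, "z": 2.6, "ax": 0, "ay": 0.04, "az": 0, "claw": -0.2}, {"x": -0.8, "y": -5.3, "z": 5.2, "ax": 0, "ay": 0.08, "az": 0, "claw": -0.2}, {"x": -1.2, "y": -8, "z": 7.7, "ax": 0, "ay": 0.1, "az": 0, "claw": -0.2}, {"x": -1.2, "y": -8, "z": 7.7, "ax": 0, "ay": 0.1, "az": 0, "claw": -0.2}, {"x": -1.2, "y": -8, "z": 7.7, "ax": 0, "ay": 0.1, "az": 0, "claw": -0.2}, {"x": -1.2, "y": -8, "z": 7.7, "ax": 0, "ay": 0.1, "az": 0, "claw": -0.2}]}}

```text
time: 25.9
position: [0.4576, -0.0554, 0.1203]
tcp_rot: [1.76, 1.456, -1.007]
force: [0.8, -0.5, -1.8]
grip_width: 0.0426
```

```bash
cat >> h.py <<'E'
def G0():
    p,R0=pose();G=p-R0.apply([0,0,.019]);z=R0.as_matrix()[:,2]
    print('G',G.round(4),'rail',inrail(G).round(1),'tiltR',np.degrees(np.arctan2(-z@XR,-z[2])).round(1),'zy',round(z@YR,3));return G
def heights(x0=.5,x1=.9,y0=-.1,y1=.45):
    C=cam('top');im,d=r.snapshot('top');P=cloud(C,d)
    for x in np.arange(x0,x1,.05):
        row=[]
        for y in np.arange(y0,y1,.05):
            m=(P[...,0]>=x)&(P[...,0]<x+.05)&(P[...,1]>=y)&(P[...,1]<y+.05)
            row.append('%.2f'%P[m][:,2].max() if m.any() else ' .  ')
        print(round(x,2),row)
E
python3 - <<'E'
from h import *
st();G=G0()
rotG([*G[:2],0.044],[-60],-.185)
heights()
E
```

```text
pos [ 0.4576 -0.0554  0.1203] F [ 0.8 -0.5 -1.8] w 0.0426 tray [-137.1 -327.   120.3] tiltT 31.9 j [ 0.27  0.72 -0.16  1.34 -0.88  2.35]
G [ 0.4606 -0.0393  0.1299] rail [ -91.6 -119.3  129.9] tiltR -59.6 zy -0.003
x 7.40 y -0.00 z 4.35 | ax -0.003 ay -0.007 az -0.002  (dist 8.6cm, ang 0.4deg)
0.5 ['0.02', '0.18', '0.22', '0.26', '0.29', '0.53', '0.53', '0.47', '0.06', '0.06', '0.06']
0.55 ['0.02', '0.01', '0.01', '0.01', '0.04', '0.47', '0.48', '0.46', '0.06', '0.06', '0.06']
0.6 ['0.01', '0.01', '0.01', '0.01', '0.01', '0.44', '0.45', '0.43', '0.01', '0.01', '0.01']
0.65 ['0.08', '0.01', '0.08', '0.08', '0.01', '0.01', '0.01', ' .  ', ' .  ', '0.05', '0.05']
0.7 ['0.13', '0.12', '0.13', '0.12', '0.01', '0.01', '0.01', '0.05', '0.05', '0.04', '0.05']
0.75 ['0.13', '0.01', '0.13', '0.12', '0.01', '0.19', '0.19', '0.01', '0.01', '0.01', '0.17']
0.8 ['0.12', '0.01', '0.12', '0.12', '0.02', '0.19', '0.18', '0.18', '0.18', '0.14', '0.14']
0.85 ['0.13', '0.01', '0.12', '0.12', '0.01', '0.01', '0.01', '0.18', '0.18', '0.18', '0.18']
```

Call:
{"method": "move_arm", "body": {"steps": [{"x": 3, "y": 0, "z": 1.8, "ax": 0, "ay": 0, "az": 0, "claw": -0.2}, {"x": 6, "y": 0, "z": 3.5, "ax": 0, "ay": 0, "az": 0, "claw": -0.2}, {"x": 7.4, "y": 0, "z": 4.3, "ax": 0, "ay": 0, "az": 0, "claw": -0.2}, {"x": 7.4, "y": 0, "z": 4.3, "ax": 0, "ay": 0, "az": 0, "claw": -0.2}, {"x": 7.4, "y": 0, "z": 4.3, "ax": 0, "ay": 0, "az": 0, "claw": -0.2}]}}

```text
time: 26.45
position: [0.4568, -0.055, 0.0333]
tcp_rot: [1.757, 1.458, -1.012]
force: [-0.2, 0.6, -1.2]
grip_width: 0.0428
```

Run:
```python
from h import *
st();G=G0()
```

```text
pos [ 0.4568 -0.055   0.0333] F [-0.2  0.6 -1.2] w 0.0428 tray [-137.7 -326.5   33.3] tiltT 32.0 j [ 0.27  0.84 -0.2   1.19 -0.88  2.35]
G [ 0.4599 -0.0389  0.0429] rail [ -91.9 -120.1   42.9] tiltR -59.7 zy -0.004
```

Call:
{"method": "move_arm", "body": {"steps": [{"x": 0.15, "y": 0, "z": 0.1, "ax": 0, "ay": 0, "az": 0, "claw": -0.2}, {"x": 0.15, "y": 0, "z": 0.1, "ax": 0, "ay": 0, "az": 0, "claw": 0.4}, {"x": 0.15, "y": 0, "z": 0.1, "ax": 0, "ay": 0, "az": 0, "claw": 0.4}, {"x": 0.15, "y": 0, "z": 0.1, "ax": 0, "ay": 0, "az": 0, "claw": 0.4}, {"x": 0.1, "y": 0, "z": -3, "ax": 0, "ay": 0, "az": 0, "claw": 0.4}, {"x": 0.1, "y": 0, "z": -7, "ax": 0, "ay": 0, "az": 0, "claw": 0.4}, {"x": -1, "y": 0, "z": -11, "ax": 0, "ay": 0, "az": 0, "claw": 0.4}, {"x": -3, "y": 0, "z": -13, "ax": 0, "ay": 0, "az": 0, "claw": 0.4}]}}

```text
time: 27.25
position: [0.4748, 0.0422, 0.1256]
tcp_rot: [1.756, 1.46, -1.011]
force: [-0.1, -0.1, -0.2]
grip_width: 0.0601
```

Run:
```python
from h import *
st();G=G0()
C,im,d=shot('w17');P=cloud(C,d)
for o in rects(P,0.052,0.060,40,(.4,.52,-.1,.03)): print(o)
for o in rects(P,0.015,0.060,40,(.4,.52,-.1,.03)): print(o)
rotG([.46,-.04,.15],[25],-.185)
```

```text
pos [0.4748 0.0422 0.1256] F [-0.1 -0.1 -0.2] w 0.0601 tray [-102.1 -234.3  125.6] tiltT 31.9 j [ 0.42  0.84  0.09  1.59 -0.79  2.51]
G [0.4779 0.0583 0.1352] rail [-190.7 -120.3  135.2] tiltR -59.7 zy -0.002
(1382, array([460.2, -43.5]), array([27.5, 43.8]), 79.3, np.float64(0.0552))
(6120, array([461.4, -36.3]), array([42.3, 44.3]), 78.2, np.float64(0.0393))
x -4.11 y -0.11 z 6.41 | ax 0.001 ay 1.477 az 0.001  (dist 7.6cm, ang 84.6deg)
```

View pics/w17.png

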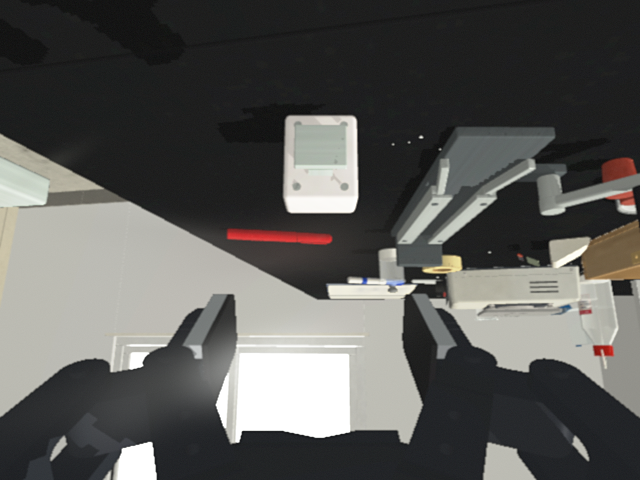

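Run:
```python
from h import *
rotG([.46,-.02,.20],[-52,-43,-34,-25,-17,-9,0],-.185)
```

```text
x -9.07 y -0.47 z 3.89 | ax 0.001 ay 0.133 az -0.000  (dist 9.9cm, ang 7.6deg)
x -8.78 y -0.47 z 3.83 | ax 0.001 ay 0.290 az -0.000  (dist 9.6cm, ang 16.6deg)
x -8.50 y -0.47 z 3.72 | ax 0.001 ay 0.447 az -0.000  (dist 9.3cm, ang 25.6deg)
x -8.24 y -0.47 z 3.57 | ax 0.001 ay 0.604 az 0.000  (dist 9.0cm, ang 34.6deg)
x -8.04 y -0.47 z 3.40 | ax 0.001 ay 0.744 az 0.000  (dist 8.7cm, ang 42.6deg)
x -7.85 y -0.47 z 3.21 | ax 0.001 ay 0.883 az 0.000  (dist 8.5cm, ang 50.6deg)
x -7.68 y -0.47 z 2.97 | ax 0.001 ay 1.041 az 0.000  (dist 8.2cm, ang 59.6deg)
```

Call:
{"method": "move_arm", "body": {"steps": [{"x": -4, "y": -0.2, "z": 0, "ax": 0, "ay": 0.14, "az": 0, "claw": 0.6}, {"x": -8, "y": -0.4, "z": 1, "ax": 0, "ay": 0.28, "az": 0, "claw": 0.6}, {"x": -8.5, "y": -0.5, "z": 3, "ax": 0, "ay": 0.43, "az": 0, "claw": 0.6}, {"x": -8.3, "y": -0.5, "z": 3.6, "ax": 0, "ay": 0.57, "az": 0, "claw": 0.6}, {"x": -8.1, "y": -0.5, "z": 3.4, "ax": 0, "ay": 0.71, "az": 0, "claw": 0.6}, {"x": -7.9, "y": -0.5, "z": 3.2, "ax": 0, "ay": 0.86, "az": 0, "claw": 0.6}, {"x": -7.7, "y": -0.5, "z": 3.0, "ax": 0, "ay": 1.0, "az": 0, "claw": 0.6}, {"x": -7.7, "y": -0.5, "z": 3.0, "ax": 0, "ay": 1.04, "az": 0, "claw": 0.6}]}}

```text
time: 28.1
position: [0.4571, -0.0248, 0.1771]
tcp_rot: [-2.424, -1.997, 0.001]
force: [-0.3, 0.5, -0.6]
grip_width: 0.0683
```

Run:
```python
from h import *
st();G=G0()
print(inrail([.4602,-.0435,.028]))
rotG([.4602,-.0435,.12],[15,30,45],-.185)
```

```text
pos [ 0.4571 -0.0248  0.1771] F [-0.3  0.5 -0.6] w 0.0683 tray [-131.9 -296.8  177.1] tiltT 0.1 j [-0.19  0.17 -0.34  1.06  0.    1.57]
G [ 0.4571 -0.0248  0.1961] rail [-105.2 -125.4  196.1] tiltR 0.0 zy -0.001
[ -87.4202 -118.9216   28.    ]
x -1.28 y 0.67 z 7.54 | ax -0.000 ay 0.262 az -0.007  (dist 7.7cm, ang 15.0deg)
x -0.82 y 0.66 z 7.35 | ax 0.001 ay 0.524 az -0.007  (dist 7.4cm, ang 30.0deg)
x -0.43 y 0.66 z 7.05 | ax 0.002 ay 0.785 az -0.007  (dist 7.1cm, ang 45.0deg)
```

Run:
```python
from h import *
R=tl(45,-.185);go(gp([.4602,-.0435,.030],R,.08),R)
```

```text
x -6.09 y 0.71 z 10.40 | ax 0.002 ay 0.785 az -0.007  (dist 12.1cm, ang 45.0deg)
```

Call:
{"method": "move_arm", "body": {"steps": [{"x": -2, "y": 0.3, "z": 1, "ax": 0, "ay": 0.14, "az": 0, "claw": 0.6}, {"x": -4, "y": 0.7, "z": 2, "ax": 0, "ay": 0.28, "az": 0, "claw": 0.6}, {"x": -6, "y": 0.7, "z": 4, "ax": 0, "ay": 0.43, "az": 0, "claw": 0.6}, {"x": -6.1, "y": 0.7, "z": 7, "ax": 0, "ay": 0.57, "az": 0, "claw": 0.6}, {"x": -6.1, "y": 0.7, "z": 10.4, "ax": 0, "ay": 0.71, "az": 0, "claw": 0.6}, {"x": -6.1, "y": 0.7, "z": 10.4, "ax": 0, "ay": 0.785, "az": 0, "claw": 0.6}, {"x": -6.1, "y": 0.7, "z": 10.4, "ax": 0, "ay": 0.785, "az": 0, "claw": 0.6}, {"x": -6.1, "y": 0.7, "z": 10.4, "ax": 0, "ay": 0.785, "az": 0, "claw": 0.6}]}}

```text
time: 28.9
position: [0.4524, -0.0847, 0.0722]
tcp_rot: [-1.948, -1.608, -0.798]
force: [0.8, -0.5, 0.3]
grip_width: 0.0684
```

Run:
```python
from h import *
st();G=G0()
R=tl(45,-.185);go(gp([.4602,-.0435,.030],R,0),R)
shot('w18')
```

```text
pos [ 0.4524 -0.0847  0.0722] F [ 0.8 -0.5  0.3] w 0.0684 tray [-147.5 -354.8   72.2] tiltT -19.7 j [-0.75  0.59 -0.32  1.15  0.64  0.84]
G [ 0.4499 -0.0978  0.0857] rail [ -32.2 -119.    85.7] tiltR 44.8 zy -0.0
x 0.01 y 0.01 z 7.84 | ax -0.000 ay 0.004 az -0.006  (dist 7.8cm, ang 0.4deg)
```

View pics/w18.png

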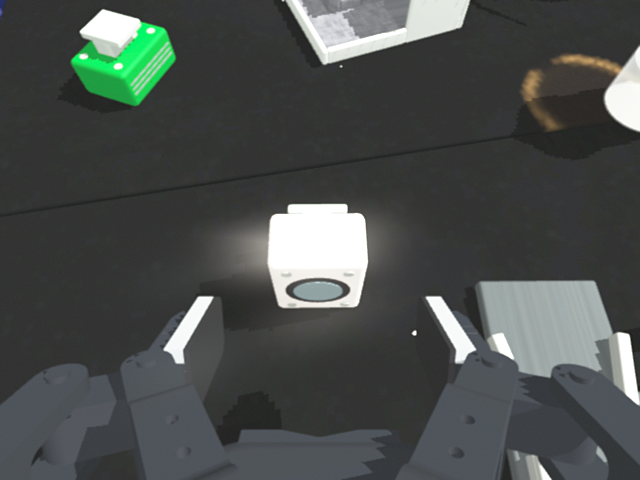

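Call:
{"method": "move_arm", "body": {"steps": [{"x": 0, "y": 0, "z": 3, "ax": 0, "ay": 0, "az": 0, "claw": 0.6}, {"x": 0, "y": 0, "z": 6, "ax": 0, "ay": 0, "az": 0, "claw": 0.6}, {"x": 0, "y": 0, "z": 7.8, "ax": 0, "ay": 0, "az": 0, "claw": 0.6}, {"x": 0, "y": 0, "z": 7.8, "ax": 0, "ay": 0, "az": 0, "claw": 0.6}, {"x": 0, "y": 0, "z": 7.8, "ax": 0, "ay": 0, "az": 0, "claw": -0.2}, {"x": 0, "y": 0, "z": 7.8, "ax": 0, "ay": 0, "az": 0, "claw": -0.2}, {"x": 0, "y": 0, "z": 7.8, "ax": 0, "ay": 0, "az": 0, "claw": -0.2}, {"x": 0, "y": 0, "z": 7.8, "ax": 0, "ay": 0, "az": 0, "claw": -0.2}]}}

```text
time: 29.75
position: [0.4636, -0.031, 0.0186]
tcp_rot: [-1.947, -1.608, -0.803]
force: [-1.3, -0.1, 7.3]
grip_width: 0.0434
```

Run:
```python
from h import *
st();G=G0();print((G-[.4602,-.0435,.028])@np.array([XR,YR,[0,0,1]]).T)
rotG([*G[:2],.15],[45,36,28,20],-.185)
```

```text
pos [ 0.4636 -0.031   0.0186] F [-1.3 -0.1  7.3] w 0.0434 tray [-126.6 -304.1   18.6] tiltT -20.0 j [-0.66  0.62 -0.44  0.93  0.68  0.95]
G [ 0.4611 -0.0441  0.0321] rail [ -86.9 -118.    32.1] tiltR 44.9 zy 0.003
[0.00047334 0.00095921 0.00406756]
x 8.32 y -0.02 z -8.36 | ax 0.003 ay 0.002 az -0.004  (dist 11.8cm, ang 0.3deg)
x 8.03 y -0.02 z -8.38 | ax 0.002 ay -0.155 az -0.005  (dist 11.6cm, ang 8.9deg)
x 7.77 y -0.02 z -8.44 | ax 0.002 ay -0.295 az -0.005  (dist 11.5cm, ang 16.9deg)
x 7.52 y -0.02 z -8.53 | ax 0.002 ay -0.434 az -0.005  (dist 11.4cm, ang 24.9deg)
```

Call:
{"method": "move_arm", "body": {"steps": [{"x": 1.5, "y": 0, "z": -1.5, "ax": 0, "ay": 0, "az": 0, "claw": -0.2}, {"x": 4, "y": 0, "z": -4, "ax": 0, "ay": 0, "az": 0, "claw": -0.2}, {"x": 7, "y": 0, "z": -7, "ax": 0, "ay": 0, "az": 0, "claw": -0.2}, {"x": 8, "y": 0, "z": -8.4, "ax": 0, "ay": -0.14, "az": 0, "claw": -0.2}, {"x": 7.8, "y": 0, "z": -8.4, "ax": 0, "ay": -0.28, "az": 0, "claw": -0.2}, {"x": 7.6, "y": 0, "z": -8.5, "ax": 0, "ay": -0.42, "az": 0, "claw": -0.2}, {"x": 7.5, "y": 0, "z": -8.5, "ax": 0, "ay": -0.56, "az": 0, "claw": -0.2}, {"x": 7.4, "y": 0, "z": -8.6, "ax": 0, "ay": -0.7, "az": 0, "claw": -0.2}]}}

```text
time: 30.55
position: [0.4622, -0.0395, 0.1319]
tcp_rot: [-2.384, -1.969, -0.092]
force: [0.1, -0.2, -2.6]
grip_width: 0.0436
```

Run:
```python
from h import *
st();G=G0()
rotG(rail(-100,-60,150),[-4,-12,-20,-28,-36,-45],-.185)
```

```text
pos [ 0.4622 -0.0395  0.1319] F [ 0.1 -0.2 -2.6] w 0.0436 tray [-129.6 -312.2  131.9] tiltT -1.6 j [-0.27  0.21 -0.42  0.95  0.08  1.49]
G [ 0.4619 -0.0409  0.1509] rail [ -90.3 -117.7  150.9] tiltR 4.4 zy 0.001
x 0.72 y 5.77 z 0.15 | ax 0.001 ay -0.146 az -0.005  (dist 5.8cm, ang 8.4deg)
x 0.46 y 5.77 z 0.09 | ax 0.000 ay -0.286 az -0.005  (dist 5.8cm, ang 16.4deg)
x 0.21 y 5.77 z -0.00 | ax -0.000 ay -0.425 az -0.005  (dist 5.8cm, ang 24.4deg)
x -0.02 y 5.77 z -0.13 | ax -0.000 ay -0.565 az -0.005  (dist 5.8cm, ang 32.4deg)
x -0.24 y 5.77 z -0.29 | ax -0.001 ay -0.705 az -0.005  (dist 5.8cm, ang 40.4deg)
x -0.45 y 5.77 z -0.50 | ax -0.001 ay -0.862 az -0.005  (dist 5.8cm, ang 49.4deg)
```

Run:
```python
from h import *
rotG(rail(-70,1,120),[-45],-.185)
```

```text
x -3.64 y 11.89 z 2.27 | ax -0.001 ay -0.862 az -0.005  (dist 12.6cm, ang 49.4deg)
```

Call:
{"method": "move_arm", "body": {"steps": [{"x": 0.7, "y": 3, "z": 0, "ax": 0, "ay": -0.14, "az": 0, "claw": -0.2}, {"x": 0.4, "y": 6, "z": 0, "ax": 0, "ay": -0.28, "az": 0, "claw": -0.2}, {"x": 0.2, "y": 9, "z": 0, "ax": 0, "ay": -0.42, "az": 0, "claw": -0.2}, {"x": 0, "y": 11, "z": 0, "ax": 0, "ay": -0.56, "az": 0, "claw": -0.2}, {"x": -0.2, "y": 11.9, "z": -0.2, "ax": 0, "ay": -0.7, "az": 0, "claw": -0.2}, {"x": -0.4, "y": 11.9, "z": -0.4, "ax": 0, "ay": -0.84, "az": 0, "claw": -0.2}, {"x": -0.5, "y": 11.9, "z": -0.5, "ax": 0, "ay": -0.86, "az": 0, "claw": -0.2}, {"x": -0.5, "y": 11.9, "z": -0.5, "ax": 0, "ay": -0.86, "az": 0, "claw": -0.2}]}}

```text
time: 31.35
position: [0.577, -0.0656, 0.1331]
tcp_rot: [1.95, 1.619, -0.803]
force: [0.7, -0.3, -1.2]
grip_width: 0.0434
```

Run:
```python
from h import *
st();G=G0()
rotG(rail(-70,1,39),[-45],-.185)
C,im,d=shot('w19');P=cloud(C,d)
im,d=r.snapshot('side');cv2.imwrite('pics/s19.png',cv2.resize(im[100:340,200:520],None,fx=2.4,fy=2.4))
```

```text
pos [ 0.577  -0.0656  0.1331] F [ 0.7 -0.3 -1.2] w 0.0434 tray [ -21.5 -358.9  133.1] tiltT 20.0 j [ 0.14  0.69  0.09  1.28 -0.72  2.01]
G [ 0.5796 -0.0525  0.1466] rail [-1.005e+02  1.000e-01  1.466e+02] tiltR -44.5 zy -0.006
x 5.34 y 0.18 z 9.82 | ax -0.006 ay -0.009 az 0.002  (dist 11.2cm, ang 0.7deg)
```

View pics/w19.png

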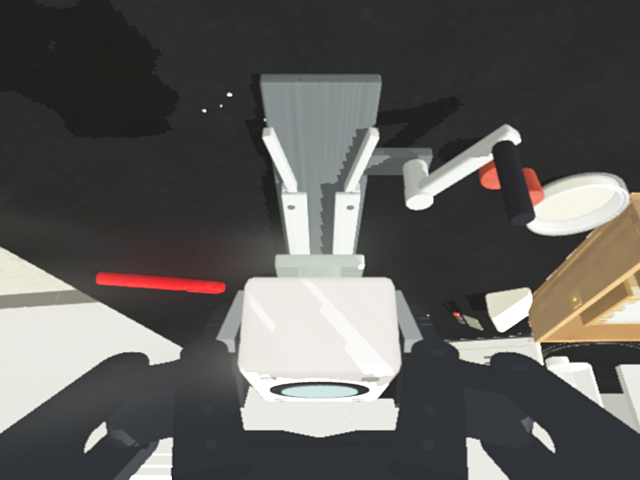

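View pics/s19.png

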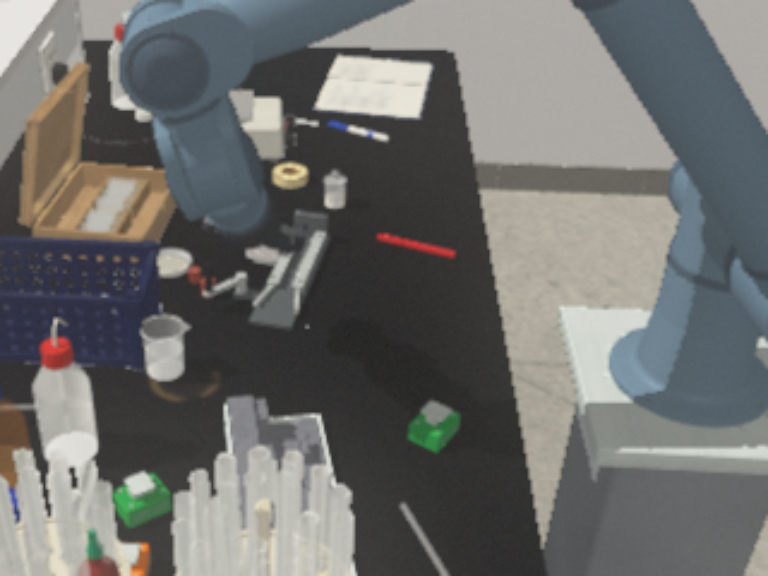

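Call:
{"method": "move_arm", "body": {"steps": [{"x": 1.5, "y": 0.1, "z": 3, "ax": 0, "ay": 0, "az": 0, "claw": -0.2}, {"x": 3.3, "y": 0.2, "z": 6, "ax": 0, "ay": 0, "az": 0, "claw": -0.2}, {"x": 4.5, "y": 0.2, "z": 9, "ax": 0, "ay": 0, "az": 0, "claw": -0.2}, {"x": 5.2, "y": 0.2, "z": 9.7, "ax": 0, "ay": 0, "az": 0, "claw": -0.2}, {"x": 5.2, "y": 0.2, "z": 9.7, "ax": 0, "ay": 0, "az": 0, "claw": -0.2}, {"x": 5.2, "y": 0.2, "z": 9.7, "ax": 0, "ay": 0, "az": 0, "claw": -0.2}]}}

```text
time: 32.05
position: [0.5741, -0.0968, 0.0306]
tcp_rot: [1.951, 1.614, -0.799]
force: [0.4, -0.2, -0.6]
grip_width: 0.0431
```

Run:
```python
from h import *
st();G=G0()
rotG(rail(-70,1,38),[-45],-.185)
C,im,d=shot('w20');P=cloud(C,d)
```

```text
pos [ 0.5741 -0.0968  0.0306] F [ 0.4 -0.2 -0.6] w 0.0431 tray [ -30.1 -389.1   30.6] tiltT 19.8 j [ 0.09  0.77 -0.06  1.01 -0.74  1.95]
G [ 0.5766 -0.0837  0.0441] rail [-69.3   2.9  44.1] tiltR -44.5 zy -0.003
x 0.46 y -0.18 z 0.39 | ax -0.003 ay -0.009 az -0.002  (dist 0.6cm, ang 0.5deg)
```

View pics/w20.png

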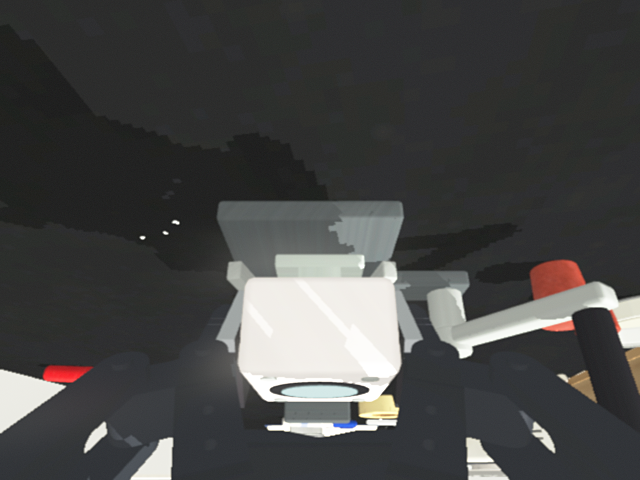

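Call:
{"method": "move_arm", "body": {"steps": [{"x": 0.2, "y": -0.2, "z": 0.2, "ax": 0, "ay": 0, "az": 0, "claw": -0.2}, {"x": 0.5, "y": -0.2, "z": 0.4, "ax": 0, "ay": 0, "az": 0, "claw": -0.2}, {"x": 0.5, "y": -0.2, "z": 0.5, "ax": 0, "ay": 0, "az": 0, "claw": -0.2}, {"x": 0.5, "y": -0.2, "z": 0.5, "ax": 0, "ay": 0, "az": 0, "claw": -0.2}]}}

```text
time: 32.5
position: [0.5709, -0.096, 0.0215]
tcp_rot: [1.949, 1.616, -0.802]
force: [-0.6, -0.9, -1.0]
grip_width: 0.0431
```

Run:
```python
from h import *
st();G=G0()
C,im,d=shot('w21');P=cloud(C,d)
m=np.zeros(d.shape,bool);m[300:350,270:370]=1
c,n,k=plane(P,m);print(c,inrail(c),n,np.degrees(np.arctan2(n@XR,n[2])),n@YR)
```

```text
pos [ 0.5709 -0.096   0.0215] F [-0.6 -0.9 -1. ] w 0.0431 tray [ -33.1 -387.7   21.5] tiltT 19.9 j [ 0.09  0.77 -0.07  0.99 -0.74  1.95]
G [ 0.5735 -0.0829  0.035 ] rail [-69.5  -0.3  35. ] tiltR -44.6 zy -0.005
[ 0.5789067  -0.05875396  0.03851703] [-94.26758754   0.57381656  38.51703158] [-0.06682061 -0.37739794  0.92363727] 22.536740897488613 0.0037565662526443905
```

Call:
{"method": "move_arm", "body": {"steps": [{"x": 0, "y": 0, "z": 0, "ax": 0, "ay": 0, "az": 0, "claw": 0.3}, {"x": 0, "y": 0, "z": 0, "ax": 0, "ay": 0, "az": 0, "claw": 0.3}, {"x": 0, "y": 0, "z": 0, "ax": 0, "ay": 0, "az": 0, "claw": 0.3}, {"x": -1, "y": 0, "z": -3, "ax": 0, "ay": 0, "az": 0, "claw": 0.3}, {"x": -1, "y": 0, "z": -7, "ax": 0, "ay": 0, "az": 0, "claw": 0.3}, {"x": -1, "y": 0, "z": -11, "ax": 0, "ay": 0, "az": 0, "claw": 0.3}, {"x": -5, "y": 0, "z": -13, "ax": 0, "ay": 0.1, "az": 0, "claw": 0.3}]}}

```text
time: 33.25
position: [0.58, -0.0355, 0.1409]
tcp_rot: [2.012, 1.692, -0.729]
force: [1.5, 0.3, 0.5]
grip_width: 0.0553
```

```bash
cat >> h.py <<'E'
def rr(P,lo,hi,n=60,box=(.4,.7,-.4,.02)):
    for o in rects(P,lo,hi,n,box): print(o,'rail',inrail([o[1][0]/1000,o[1][1]/1000,0])[:2].round(1))
E
python3 - <<'E'
from h import *
st();G=G0()
C,im,d=shot('w22');P=cloud(C,d)
rr(P,.046,.053)
rotG(rail(-70,0,150),[-32,0],-.185)
E
```

```text
pos [ 0.58   -0.0355  0.1409] F [1.5 0.3 0.5] w 0.0553 tray [ -13.1 -330.   140.9] tiltT 17.0 j [ 0.15  0.66  0.12  1.3  -0.63  1.98]
G [ 0.5824 -0.0238  0.1557] rail [-129.2   -2.4  155.7] tiltR -38.8 zy -0.013
(4693, array([573.8, -85.3]), array([56.7, 44.1]), 79.2, np.float64(0.05)) rail [-67.2   0.4]
(207, array([ 667.3, -100.6]), array([11.9,  7.3]), 16.9, np.float64(0.0496)) rail [-69.4  95.2]
(78, array([ 521.9, -317.5]), array([ 9.3, 31.9]), 81.8, np.float64(0.0463)) rail [170.6  -7.9]
x -2.61 y -0.43 z 5.00 | ax 0.004 ay 0.116 az -0.002  (dist 5.7cm, ang 6.6deg)
x -1.64 y -0.43 z 4.60 | ax 0.005 ay 0.674 az -0.001  (dist 4.9cm, ang 38.6deg)
```

View pics/w22.png

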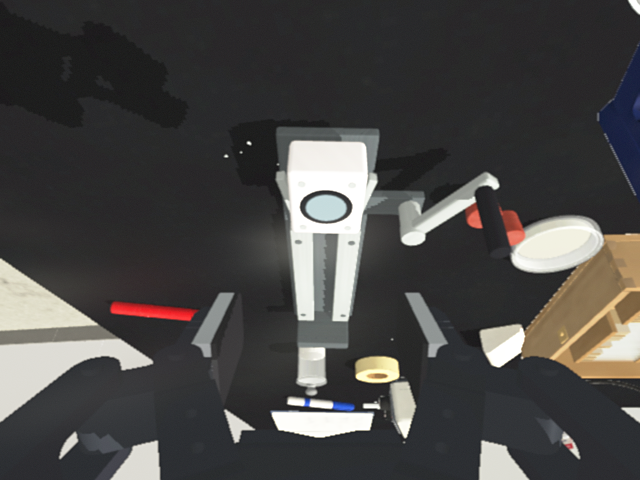

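Run:
```python
from h import *
rotG(rail(-67,0,110),[-25,-12,0],-.185)
rotG(rail(-67,0,46),[0],-.185)
```

```text
x -0.12 y -0.45 z 8.27 | ax 0.004 ay 0.238 az -0.002  (dist 8.3cm, ang 13.6deg)
x 0.29 y -0.45 z 8.13 | ax 0.004 ay 0.465 az -0.001  (dist 8.1cm, ang 26.6deg)
x 0.62 y -0.45 z 7.91 | ax 0.005 ay 0.674 az -0.001  (dist 7.9cm, ang 38.6deg)
x 4.62 y -0.48 z 12.91 | ax 0.005 ay 0.674 az -0.001  (dist 13.7cm, ang 38.6deg)
```

Call:
{"method": "move_arm", "body": {"steps": [{"x": -3, "y": -0.3, "z": 0, "ax": 0, "ay": 0.14, "az": 0, "claw": 0.5}, {"x": -2, "y": -0.4, "z": 4, "ax": 0, "ay": 0.28, "az": 0, "claw": 0.5}, {"x": 0, "y": -0.4, "z": 7, "ax": 0, "ay": 0.42, "az": 0, "claw": 0.5}, {"x": 0.5, "y": -0.4, "z": 8, "ax": 0, "ay": 0.56, "az": 0, "claw": 0.5}, {"x": 0.6, "y": -0.4, "z": 8, "ax": 0, "ay": 0.67, "az": 0, "claw": 0.5}, {"x": 0.6, "y": -0.4, "z": 8, "ax": 0, "ay": 0.67, "az": 0, "claw": 0.5}, {"x": 0.6, "y": -0.4, "z": 8, "ax": 0, "ay": 0.67, "az": 0, "claw": 0.5}]}}

```text
time: 34.0
position: [0.5691, -0.0866, 0.0837]
tcp_rot: [2.42, 1.998, -0.015]
force: [0.2, 0.4, 1.1]
grip_width: 0.0641
```

Run:
```python
from h import *
st();G=G0()
rotG(rail(-67,0,46),[0],-.185)
shot('w23')
```

```text
pos [ 0.5691 -0.0866  0.0837] F [0.2 0.4 1.1] w 0.0641 tray [ -33.1 -378.2   83.7] tiltT 0.4 j [-0.26  0.47 -0.18  0.93 -0.01  1.5 ]
G [ 0.5692 -0.0864  0.1027] rail [-65.3  -3.8 102.7] tiltR -0.5 zy -0.003
x 0.24 y 0.41 z 5.66 | ax -0.003 ay 0.009 az -0.005  (dist 5.7cm, ang 0.6deg)
```

View pics/w23.png

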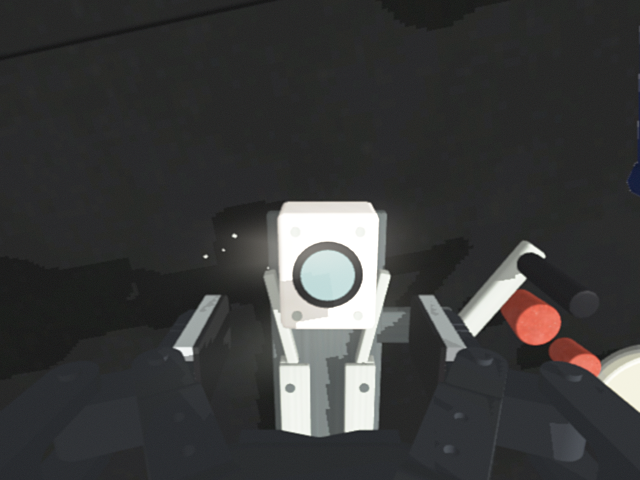

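Call:
{"method": "move_arm", "body": {"steps": [{"x": 0.2, "y": 0.4, "z": 2, "ax": 0, "ay": 0.01, "az": 0, "claw": 0.5}, {"x": 0.2, "y": 0.4, "z": 4, "ax": 0, "ay": 0.01, "az": 0, "claw": 0.5}, {"x": 0.2, "y": 0.4, "z": 5.5, "ax": 0, "ay": 0.01, "az": 0, "claw": 0.5}, {"x": 0.2, "y": 0.4, "z": 5.5, "ax": 0, "ay": 0.01, "az": 0, "claw": 0.5}, {"x": 0.2, "y": 0.4, "z": 5.5, "ax": 0, "ay": 0.01, "az": 0, "claw": 0.5}]}}

```text
time: 34.55
position: [0.5733, -0.0835, 0.0283]
tcp_rot: [-2.415, -2.002, 0.002]
force: [-0.3, -0.1, 0.0]
grip_width: 0.0642
```

Run:
```python
from h import *
st();G=G0()
rotG(rail(-67,0.4,45),[0],-.185)
```

```text
pos [ 0.5733 -0.0835  0.0283] F [-0.3 -0.1  0. ] w 0.0642 tray [ -28.4 -376.    28.3] tiltT 0.2 j [-0.26  0.53 -0.24  0.81  0.    1.5 ]
G [ 0.5734 -0.0836  0.0473] rail [-68.8  -0.3  47.3] tiltR 0.1 zy -0.004
x -0.19 y 0.07 z 0.23 | ax -0.004 ay -0.002 az -0.001  (dist 0.3cm, ang 0.3deg)
```

Close and begin sliding.

Call:
{"method": "move_arm", "body": {"steps": [{"x": 0, "y": 0.1, "z": 0.1, "ax": 0, "ay": 0, "az": 0, "claw": -0.2}, {"x": 0, "y": 0.1, "z": 0.1, "ax": 0, "ay": 0, "az": 0, "claw": -0.2}, {"x": 0, "y": 0.1, "z": 0.1, "ax": 0, "ay": 0, "az": 0, "claw": -0.2}, {"x": 0, "y": 0.1, "z": 0.1, "ax": 0, "ay": 0, "az": 0, "claw": -0.2}, {"x": 0, "y": 0.1, "z": 0, "ax": 0, "ay": 0, "az": 0, "claw": -0.2}], "squeeze": 40}}

```text
time: 35.05
position: [0.5744, -0.0851, 0.0285]
tcp_rot: [-2.418, -2.0, 0.001]
force: [-0.1, -0.6, -2.0]
grip_width: 0.0436
```

Run:
```python
from h import *
st();G=G0()
for x in (-40,0,40): rotG(rail(x,0.0,G[2]*1000),[0],-.185)
```

```text
pos [ 0.5744 -0.0851  0.0285] F [-0.1 -0.6 -2. ] w 0.0436 tray [ -27.6 -377.7   28.5] tiltT 0.1 j [-0.26  0.53 -0.23  0.81  0.    1.5 ]
G [ 0.5745 -0.0852  0.0475] rail [-67.5   1.1  47.5] tiltR 0.1 zy -0.003
x -2.75 y -0.09 z -0.01 | ax -0.003 ay -0.002 az -0.003  (dist 2.8cm, ang 0.3deg)
x -6.75 y -0.08 z -0.01 | ax -0.003 ay -0.002 az -0.003  (dist 6.8cm, ang 0.3deg)
x -10.75 y -0.07 z -0.02 | ax -0.003 ay -0.002 az -0.003  (dist 10.8cm, ang 0.3deg)
```

Call:
{"method": "move_arm", "body": {"steps": [{"x": -1, "y": -0.1, "z": 0, "ax": 0, "ay": 0, "az": 0, "claw": -0.2}, {"x": -2, "y": -0.1, "z": 0, "ax": 0, "ay": 0, "az": 0, "claw": -0.2}, {"x": -3, "y": -0.1, "z": 0, "ax": 0, "ay": 0, "az": 0, "claw": -0.2}, {"x": -4, "y": -0.1, "z": 0, "ax": 0, "ay": 0, "az": 0, "claw": -0.2}, {"x": -5, "y": -0.1, "z": 0, "ax": 0, "ay": 0, "az": 0, "claw": -0.2}, {"x": -6, "y": -0.1, "z": 0, "ax": 0, "ay": 0, "az": 0, "claw": -0.2}, {"x": -7, "y": -0.1, "z": 0, "ax": 0, "ay": 0, "az": 0, "claw": -0.2}, {"x": -7.5, "y": -0.1, "z": 0, "ax": 0, "ay": 0, "az": 0, "claw": -0.2}]}}

```text
time: 35.85
position: [0.5593, -0.1597, 0.0284]
tcp_rot: [-2.418, -1.999, -0.001]
force: [0.1, 2.6, 6.0]
grip_width: 0.0434
```

Run:
```python
from h import *
st();G=G0()
C,im,d=shot('w24');P=cloud(C,d)
for x in (80,136): rotG(rail(x,0.0,G[2]*1000),[0],-.185)
```

```text
pos [ 0.5593 -0.1597  0.0284] F [0.1 2.6 6. ] w 0.0434 tray [ -56.3 -448.2   28.4] tiltT 0.1 j [-0.39  0.53 -0.23  0.81  0.    1.37]
G [ 0.5593 -0.1598  0.0474] rail [ 8.6 -0.1 47.4] tiltR 0.2 zy -0.003
x -7.08 y 0.05 z -0.01 | ax -0.003 ay -0.002 az -0.005  (dist 7.1cm, ang 0.4deg)
x -12.68 y 0.07 z -0.03 | ax -0.003 ay -0.002 az -0.005  (dist 12.7cm, ang 0.4deg)
```

View pics/w24.png

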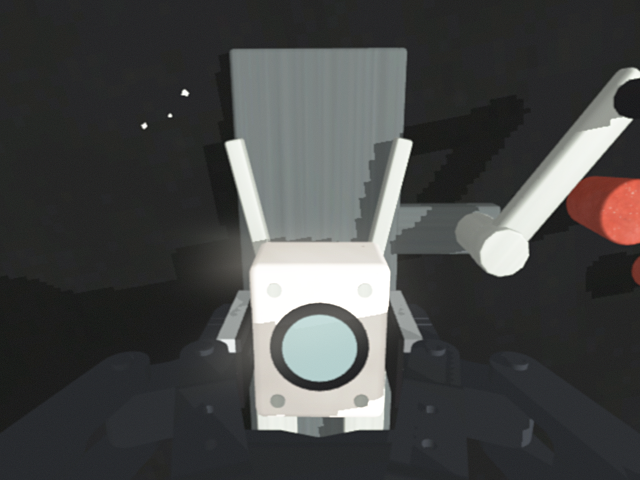

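Call:
{"method": "move_arm", "body": {"steps": [{"x": -1.8, "y": 0, "z": 0, "ax": 0, "ay": 0, "az": 0, "claw": -0.2}, {"x": -3.6, "y": 0, "z": 0, "ax": 0, "ay": 0, "az": 0, "claw": -0.2}, {"x": -5.4, "y": 0, "z": 0, "ax": 0, "ay": 0, "az": 0, "claw": -0.2}, {"x": -7.2, "y": 0.1, "z": 0, "ax": 0, "ay": 0, "az": 0, "claw": -0.2}, {"x": -9, "y": 0.1, "z": 0, "ax": 0, "ay": 0, "az": 0, "claw": -0.2}, {"x": -10.5, "y": 0.1, "z": 0, "ax": 0, "ay": 0, "az": 0, "claw": -0.2}, {"x": -11.6, "y": 0.1, "z": 0, "ax": 0, "ay": 0, "az": 0, "claw": -0.2}, {"x": -12.3, "y": 0.1, "z": 0, "ax": 0, "ay": 0, "az": 0, "claw": -0.2}]}}

```text
time: 36.7
position: [0.5372, -0.2807, 0.0284]
tcp_rot: [-2.418, -1.999, -0.002]
force: [1.4, 4.7, 8.9]
grip_width: 0.0432
```

Run:
```python
from h import *
st();G=G0()
```

```text
pos [ 0.5372 -0.2807  0.0284] F [1.4 4.7 8.9] w 0.0432 tray [-100.2 -563.1   28.4] tiltT 0.1 j [-0.59  0.57 -0.16  0.85  0.    1.17]
G [ 0.5372 -0.2808  0.0474] rail [131.6   0.4  47.4] tiltR 0.2 zy -0.002
```

Push the remainder (about 6 mm + slight press), then release and rise.

Call:
{"method": "move_arm", "body": {"steps": [{"x": -0.4, "y": 0, "z": 0, "ax": 0, "ay": 0, "az": 0, "claw": -0.2}, {"x": -0.7, "y": 0, "z": 0, "ax": 0, "ay": 0, "az": 0, "claw": -0.2}, {"x": -0.7, "y": 0, "z": 0, "ax": 0, "ay": 0, "az": 0, "claw": -0.2}]}}

```text
time: 37.0
position: [0.5363, -0.2845, 0.0284]
tcp_rot: [-2.414, -1.999, -0.008]
force: [2.5, 10.6, 10.1]
grip_width: 0.0433
```

Call:
{"method": "move_arm", "body": {"steps": [{"x": 0, "y": 0, "z": 0, "ax": 0, "ay": 0, "az": 0, "claw": 0.3}, {"x": 0, "y": 0, "z": 0, "ax": 0, "ay": 0, "az": 0, "claw": 0.3}, {"x": 0, "y": 0, "z": -3, "ax": 0, "ay": 0, "az": 0, "claw": 0.3}, {"x": 0, "y": 0, "z": -7, "ax": 0, "ay": 0, "az": 0, "claw": 0.3}, {"x": 4, "y": 0, "z": -12, "ax": 0, "ay": 0, "az": 0, "claw": 1}, {"x": 8, "y": 0, "z": -16, "ax": 0, "ay": 0, "az": 0, "claw": 1}]}}

```text
time: 37.6
position: [0.548, -0.2235, 0.1741]
tcp_rot: [-2.421, -1.996, 0.003]
force: [0.8, 0.8, -0.1]
grip_width: 0.0821
```

Run:
```python
from h import *
st();G=G0()
C,im,d=shot('w25');P=cloud(C,d)
rr(P,.047,.053)
```

```text
pos [ 0.548  -0.2235  0.1741] F [ 0.8  0.8 -0.1] w 0.0821 tray [ -79.1 -508.9  174.1] tiltT 0.2 j [-0.49  0.44  0.02  1.16 -0.    1.27]
G [ 0.5481 -0.2235  0.1931] rail [ 73.4   0.6 193.1] tiltR 0.1 zy -0.004
(4568, array([ 536.8, -285.4]), array([56.4, 43.8]), 79.0, np.float64(0.0502)) rail [136.3   0.9]
```

View pics/w25.png

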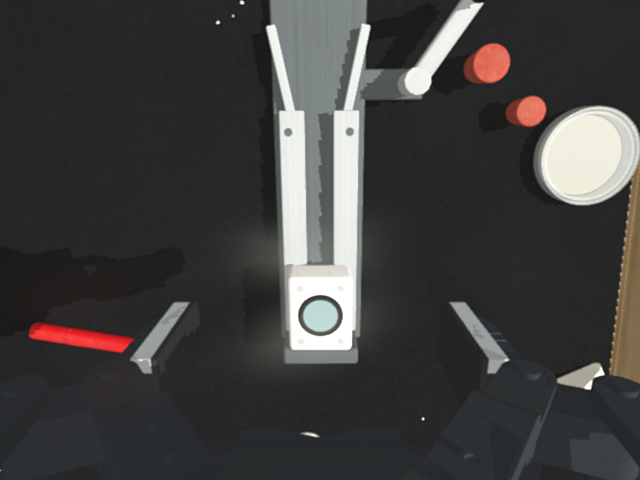

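Run:
```python
from h import *
go(tray(-18,84,200),down(1.756))
```

```text
x 56.94 y -16.06 z -1.82 | ax 0.006 ay 0.002 az -1.942  (dist 59.2cm, ang 111.3deg)
```

Call:
{"method": "move_arm", "body": {"steps": [{"x": 5, "y": -1.4, "z": -2.5, "ax": 0, "ay": 0, "az": -0.14, "claw": 1}, {"x": 10, "y": -2.8, "z": -2.5, "ax": 0, "ay": 0, "az": -0.28, "claw": 1}, {"x": 15, "y": -4.2, "z": -2.5, "ax": 0, "ay": 0, "az": -0.42, "claw": 1}, {"x": 20, "y": -5.6, "z": -2.5, "ax": 0, "ay": 0, "az": -0.56, "claw": 1}, {"x": 25, "y": -7, "z": -2.5, "ax": 0, "ay": 0, "az": -0.7, "claw": 1}, {"x": 30, "y": -8.4, "z": -2.5, "ax": 0, "ay": 0, "az": -0.85, "claw": 1}, {"x": 35, "y": -9.8, "z": -2.5, "ax": 0, "ay": 0, "az": -1.0, "claw": 1}, {"x": 40, "y": -11, "z": -2.5, "ax": 0, "ay": 0, "az": -1.14, "claw": 1}]}}

```text
time: 38.45
position: [0.5162, 0.1722, 0.1987]
tcp_rot: [-0.948, -2.991, -0.001]
force: [0.4, 0.2, 0.9]
grip_width: 0.0856
```

Run:
```python
from h import *
st();go(tray(-18,84,180),down(1.756))
```

```text
pos [0.5162 0.1722 0.1987] F [0.4 0.2 0.9] w 0.0856 tray [ -37.5 -114.   198.7] tiltT 0.2 j [ 0.2   0.33 -0.07  1.17  0.    0.82]
x 12.82 y 15.21 z 1.91 | ax 0.001 ay -0.004 az -0.799  (dist 20.0cm, ang 45.8deg)
```

Call:
{"method": "move_arm", "body": {"steps": [{"x": 3, "y": 4, "z": 0, "ax": 0, "ay": 0, "az": -0.14, "claw": 1}, {"x": 6, "y": 7.5, "z": 1, "ax": 0, "ay": 0, "az": -0.28, "claw": 1}, {"x": 9, "y": 11, "z": 1.9, "ax": 0, "ay": 0, "az": -0.42, "claw": 1}, {"x": 12.8, "y": 15.2, "z": 1.9, "ax": 0, "ay": 0, "az": -0.56, "claw": 1}, {"x": 12.8, "y": 15.2, "z": 1.9, "ax": 0, "ay": 0, "az": -0.7, "claw": 1}, {"x": 12.8, "y": 15.2, "z": 1.9, "ax": 0, "ay": 0, "az": -0.8, "claw": 1}, {"x": 12.8, "y": 15.2, "z": 1.9, "ax": 0, "ay": 0, "az": -0.8, "claw": 1}]}}

```text
time: 39.15
position: [0.5006, 0.3692, 0.1799]
tcp_rot: [0.284, -3.125, -0.003]
force: [0.3, -0.1, 0.3]
grip_width: 0.0855
```

Run:
```python
from h import *
st();go(tray(-18,83.5,100),down(1.756));go(tray(-18,83.5,13),down(1.756))
C,im,d=shot('w26');P=cloud(C,d)
for o in rects(P,0.056,0.061,80,(0.4,0.65,0.12,0.46)): print(o,T[:2,:2]@(o[1]-OT[:2]*1000))
```

```text
pos [0.5006 0.3692 0.1799] F [ 0.3 -0.1  0.3] w 0.0855 tray [-16.6  82.5 179.9] tiltT 0.2 j [0.53 0.49 0.13 1.21 0.   0.35]
x 0.11 y 0.09 z 7.99 | ax 0.002 ay -0.004 az -0.004  (dist 8.0cm, ang 0.3deg)
x 0.08 y 0.07 z 16.69 | ax 0.002 ay -0.004 az -0.004  (dist 16.7cm, ang 0.3deg)
(1733, array([517.6, 373.6]), array([26.7, 30. ]), 11.0, np.float64(0.058)) [ 0.9081 83.6672]
```

View pics/w26.png

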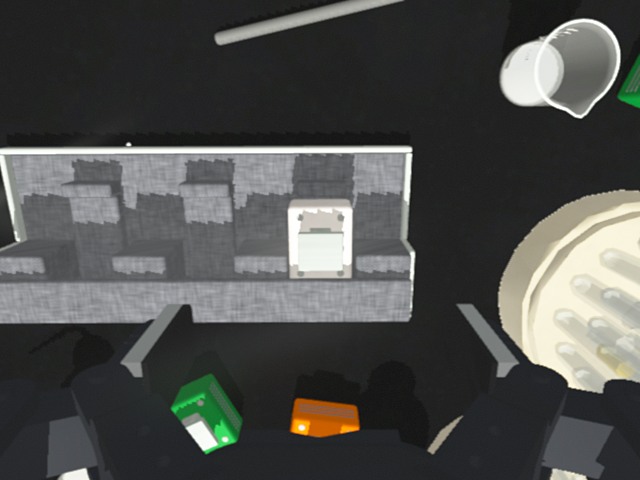

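Call:
{"method": "move_arm", "body": {"steps": [{"x": 0.1, "y": 0.1, "z": 4, "ax": 0, "ay": 0, "az": 0, "claw": 1}, {"x": 0.1, "y": 0.1, "z": 8, "ax": 0, "ay": 0, "az": 0, "claw": 1}, {"x": 0.1, "y": 0.1, "z": 12, "ax": 0, "ay": 0, "az": 0, "claw": 1}, {"x": 0.1, "y": 0.1, "z": 15, "ax": 0, "ay": 0, "az": 0, "claw": 1}, {"x": 0.1, "y": 0.1, "z": 16.6, "ax": 0, "ay": 0, "az": 0, "claw": 1}, {"x": 0.1, "y": 0.1, "z": 16.6, "ax": 0, "ay": 0, "az": 0, "claw": 1}, {"x": 0.1, "y": 0.1, "z": 16.6, "ax": 0, "ay": 0, "az": 0, "claw": 1}]}}

```text
time: 39.9
position: [0.4992, 0.3702, 0.0152]
tcp_rot: [0.28, -3.126, -0.005]
force: [0.5, 0.0, 1.1]
grip_width: 0.0852
```

Run:
```python
from h import *
st();go(tray(-18,83.5,13),down(1.756))
```

```text
pos [0.4992 0.3702 0.0152] F [0.5 0.  1.1] w 0.0852 tray [-17.8  83.7  15.2] tiltT 0.2 j [ 0.53  0.61 -0.12  0.84  0.    0.36]
x 0.02 y -0.02 z 0.22 | ax 0.003 ay -0.003 az -0.006  (dist 0.2cm, ang 0.4deg)
```

Call:
{"method": "move_arm", "body": {"steps": [{"x": 0, "y": 0, "z": 0.1, "ax": 0, "ay": 0, "az": 0, "claw": -0.2}, {"x": 0, "y": 0, "z": 0.1, "ax": 0, "ay": 0, "az": 0, "claw": -0.2}, {"x": 0, "y": 0, "z": 0.1, "ax": 0, "ay": 0, "az": 0, "claw": -0.2}, {"x": 0, "y": 0, "z": 0.1, "ax": 0, "ay": 0, "az": 0, "claw": -0.2}, {"x": 0, "y": 0, "z": 0.1, "ax": 0, "ay": 0, "az": 0, "claw": -0.2}, {"x": 0, "y": 0, "z": 0.1, "ax": 0, "ay": 0, "az": 0, "claw": -0.2}, {"x": 0.1, "y": 0, "z": 0.1, "ax": 0, "ay": 0, "az": 0, "claw": -0.2}, {"x": 0.15, "y": 0, "z": 0.1, "ax": 0, "ay": 0, "az": 0, "claw": -0.2}], "squeeze": 60}}

```text
time: 40.7
position: [0.4995, 0.3715, 0.0155]
tcp_rot: [-0.283, 3.127, 0.007]
force: [3.0, 0.4, 5.3]
grip_width: 0.0432
```

Run:
```python
from h import *
st();lift()
```

```text
pos [0.4995 0.3715 0.0155] F [3.  0.4 5.3] w 0.0432 tray [-17.3  85.   15.5] tiltT -0.1 j [ 0.54  0.61 -0.13  0.83  0.    0.36]
4 0 0 [-0.01  0.   -0.32] [0.   0.07 0.  ]
7 0 0 [-0.03  0.   -0.55] [0.001 0.122 0.001]
10 0 0 [-0.06  0.   -0.79] [0.001 0.175 0.001]
11 0 0.5 [-0.08  0.   -0.91] [0.001 0.192 0.001]
13 -6 1 [ 0.49  0.   -1.12] [0.001 0.227 0.001]
14.5 -12 2 [ 1.07  0.   -1.34] [0.001 0.253 0.001]
16 -17 2 [ 1.54 -0.   -1.45] [0.001 0.279 0.001]
16 -17 20 [ 1.53  0.01 -3.25] [0.001 0.279 0.001]
16 -17 90 [  1.52   0.04 -10.25] [0.001 0.279 0.001]
```

Call:
{"method": "move_arm", "body": {"steps": [{"x": 0, "y": 0, "z": -0.33, "ax": 0, "ay": 0.07, "az": 0, "claw": -0.2}, {"x": 0, "y": 0, "z": -0.6, "ax": 0, "ay": 0.12, "az": 0, "claw": -0.2}, {"x": 0, "y": 0, "z": -0.8, "ax": 0, "ay": 0.175, "az": 0, "claw": -0.2}, {"x": 0, "y": 0, "z": -0.95, "ax": 0, "ay": 0.19, "az": 0, "claw": -0.2}, {"x": 0, "y": 0, "z": -0.95, "ax": 0, "ay": 0.19, "az": 0, "claw": -0.2}]}}

```text
time: 41.2
position: [0.4979, 0.3707, 0.0236]
tcp_rot: [0.266, -2.937, 0.02]
force: [0.6, -0.5, 5.3]
grip_width: 0.0436
```

Run:
```python
from h import *
st()
C,im,d=shot('w27');P=cloud(C,d)
for v in range(255,350,8): print(v,(T@(P[v,320]-OT)*1000).round(1))
```

```text
pos [0.4979 0.3707 0.0236] F [ 0.6 -0.5  5.3] w 0.0436 tray [-19.   84.5  23.6] tiltT 11.1 j [0.51 0.75 0.14 1.15 0.06 0.32]
255 [-39.1  85.   23.3]
263 [-36.3  85.   24.5]
271 [-33.3  85.   24.3]
279 [-30.1  85.   22.6]
287 [-25.8  85.   16.6]
295 [-26.7  84.9  34. ]
303 [-25.5  84.8  40.6]
311 [-24.3  84.8  45.9]
319 [-23.6  84.7  52.5]
327 [-21.3  84.7  53.1]
335 [-18.7  84.7  52.5]
343 [-16.   84.7  52. ]
```

Call:
{"method": "move_arm", "body": {"steps": [{"x": 0.2, "y": 0, "z": -0.25, "ax": 0, "ay": 0.03, "az": 0, "claw": -0.2}, {"x": 0.9, "y": 0, "z": -0.35, "ax": 0, "ay": 0.05, "az": 0, "claw": -0.2}, {"x": 1.3, "y": 0, "z": -0.35, "ax": 0, "ay": 0.07, "az": 0, "claw": -0.2}, {"x": 1.7, "y": 0, "z": -0.35, "ax": 0, "ay": 0.087, "az": 0, "claw": -0.2}, {"x": 1.8, "y": 0, "z": -0.35, "ax": 0, "ay": 0.087, "az": 0, "claw": -0.2}, {"x": 1.8, "y": 0, "z": -0.35, "ax": 0, "ay": 0.087, "az": 0, "claw": -0.2}]}}

```text
time: 41.85
position: [0.4804, 0.3675, 0.0301]
tcp_rot: [0.26, -2.85, 0.031]
force: [-0.6, -0.1, -1.2]
grip_width: 0.0428
```

Run:
```python
from h import *
st()
C,im,d=shot('w28');P=cloud(C,d)
for v in range(255,350,8): print(v,(T@(P[v,320]-OT)*1000).round(1))
```

```text
pos [0.4804 0.3675 0.0301] F [-0.6 -0.1 -1.2] w 0.0428 tray [-36.8  84.5  30.1] tiltT 16.0 j [0.5  0.79 0.22 1.26 0.09 0.31]
255 [-55.7  85.2   6.1]
263 [-52.3  85.2   6.4]
271 [-48.9  85.1   6.5]
279 [-45.4  85.1   5.7]
287 [-42.1  85.1   6.4]
295 [-43.6  84.9  41.8]
303 [-41.6  84.9  46.5]
311 [-40.1  84.8  52.8]
319 [-38.6  84.8  58.1]
327 [-36.5  84.8  59.5]
335 [-34.3  84.8  60.3]
343 [-31.5  84.8  58.8]
```

Clear of the lip; up.

Call:
{"method": "move_arm", "body": {"steps": [{"x": 0.7, "y": 0, "z": -2.4, "ax": 0, "ay": 0, "az": 0, "claw": -0.2}, {"x": 1.4, "y": 0, "z": -4.8, "ax": 0, "ay": 0, "az": 0, "claw": -0.2}, {"x": 2.8, "y": 0, "z": -9.6, "ax": 0, "ay": 0, "az": 0, "claw": -0.2}, {"x": 2.8, "y": 0, "z": -11, "ax": 0, "ay": -0.14, "az": 0, "claw": -0.2}, {"x": 2.8, "y": 0, "z": -11, "ax": 0, "ay": -0.28, "az": 0, "claw": -0.2}, {"x": 2.8, "y": 0, "z": -11, "ax": 0, "ay": -0.28, "az": 0, "claw": -0.2}]}}

```text
time: 42.5
position: [0.476, 0.3646, 0.1414]
tcp_rot: [0.287, -3.122, -0.001]
force: [-1.8, -1.3, -2.8]
grip_width: 0.0429
```

Run:
```python
from h import *
st()
go([.47,-.04,.12],down(-.185))
```

```text
pos [0.476  0.3646 0.1414] F [-1.8 -1.3 -2.8] w 0.0429 tray [-41.7  82.5 141.4] tiltT 0.4 j [ 0.55  0.47 -0.01  1.09  0.    0.36]
x 7.95 y -39.68 z 2.13 | ax -0.005 ay -0.006 az 1.939  (dist 40.5cm, ang 111.1deg)
```

Call:
{"method": "move_arm", "body": {"steps": [{"x": 0.6, "y": -3, "z": 0, "ax": 0, "ay": 0, "az": 0.14, "claw": -0.2}, {"x": 1.2, "y": -6, "z": 0, "ax": 0, "ay": 0, "az": 0.28, "claw": -0.2}, {"x": 2, "y": -10, "z": 0, "ax": 0, "ay": 0, "az": 0.42, "claw": -0.2}, {"x": 2.8, "y": -14, "z": 0, "ax": 0, "ay": 0, "az": 0.56, "claw": -0.2}, {"x": 3.6, "y": -18, "z": 0, "ax": 0, "ay": 0, "az": 0.7, "claw": -0.2}, {"x": 4.4, "y": -22, "z": 0, "ax": 0, "ay": 0, "az": 0.85, "claw": -0.2}, {"x": 5.2, "y": -26, "z": 0, "ax": 0, "ay": 0, "az": 1.0, "claw": -0.2}, {"x": 6, "y": -30, "z": 0, "ax": 0, "ay": 0, "az": 1.14, "claw": -0.2}]}}

```text
time: 43.3
position: [0.4792, 0.0603, 0.1432]
tcp_rot: [-1.456, -2.78, -0.005]
force: [0.5, 0.5, -1.6]
grip_width: 0.0431
```

Run:
```python
from h import *
st()
go([.47,-.04,.12],down(-.185))
```

```text
pos [0.4792 0.0603 0.1432] F [ 0.5  0.5 -1.6] w 0.0431 tray [ -94.5 -217.3  143.2] tiltT 0.0 j [-0.01  0.24 -0.34  0.99  0.    0.96]
x -7.73 y -6.47 z 2.28 | ax -0.001 ay -0.005 az 0.791  (dist 10.3cm, ang 45.3deg)
```

Call:
{"method": "move_arm", "body": {"steps": [{"x": -2, "y": -1.5, "z": 0, "ax": 0, "ay": 0, "az": 0.14, "claw": -0.2}, {"x": -4, "y": -3, "z": 1, "ax": 0, "ay": 0, "az": 0.28, "claw": -0.2}, {"x": -6, "y": -4.5, "z": 2, "ax": 0, "ay": 0, "az": 0.42, "claw": -0.2}, {"x": -7.7, "y": -6.5, "z": 2.3, "ax": 0, "ay": 0, "az": 0.56, "claw": -0.2}, {"x": -7.7, "y": -6.5, "z": 3.5, "ax": 0, "ay": 0, "az": 0.7, "claw": -0.2}, {"x": -7.7, "y": -6.5, "z": 6, "ax": 0, "ay": 0, "az": 0.79, "claw": -0.2}, {"x": -7.7, "y": -6.5, "z": 8, "ax": 0, "ay": 0, "az": 0.79, "claw": -0.2}, {"x": -7.7, "y": -6.5, "z": 8, "ax": 0, "ay": 0, "az": 0.79, "claw": -0.2}]}}

```text
time: 44.1
position: [0.4679, -0.0379, 0.0603]
tcp_rot: [-2.404, -2.009, 0.003]
force: [0.3, 0.5, -2.1]
grip_width: 0.0431
```

Run:
```python
from h import *
st();p,_=pose()
go([p[0],p[1],.0],down(-.185));shot('w29')
```

```text
pos [ 0.4679 -0.0379  0.0603] F [ 0.3  0.5 -2.1] w 0.0431 tray [-123.6 -311.7   60.3] tiltT 0.3 j [-0.22  0.31 -0.5   0.78  0.    1.53]
x -0.03 y 0.05 z 6.03 | ax -0.008 ay -0.004 az 0.006  (dist 6.0cm, ang 0.6deg)
```

View pics/w29.png

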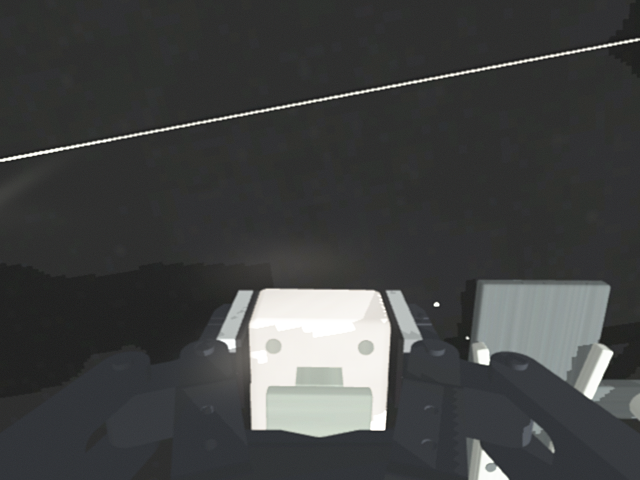

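Call:
{"method": "move_arm", "body": {"steps": [{"x": 0, "y": 0, "z": 2.5, "ax": 0, "ay": 0, "az": 0, "claw": -0.2}, {"x": 0, "y": 0, "z": 4.5, "ax": 0, "ay": 0, "az": 0, "claw": -0.2}, {"x": 0, "y": 0, "z": 5.6, "ax": 0, "ay": 0, "az": 0, "claw": -0.2}, {"x": 0, "y": 0, "z": 5.8, "ax": 0, "ay": 0, "az": 0, "claw": -0.2}, {"x": 0, "y": 0, "z": 5.8, "ax": 0, "ay": 0, "az": 0, "claw": -0.2}, {"x": 0, "y": 0, "z": 5.8, "ax": 0, "ay": 0, "az": 0, "claw": -0.2}]}}

```text
time: 44.75
position: [0.4712, -0.0382, 0.0054]
tcp_rot: [-2.409, -2.014, -0.005]
force: [-0.2, 0.7, -3.1]
grip_width: 0.0431
```

Call:
{"method": "move_arm", "body": {"steps": [{"x": 0, "y": 0, "z": 0, "ax": 0, "ay": 0, "az": 0, "claw": 0.4}, {"x": 0, "y": 0, "z": 0, "ax": 0, "ay": 0, "az": 0, "claw": 0.4}, {"x": 0, "y": 0, "z": 0, "ax": 0, "ay": 0, "az": 0, "claw": 0.4}, {"x": 0, "y": 0, "z": -4, "ax": 0, "ay": 0, "az": 0, "claw": 0.4}, {"x": 0, "y": 0, "z": -9, "ax": 0, "ay": 0, "az": 0, "claw": 0.4}, {"x": 2, "y": 0, "z": -12, "ax": 0, "ay": 0, "az": 0, "claw": 0.6}, {"x": 2, "y": 0, "z": -12, "ax": 0, "ay": 0, "az": 0, "claw": 0.6}]}}

```text
time: 45.45
position: [0.4777, -0.0182, 0.1294]
tcp_rot: [2.406, 2.014, 0.014]
force: [1.3, 0.3, 0.3]
grip_width: 0.0686
```

Run:
```python
from h import *
st()
C,im,d=shot('w30');P=cloud(C,d)
rr(P,.038,.048);rr(P,.024,.032)
```

```text
pos [ 0.4777 -0.0182  0.1294] F [1.3 0.3 0.3] w 0.0686 tray [-110.4 -294.1  129.4] tiltT -0.6 j [-0.17  0.24 -0.39  0.94  0.    1.57]
(2113, array([468.7, -55.4]), array([26.9, 29.9]), 79.1, np.float64(0.0419)) rail [ -77.3 -108.4]
(3489, array([469. , -55.2]), array([56.1, 43.5]), 78.4, np.float64(0.0278)) rail [ -77.5 -108.1]
(540, array([ 649.4, -114.3]), array([55.9,  3.7]), 44.1, np.float64(0.0295)) rail [-52.6  80.1]
(412, array([ 669. , -143.3]), array([23. , 11.5]), 89.4, np.float64(0.0257)) rail [-27.7 104.7]
```

Run:
```python
from h import *
G=np.array([.4688,-.0553,.025])+XR*.012
R=tl(35,-.185);go(gp(G,R,.08),R)
```

```text
x -8.46 y -0.13 z 5.17 | ax 0.002 ay 0.607 az 0.009  (dist 9.9cm, ang 34.8deg)
```

Call:
{"method": "move_arm", "body": {"steps": [{"x": -2.5, "y": 0, "z": 0, "ax": 0, "ay": 0.14, "az": 0, "claw": 0.6}, {"x": -5, "y": 0, "z": 1, "ax": 0, "ay": 0.28, "az": 0, "claw": 0.6}, {"x": -8, "y": -0.1, "z": 2, "ax": 0, "ay": 0.42, "az": 0, "claw": 0.6}, {"x": -8.5, "y": -0.1, "z": 4, "ax": 0, "ay": 0.56, "az": 0, "claw": 0.6}, {"x": -8.5, "y": -0.1, "z": 5.2, "ax": 0, "ay": 0.61, "az": 0.01, "claw": 0.6}, {"x": -8.5, "y": -0.1, "z": 5.2, "ax": 0, "ay": 0.61, "az": 0.01, "claw": 0.6}, {"x": -8.5, "y": -0.1, "z": 5.2, "ax": 0, "ay": 0.61, "az": 0.01, "claw": 0.6}]}}

```text
time: 46.2
position: [0.4567, -0.1015, 0.0713]
tcp_rot: [-2.06, -1.701, -0.647]
force: [0.4, -1.2, -0.7]
grip_width: 0.0686
```

Run:
```python
from h import *
st();G0()
G=np.array([.4688,-.0553,.025])+XR*.012
R=tl(35,-.185);go(gp(G,R,0),R)
```

```text
pos [ 0.4567 -0.1015  0.0713] F [ 0.4 -1.2 -0.7] w 0.0686 tray [-146.4 -372.2   71.3] tiltT -14.1 j [-0.7   0.51 -0.34  1.06  0.52  0.97]
G [ 0.4547 -0.1123  0.0869] rail [ -18.8 -111.7   86.9] tiltR 35.2 zy -0.004
x 0.24 y 0.37 z 7.74 | ax -0.004 ay -0.003 az -0.006  (dist 7.8cm, ang 0.5deg)
```

Call:
{"method": "move_arm", "body": {"steps": [{"x": 0.2, "y": 0.4, "z": 3, "ax": 0, "ay": 0, "az": 0, "claw": 0.6}, {"x": 0.2, "y": 0.4, "z": 6, "ax": 0, "ay": 0, "az": 0, "claw": 0.6}, {"x": 0.2, "y": 0.4, "z": 7.6, "ax": 0, "ay": 0, "az": 0, "claw": 0.6}, {"x": 0.2, "y": 0.4, "z": 7.6, "ax": 0, "ay": 0, "az": 0, "claw": 0.6}, {"x": 0.2, "y": 0.4, "z": 7.6, "ax": 0, "ay": 0, "az": 0, "claw": 0.6}]}}

```text
time: 46.7
position: [0.4701, -0.0574, 0.0123]
tcp_rot: [-2.059, -1.707, -0.649]
force: [-0.5, 0.4, 0.5]
grip_width: 0.0683
```

Run:
```python
from h import *
st();G=G0();print((G-[.4688,-.0553,.014])@np.array([XR,YR,[0,0,1]]).T)
```

```text
pos [ 0.4701 -0.0574  0.0123] F [-0.5  0.4  0.5] w 0.0683 tray [-125.1 -331.3   12.3] tiltT -14.1 j [-0.62  0.56 -0.44  0.86  0.55  1.06]
G [ 0.4681 -0.0682  0.0279] rail [ -64.6 -106.6   27.9] tiltR 35.1 zy -0.002
[0.01276658 0.00171112 0.01386349]
```

Call:
{"method": "move_arm", "body": {"steps": [{"x": -0.2, "y": 0, "z": 0.25, "ax": 0, "ay": 0, "az": 0, "claw": 0.6}, {"x": -0.2, "y": 0, "z": 0.25, "ax": 0, "ay": 0, "az": 0, "claw": -0.2}, {"x": -0.2, "y": 0, "z": 0.25, "ax": 0, "ay": 0, "az": 0, "claw": -0.2}, {"x": -0.2, "y": 0, "z": 0.25, "ax": 0, "ay": 0, "az": 0, "claw": -0.2}, {"x": -0.2, "y": 0, "z": 0.25, "ax": 0, "ay": 0, "az": 0, "claw": -0.2}, {"x": -0.2, "y": 0, "z": 0.25, "ax": 0, "ay": 0, "az": 0, "claw": -0.2}]}}

```text
time: 47.3
position: [0.4703, -0.0591, 0.0087]
tcp_rot: [-2.061, -1.704, -0.65]
force: [-1.1, -2.2, 4.6]
grip_width: 0.0428
```

Run:
```python
from h import *
st();G=G0();print((G-[.4688,-.0553,.014])@np.array([XR,YR,[0,0,1]]).T)
rotG(np.array([*G[:2],.15]),[35,27,19,11,3,-5],-.185)
```

```text
pos [ 0.4703 -0.0591  0.0087] F [-1.1 -2.2  4.6] w 0.0428 tray [-125.2 -332.9    8.7] tiltT -14.3 j [-0.62  0.56 -0.45  0.85  0.55  1.06]
G [ 0.4683 -0.0698  0.0242] rail [ -63.  -106.2   24.2] tiltR 35.1 zy -0.0
[0.01435462 0.0021335  0.01021634]
x 7.24 y -0.03 z -10.29 | ax -0.000 ay -0.002 az -0.005  (dist 12.6cm, ang 0.3deg)
x 6.97 y -0.03 z -10.31 | ax -0.001 ay -0.142 az -0.004  (dist 12.4cm, ang 8.1deg)
x 6.71 y -0.03 z -10.36 | ax -0.001 ay -0.282 az -0.004  (dist 12.3cm, ang 16.1deg)
x 6.46 y -0.03 z -10.45 | ax -0.001 ay -0.421 az -0.004  (dist 12.3cm, ang 24.1deg)
x 6.23 y -0.03 z -10.58 | ax -0.002 ay -0.561 az -0.004  (dist 12.3cm, ang 32.1deg)
x 6.01 y -0.03 z -10.73 | ax -0.002 ay -0.701 az -0.004  (dist 12.3cm, ang 40.1deg)
```

Call:
{"method": "move_arm", "body": {"steps": [{"x": 1.5, "y": 0, "z": -2, "ax": 0, "ay": 0, "az": 0, "claw": -0.2}, {"x": 4, "y": 0, "z": -6, "ax": 0, "ay": 0, "az": 0, "claw": -0.2}, {"x": 7, "y": 0, "z": -10, "ax": 0, "ay": 0, "az": 0, "claw": -0.2}, {"x": 7, "y": 0, "z": -10.3, "ax": 0, "ay": -0.14, "az": 0, "claw": -0.2}, {"x": 6.7, "y": 0, "z": -10.4, "ax": 0, "ay": -0.28, "az": 0, "claw": -0.2}, {"x": 6.5, "y": 0, "z": -10.5, "ax": 0, "ay": -0.42, "az": 0, "claw": -0.2}, {"x": 6.2, "y": 0, "z": -10.6, "ax": 0, "ay": -0.56, "az": 0, "claw": -0.2}, {"x": 6, "y": 0, "z": -10.7, "ax": 0, "ay": -0.7, "az": 0, "claw": -0.2}]}}

```text
time: 48.1
position: [0.4682, -0.0713, 0.1311]
tcp_rot: [2.375, 1.964, -0.11]
force: [0.2, -0.6, -2.4]
grip_width: 0.0431
```

Run:
```python
from h import *
st();G=G0()
rotG(np.array([*G[:2],.15]),[-13,-21,-29,-37,-45,-53],-.185)
```

```text
pos [ 0.4682 -0.0713  0.1311] F [ 0.2 -0.6 -2.4] w 0.0431 tray [-129.5 -344.6  131.1] tiltT 2.0 j [-0.22  0.24 -0.39  0.94 -0.09  1.53]
G [ 0.4686 -0.0696  0.15  ] rail [ -63.3 -105.9  150. ] tiltR -5.3 zy -0.001
x -0.26 y 0.00 z -0.02 | ax -0.001 ay -0.135 az -0.003  (dist 0.3cm, ang 7.7deg)
x -0.52 y 0.00 z -0.07 | ax -0.002 ay -0.275 az -0.003  (dist 0.5cm, ang 15.7deg)
x -0.76 y 0.00 z -0.16 | ax -0.002 ay -0.414 az -0.003  (dist 0.8cm, ang 23.7deg)
x -1.00 y 0.01 z -0.29 | ax -0.002 ay -0.554 az -0.003  (dist 1.0cm, ang 31.7deg)
x -1.21 y 0.01 z -0.44 | ax -0.002 ay -0.693 az -0.003  (dist 1.3cm, ang 39.7deg)
x -1.41 y 0.01 z -0.62 | ax -0.003 ay -0.833 az -0.003  (dist 1.5cm, ang 47.7deg)
```

Call:
{"method": "move_arm", "body": {"steps": [{"x": -0.3, "y": 0, "z": 0, "ax": 0, "ay": -0.135, "az": 0, "claw": -0.2}, {"x": -0.5, "y": 0, "z": -0.1, "ax": 0, "ay": -0.275, "az": 0, "claw": -0.2}, {"x": -0.8, "y": 0, "z": -0.2, "ax": 0, "ay": -0.415, "az": 0, "claw": -0.2}, {"x": -1.0, "y": 0, "z": -0.3, "ax": 0, "ay": -0.555, "az": 0, "claw": -0.2}, {"x": -1.2, "y": 0, "z": -0.4, "ax": 0, "ay": -0.695, "az": 0, "claw": -0.2}, {"x": -1.4, "y": 0, "z": -0.6, "ax": 0, "ay": -0.835, "az": 0, "claw": -0.2}, {"x": -1.4, "y": 0, "z": -0.6, "ax": 0, "ay": -0.86, "az": 0, "claw": -0.2}, {"x": -1.4, "y": 0, "z": -0.6, "ax": 0, "ay": -0.86, "az": 0, "claw": -0.2}]}}

```text
time: 48.9
position: [0.465, -0.0834, 0.1355]
tcp_rot: [1.828, 1.52, -0.942]
force: [0.1, -0.5, -1.4]
grip_width: 0.043
```

Run:
```python
from h import *
st();G=G0()
rotG(np.array([*G[:2],.043]),[-55],-.185)
C,im,d=shot('w31');P=cloud(C,d)
m=np.zeros(d.shape,bool);m[270:330,285:355]=1
c,n,k=plane(P,m);print(n, [n@XR,n@YR])
im,d=r.snapshot('side');cv2.imwrite('pics/s31.png',cv2.resize(im[100:340,200:520],None,fx=2.4,fy=2.4))
```

```text
pos [ 0.465  -0.0834  0.1355] F [ 0.1 -0.5 -1.4] w 0.043 tray [-134.9 -355.9  135.5] tiltT 27.1 j [ 0.19  0.6  -0.21  1.23 -0.85  2.17]
G [ 0.4679 -0.0683  0.1466] rail [ -64.4 -106.8  146.6] tiltR -54.2 zy -0.006
x 8.38 y 0.09 z 6.07 | ax -0.006 ay -0.014 az 0.005  (dist 10.3cm, ang 0.9deg)
[-0.02864901 -0.19550727  0.9802837 ] [np.float64(0.1974550656351875), np.float64(0.0078113583845361685)]
```

View pics/w31.png

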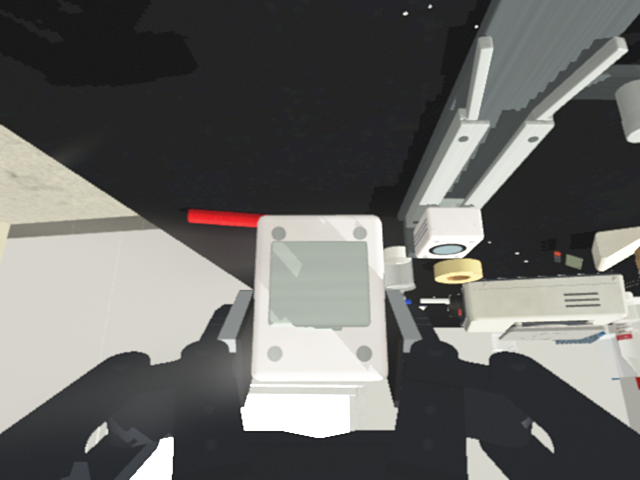

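Run:
```python
from h import *
C,d=load('w31');P=cloud(C,d)
for v in range(220,400,15): print(v,inrail(P[v,320]).round(1), inrail(P[v,262]).round(1))
C,d=load('w16');P=cloud(C,d);print()
for v in range(220,400,15): print(v,inrail(P[v,320]).round(1), inrail(P[v,262]).round(1))
```

```text
220 [ -69.4 -106.1  107.4] [ -68.2 -126.4  107. ]
235 [ -68.  -106.   112.4] [ -68.7 -126.1  112.8]
250 [ -82.2 -106.   122.4] [ -69.4 -125.7  118.5]
265 [ -83.2 -105.9  127.5] [ -68.8 -125.5  123.6]
280 [ -82.7 -105.9  132. ] [ -69.6 -125.1  129. ]
295 [ -83.6 -105.8  136.7] [ -68.8 -124.9  133.8]
310 [ -82.6 -105.8  141. ] [ -67.8 -124.8  138.6]
325 [ -80.  -105.8  144.9] [ -68.9 -124.4  143.5]
340 [ -67.8 -105.8  148. ] [ -68.5 -124.2  148.2]
355 [ -68.7 -105.7  152.6] [ -68.7 -123.9  152.8]
370 [ -68.8 -105.7  157.1] [ -69.  -123.6  157.3]
385 [2070.2 -106.1  149.4] [3021.5 -523.6  147.5]

220 [-170.5  -39.5  108.5] [-170.4  -58.9  108.6]
235 [-171.5  -39.5  113.7] [-171.3  -58.6  113.8]
250 [-171.7  -39.4  118.7] [-171.2  -58.5  118.8]
265 [-185.1  -39.4  124.7] [-172.1  -58.3  123.8]
280 [-186.1  -39.4  129.2] [-170.7  -58.3  128.6]
295 [-185.3  -39.4  133.5] [-172.4  -58.   133.4]
310 [-184.3  -39.3  137.8] [-170.4  -58.1  138.2]
325 [-185.1  -39.3  142. ] [-171.3  -57.9  142.9]
340 [-186.4  -39.3  146.1] [-171.2  -57.8  147.6]
355 [-170.6  -39.3  152.2] [-171.   -57.7  152.3]
370 [-170.6  -39.3  156.8] [-171.   -57.6  156.8]
385 [-169.4  -39.2  161.6] [-169.6  -57.6  161.7]
```

Call:
{"method": "move_arm", "body": {"steps": [{"x": 3, "y": 0, "z": 2.2, "ax": 0, "ay": 0, "az": 0, "claw": -0.2}, {"x": 6, "y": 0, "z": 4.4, "ax": 0, "ay": 0, "az": 0, "claw": -0.2}, {"x": 7.6, "y": 0, "z": 5.5, "ax": 0, "ay": 0, "az": 0, "claw": -0.2}, {"x": 8.3, "y": 0, "z": 6, "ax": 0, "ay": 0, "az": 0, "claw": -0.2}, {"x": 8.3, "y": 0, "z": 6, "ax": 0, "ay": 0, "az": 0, "claw": -0.2}, {"x": 8.3, "y": 0, "z": 6, "ax": 0, "ay": 0, "az": 0, "claw": -0.2}]}}

```text
time: 49.6
position: [0.4658, -0.0844, 0.0363]
tcp_rot: [1.83, 1.515, -0.937]
force: [0.6, 0.2, -1.1]
grip_width: 0.0434
```

Run:
```python
from h import *
st();G=G0()
```

```text
pos [ 0.4658 -0.0844  0.0363] F [ 0.6  0.2 -1.1] w 0.0434 tray [-134.3 -357.    36.3] tiltT 26.9 j [ 0.19  0.74 -0.28  1.03 -0.85  2.17]
G [ 0.4687 -0.0692  0.0474] rail [ -63.7 -105.8   47.4] tiltR -54.2 zy -0.004
```

Down ~5 mm more, then release and back off.

Call:
{"method": "move_arm", "body": {"steps": [{"x": 0.2, "y": 0, "z": 0.1, "ax": 0, "ay": 0, "az": 0, "claw": -0.2}, {"x": 0.4, "y": 0, "z": 0.3, "ax": 0, "ay": 0, "az": 0, "claw": -0.2}, {"x": 0.4, "y": 0, "z": 0.3, "ax": 0, "ay": 0, "az": 0, "claw": -0.2}, {"x": 0.4, "y": 0, "z": 0.3, "ax": 0, "ay": 0, "az": 0, "claw": -0.2}]}}

```text
time: 50.0
position: [0.4662, -0.0843, 0.0317]
tcp_rot: [1.825, 1.515, -0.938]
force: [-1.3, 2.5, 6.6]
grip_width: 0.0431
```

Call:
{"method": "move_arm", "body": {"steps": [{"x": 0, "y": 0, "z": 0, "ax": 0, "ay": 0, "az": 0, "claw": 0.4}, {"x": 0, "y": 0, "z": 0, "ax": 0, "ay": 0, "az": 0, "claw": 0.4}, {"x": 0, "y": 0, "z": 0, "ax": 0, "ay": 0, "az": 0, "claw": 0.4}, {"x": 0, "y": 0, "z": -3, "ax": 0, "ay": 0, "az": 0, "claw": 0.4}, {"x": 0, "y": 0, "z": -7, "ax": 0, "ay": 0, "az": 0, "claw": 0.4}, {"x": -2, "y": 0, "z": -11, "ax": 0, "ay": 0, "az": 0, "claw": 0.5}, {"x": -5, "y": 0, "z": -13, "ax": 0, "ay": 0.1, "az": 0, "claw": 0.6}]}}

```text
time: 50.7
position: [0.4788, -0.0063, 0.1431]
tcp_rot: [1.894, 1.587, -0.868]
force: [1.3, -0.2, -0.5]
grip_width: 0.0681
```

Run:
```python
from h import *
st();G=G0()
C,im,d=shot('w32');P=cloud(C,d)
rr(P,.052,.060)
rotG([.468,-.05,.20],[-40,-20,0],-.185)
```

```text
pos [ 0.4788 -0.0063  0.1431] F [ 1.3 -0.2 -0.5] w 0.0681 tray [-107.1 -282.6  143.1] tiltT 22.8 j [ 0.29  0.62 -0.08  1.35 -0.73  2.22]
G [0.4816 0.0077 0.1557] rail [-141.7 -107.3  155.7] tiltR -48.6 zy -0.007
(1874, array([468.3, -76.8]), array([29.1, 43.8]), 79.0, np.float64(0.0554)) rail [ -56.2 -104.8]
x -6.10 y -0.77 z 2.07 | ax 0.005 ay 0.141 az -0.003  (dist 6.5cm, ang 8.1deg)
x -5.47 y -0.77 z 1.86 | ax 0.006 ay 0.490 az -0.002  (dist 5.8cm, ang 28.1deg)
x -4.95 y -0.77 z 1.46 | ax 0.006 ay 0.839 az -0.001  (dist 5.2cm, ang 48.1deg)
```

Call:
{"method": "move_arm", "body": {"steps": [{"x": -4, "y": -0.4, "z": 0, "ax": 0, "ay": 0.14, "az": 0, "claw": 0.6}, {"x": -6, "y": -0.8, "z": 1, "ax": 0, "ay": 0.28, "az": 0, "claw": 0.6}, {"x": -5.7, "y": -0.8, "z": 2, "ax": 0, "ay": 0.42, "az": 0, "claw": 0.6}, {"x": -5.4, "y": -0.8, "z": 2, "ax": 0, "ay": 0.56, "az": 0, "claw": 0.6}, {"x": -5.2, "y": -0.8, "z": 1.7, "ax": 0, "ay": 0.7, "az": 0, "claw": 0.6}, {"x": -5, "y": -0.8, "z": 1.5, "ax": 0, "ay": 0.84, "az": 0, "claw": 0.6}, {"x": -5, "y": -0.8, "z": 1.5, "ax": 0, "ay": 0.84, "az": 0, "claw": 0.6}]}}

```text
time: 51.45
position: [0.4631, -0.0545, 0.1745]
tcp_rot: [2.425, 1.994, -0.011]
force: [-0.3, -0.1, 0.0]
grip_width: 0.068
```

Run:
```python
from h import *
st();G=G0()
R=tl(45,-.185);go(gp([.4683,-.0768,.030],R,.08),R)
```

```text
pos [ 0.4631 -0.0545  0.1745] F [-0.3 -0.1  0. ] w 0.068 tray [-131.4 -327.2  174.5] tiltT 0.3 j [-0.25  0.19 -0.33  1.06 -0.01  1.52]
G [ 0.4632 -0.0544  0.1935] rail [ -77.2 -114.   193.5] tiltR -0.4 zy -0.003
x -6.33 y 1.00 z 10.18 | ax 0.001 ay 0.792 az -0.010  (dist 12.0cm, ang 45.4deg)
```

Call:
{"method": "move_arm", "body": {"steps": [{"x": -2, "y": 0.3, "z": 1, "ax": 0, "ay": 0.14, "az": 0, "claw": 0.6}, {"x": -4, "y": 0.7, "z": 2, "ax": 0, "ay": 0.28, "az": 0, "claw": 0.6}, {"x": -6, "y": 1, "z": 4, "ax": 0, "ay": 0.43, "az": 0, "claw": 0.6}, {"x": -6.3, "y": 1, "z": 7, "ax": 0, "ay": 0.57, "az": 0, "claw": 0.6}, {"x": -6.3, "y": 1, "z": 10.2, "ax": 0, "ay": 0.71, "az": 0, "claw": 0.6}, {"x": -6.3, "y": 1, "z": 10.2, "ax": 0, "ay": 0.79, "az": -0.01, "claw": 0.6}, {"x": -6.3, "y": 1, "z": 10.2, "ax": 0, "ay": 0.79, "az": -0.01, "claw": 0.6}, {"x": -6.3, "y": 1, "z": 10.2, "ax": 0, "ay": 0.79, "az": -0.01, "claw": 0.6}]}}

```text
time: 52.25
position: [0.4611, -0.1153, 0.0716]
tcp_rot: [-1.936, -1.618, -0.796]
force: [-0.5, -0.4, 0.3]
grip_width: 0.0689
```

Run:
```python
from h import *
st();G=G0()
R=tl(45,-.185);go(gp([.4683,-.0768,.030],R,0),R)
shot('w33')
```

```text
pos [ 0.4611 -0.1153  0.0716] F [-0.5 -0.4  0.3] w 0.0689 tray [-144.6 -386.5   71.6] tiltT -19.3 j [-0.78  0.64 -0.23  1.22  0.62  0.8 ]
G [ 0.4587 -0.1285  0.0851] rail [  -3.6 -104.7   85.1] tiltR 44.8 zy -0.007
x -0.15 y 0.05 z 7.61 | ax -0.007 ay 0.004 az 0.004  (dist 7.6cm, ang 0.5deg)
```

View pics/w33.png

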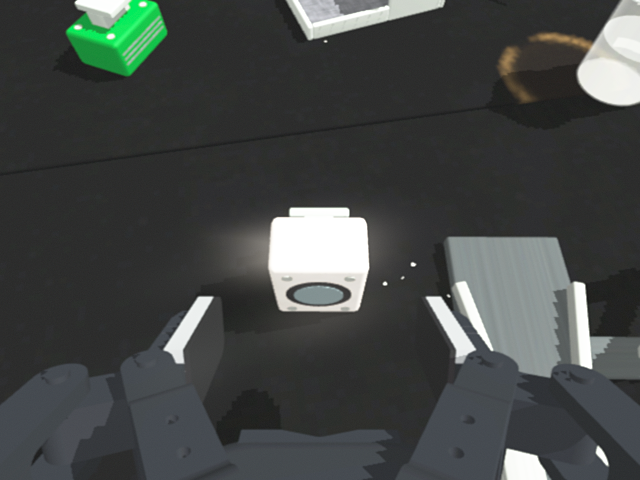

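Call:
{"method": "move_arm", "body": {"steps": [{"x": -0.1, "y": 0, "z": 3, "ax": 0, "ay": 0, "az": 0, "claw": 0.6}, {"x": -0.1, "y": 0, "z": 6, "ax": 0, "ay": 0, "az": 0, "claw": 0.6}, {"x": -0.1, "y": 0, "z": 7.6, "ax": 0, "ay": 0, "az": 0, "claw": 0.6}, {"x": -0.1, "y": 0, "z": 7.6, "ax": 0, "ay": 0, "az": 0, "claw": 0.6}, {"x": -0.1, "y": 0, "z": 7.6, "ax": 0, "ay": 0, "az": 0, "claw": -0.2}, {"x": -0.1, "y": 0, "z": 7.6, "ax": 0, "ay": 0, "az": 0, "claw": -0.2}, {"x": -0.1, "y": 0, "z": 7.6, "ax": 0, "ay": 0, "az": 0, "claw": -0.2}, {"x": -0.1, "y": 0, "z": 7.6, "ax": 0, "ay": 0, "az": 0, "claw": -0.2}]}}

```text
time: 53.1
position: [0.4716, -0.0644, 0.0193]
tcp_rot: [-1.937, -1.618, -0.803]
force: [-0.8, -0.9, 7.0]
grip_width: 0.0436
```

Run:
```python
from h import *
st();G=G0();print((G-[.4683,-.0768,.028])@np.array([XR,YR,[0,0,1]]).T)
```

```text
pos [ 0.4716 -0.0644  0.0193] F [-0.8 -0.9  7. ] w 0.0436 tray [-124.9 -338.4   19.3] tiltT -19.7 j [-0.7   0.67 -0.35  1.01  0.66  0.89]
G [ 0.4691 -0.0776  0.0327] rail [ -55.5 -103.9   32.7] tiltR 44.9 zy -0.002
[0.00064958 0.00097136 0.00472966]
```

Same lift and rotate as for the first head.

Call:
{"method": "move_arm", "body": {"steps": [{"x": 1.5, "y": 0, "z": -1.5, "ax": 0, "ay": 0, "az": 0, "claw": -0.2}, {"x": 4, "y": 0, "z": -4, "ax": 0, "ay": 0, "az": 0, "claw": -0.2}, {"x": 7, "y": 0, "z": -7, "ax": 0, "ay": 0, "az": 0, "claw": -0.2}, {"x": 8, "y": 0, "z": -8.4, "ax": 0, "ay": -0.14, "az": 0, "claw": -0.2}, {"x": 7.8, "y": 0, "z": -8.4, "ax": 0, "ay": -0.28, "az": 0, "claw": -0.2}, {"x": 7.6, "y": 0, "z": -8.5, "ax": 0, "ay": -0.42, "az": 0, "claw": -0.2}, {"x": 7.5, "y": 0, "z": -8.5, "ax": 0, "ay": -0.56, "az": 0, "claw": -0.2}, {"x": 7.4, "y": 0, "z": -8.6, "ax": 0, "ay": -0.7, "az": 0, "claw": -0.2}]}}

```text
time: 53.9
position: [0.4699, -0.0731, 0.1325]
tcp_rot: [-2.376, -1.982, -0.096]
force: [0.5, 0.4, -2.0]
grip_width: 0.0436
```

Run:
```python
from h import *
st();G=G0()
rotG(rail(-72,0,140),[-4,-45],-.185)
```

```text
pos [ 0.4699 -0.0731  0.1325] F [ 0.5  0.4 -2. ] w 0.0436 tray [-128.2 -346.6  132.5] tiltT -1.8 j [-0.34  0.24 -0.38  0.96  0.08  1.41]
G [ 0.4695 -0.0745  0.1515] rail [ -58.7 -104.1  151.5] tiltR 4.4 zy 0.004
x 0.92 y 10.40 z 1.27 | ax 0.004 ay -0.147 az 0.004  (dist 10.5cm, ang 8.4deg)
x -0.25 y 10.40 z 0.62 | ax 0.005 ay -0.862 az 0.003  (dist 10.4cm, ang 49.4deg)
```

Call:
{"method": "move_arm", "body": {"steps": [{"x": 0.9, "y": 3, "z": 0, "ax": 0, "ay": -0.14, "az": 0, "claw": -0.2}, {"x": 0.7, "y": 6, "z": 0, "ax": 0, "ay": -0.28, "az": 0, "claw": -0.2}, {"x": 0.5, "y": 9, "z": 0, "ax": 0, "ay": -0.42, "az": 0, "claw": -0.2}, {"x": 0.2, "y": 10.4, "z": 0, "ax": 0, "ay": -0.56, "az": 0, "claw": -0.2}, {"x": 0, "y": 10.4, "z": 0.3, "ax": 0, "ay": -0.7, "az": 0, "claw": -0.2}, {"x": -0.2, "y": 10.4, "z": 0.5, "ax": 0, "ay": -0.84, "az": 0, "claw": -0.2}, {"x": -0.25, "y": 10.4, "z": 0.6, "ax": 0, "ay": -0.86, "az": 0, "claw": -0.2}, {"x": -0.25, "y": 10.4, "z": 0.6, "ax": 0, "ay": -0.86, "az": 0, "claw": -0.2}]}}

```text
time: 54.7
position: [0.5707, -0.0918, 0.1232]
tcp_rot: [1.941, 1.625, -0.796]
force: [-0.5, -0.4, -1.8]
grip_width: 0.0432
```

Run:
```python
from h import *
st();G=G0()
rotG(rail(-72,0.5,37),[-45],-.185)
```

```text
pos [ 0.5707 -0.0918  0.1232] F [-0.5 -0.4 -1.8] w 0.0432 tray [ -32.6 -383.6  123.2] tiltT 19.3 j [ 0.1   0.66  0.01  1.18 -0.74  1.94]
G [ 0.5731 -0.0787  0.1368] rail [-73.6  -1.5 136.8] tiltR -44.4 zy 0.003
x 6.85 y 0.23 z 7.24 | ax 0.003 ay -0.010 az 0.007  (dist 10.0cm, ang 0.7deg)
```

Call:
{"method": "move_arm", "body": {"steps": [{"x": 2.5, "y": 0.2, "z": 2.5, "ax": 0, "ay": -0.01, "az": 0, "claw": -0.2}, {"x": 4.5, "y": 0.2, "z": 4.8, "ax": 0, "ay": -0.01, "az": 0, "claw": -0.2}, {"x": 6, "y": 0.2, "z": 6.4, "ax": 0, "ay": -0.01, "az": 0, "claw": -0.2}, {"x": 6.6, "y": 0.2, "z": 7, "ax": 0, "ay": -0.01, "az": 0, "claw": -0.2}, {"x": 6.6, "y": 0.2, "z": 7, "ax": 0, "ay": -0.01, "az": 0, "claw": -0.2}, {"x": 6.6, "y": 0.2, "z": 7, "ax": 0, "ay": -0.01, "az": 0, "claw": -0.2}]}}

```text
time: 55.3
position: [0.5736, -0.0952, 0.0303]
tcp_rot: [1.936, 1.614, -0.8]
force: [0.1, -0.2, -1.2]
grip_width: 0.0437
```

Run:
```python
from h import *
st();G=G0()
rotG(rail(-72,0.5,36),[-45],-.185)
C,im,d=shot('w34');P=cloud(C,d)
```

```text
pos [ 0.5736 -0.0952  0.0303] F [ 0.1 -0.2 -1.2] w 0.0437 tray [ -30.3 -387.5   30.3] tiltT 19.5 j [ 0.09  0.77 -0.07  1.   -0.75  1.95]
G [ 0.576  -0.082   0.0437] rail [-70.9   2.   43.7] tiltR -45.0 zy 0.006
x 0.62 y -0.16 z 0.47 | ax 0.006 ay 0.000 az 0.002  (dist 0.8cm, ang 0.3deg)
```

View pics/w34.png

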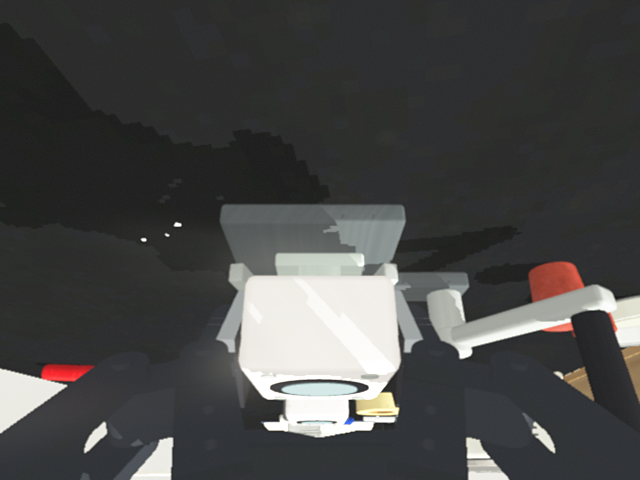

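Call:
{"method": "move_arm", "body": {"steps": [{"x": 0.3, "y": -0.2, "z": 0.2, "ax": 0, "ay": 0, "az": 0, "claw": -0.2}, {"x": 0.6, "y": -0.2, "z": 0.5, "ax": 0, "ay": 0, "az": 0, "claw": -0.2}, {"x": 0.6, "y": -0.2, "z": 0.5, "ax": 0, "ay": 0, "az": 0, "claw": -0.2}, {"x": 0.6, "y": -0.2, "z": 0.5, "ax": 0, "ay": 0, "az": 0, "claw": -0.2}]}}

```text
time: 55.75
position: [0.5715, -0.0934, 0.0217]
tcp_rot: [1.932, 1.616, -0.801]
force: [0.2, 2.4, 5.8]
grip_width: 0.0431
```

Run:
```python
from h import *
st();G=G0()
```

```text
pos [ 0.5715 -0.0934  0.0217] F [0.2 2.4 5.8] w 0.0431 tray [ -32.  -385.3   21.7] tiltT 19.5 j [ 0.1   0.77 -0.08  0.98 -0.75  1.95]
G [ 0.5739 -0.0801  0.0351] rail [-72.3  -0.5  35.1] tiltR -45.1 zy 0.006
```

On the bed (contact 6 N). Release, retreat.

Call:
{"method": "move_arm", "body": {"steps": [{"x": 0, "y": 0, "z": 0, "ax": 0, "ay": 0, "az": 0, "claw": 0.3}, {"x": 0, "y": 0, "z": 0, "ax": 0, "ay": 0, "az": 0, "claw": 0.3}, {"x": 0, "y": 0, "z": 0, "ax": 0, "ay": 0, "az": 0, "claw": 0.3}, {"x": -1, "y": 0, "z": -3, "ax": 0, "ay": 0, "az": 0, "claw": 0.3}, {"x": -1, "y": 0, "z": -7, "ax": 0, "ay": 0, "az": 0, "claw": 0.3}, {"x": -1, "y": 0, "z": -11, "ax": 0, "ay": 0, "az": 0, "claw": 0.3}, {"x": -5, "y": 0, "z": -13, "ax": 0, "ay": 0.1, "az": 0, "claw": 0.5}]}}

```text
time: 56.45
position: [0.5786, -0.0316, 0.1388]
tcp_rot: [1.996, 1.694, -0.731]
force: [0.6, 1.2, -0.8]
grip_width: 0.064
```

Run:
```python
from h import *
st();G=G0()
C,im,d=shot('w35');P=cloud(C,d)
rr(P,.046,.053)
rotG(rail(-70,0,120),[0],-.185)
```

```text
pos [ 0.5786 -0.0316  0.1388] F [ 0.6  1.2 -0.8] w 0.064 tray [ -13.7 -325.9  138.8] tiltT 16.8 j [ 0.16  0.66  0.11  1.29 -0.64  1.98]
G [ 0.5809 -0.0198  0.1535] rail [-132.9   -4.6  153.5] tiltR -39.3 zy -0.005
(4609, array([574.1, -83.5]), array([57.7, 43.9]), 79.7, np.float64(0.05)) rail [-69.1   0.4]
(207, array([ 667.3, -101. ]), array([11.9,  6.8]), 18.2, np.float64(0.0496)) rail [-69.   95.2]
(1090, array([ 534.9, -291. ]), array([68.8, 51.2]), 80.5, np.float64(0.0497)) rail [142.1   0. ]
x -0.13 y -0.31 z 7.03 | ax 0.010 ay 0.683 az 0.007  (dist 7.0cm, ang 39.1deg)
```

Call:
{"method": "move_arm", "body": {"steps": [{"x": -3, "y": -0.3, "z": 0, "ax": 0, "ay": 0.14, "az": 0, "claw": 0.5}, {"x": -2, "y": -0.3, "z": 4, "ax": 0, "ay": 0.28, "az": 0, "claw": 0.5}, {"x": -1, "y": -0.3, "z": 6, "ax": 0, "ay": 0.42, "az": 0, "claw": 0.5}, {"x": -0.3, "y": -0.3, "z": 7, "ax": 0.01, "ay": 0.56, "az": 0, "claw": 0.5}, {"x": -0.1, "y": -0.3, "z": 7, "ax": 0.01, "ay": 0.68, "az": 0, "claw": 0.5}, {"x": -0.1, "y": -0.3, "z": 7, "ax": 0.01, "ay": 0.68, "az": 0, "claw": 0.5}, {"x": -0.1, "y": -0.3, "z": 7, "ax": 0.01, "ay": 0.68, "az": 0, "claw": 0.5}]}}

```text
time: 57.2
position: [0.5696, -0.0825, 0.0945]
tcp_rot: [-2.414, -2.007, 0.019]
force: [0.7, -0.0, 1.2]
grip_width: 0.0637
```

Run:
```python
from h import *
st();G=G0()
rotG(rail(-69,0.2,46),[0],-.185)
```

```text
pos [ 0.5696 -0.0825  0.0945] F [ 0.7 -0.   1.2] w 0.0637 tray [ -31.9 -374.3   94.5] tiltT 0.7 j [-0.25  0.46 -0.16  0.96 -0.01  1.51]
G [ 0.5698 -0.0824  0.1135] rail [-69.3  -4.  113.5] tiltR -0.5 zy -0.01
x 0.04 y 0.50 z 6.75 | ax -0.010 ay 0.008 az 0.001  (dist 6.8cm, ang 0.7deg)
```

Call:
{"method": "move_arm", "body": {"steps": [{"x": 0, "y": 0.4, "z": 3, "ax": -0.01, "ay": 0.01, "az": 0, "claw": 0.5}, {"x": 0, "y": 0.4, "z": 5, "ax": -0.01, "ay": 0.01, "az": 0, "claw": 0.5}, {"x": 0, "y": 0.4, "z": 6.6, "ax": -0.01, "ay": 0.01, "az": 0, "claw": 0.5}, {"x": 0, "y": 0.4, "z": 6.6, "ax": -0.01, "ay": 0.01, "az": 0, "claw": 0.5}, {"x": 0, "y": 0.4, "z": 6.6, "ax": -0.01, "ay": 0.01, "az": 0, "claw": 0.5}]}}

```text
time: 57.7
position: [0.5732, -0.0814, 0.0285]
tcp_rot: [-2.411, -2.012, -0.003]
force: [0.3, 0.3, 0.4]
grip_width: 0.0641
```

Run:
```python
from h import *
st();G=G0()
rotG(rail(-69,0.2,47),[0],-.185)
```

```text
pos [ 0.5732 -0.0814  0.0285] F [0.3 0.3 0.4] w 0.0641 tray [ -28.1 -373.8   28.5] tiltT -0.1 j [-0.25  0.52 -0.24  0.8   0.    1.5 ]
G [ 0.5732 -0.0815  0.0475] rail [-70.9  -0.8  47.5] tiltR 0.2 zy -0.0
x -0.19 y 0.10 z 0.05 | ax -0.000 ay -0.003 az 0.005  (dist 0.2cm, ang 0.3deg)
```

Call:
{"method": "move_arm", "body": {"steps": [{"x": 0, "y": 0.1, "z": 0, "ax": 0, "ay": 0, "az": 0.005, "claw": -0.2}, {"x": 0, "y": 0.1, "z": 0, "ax": 0, "ay": 0, "az": 0.005, "claw": -0.2}, {"x": 0, "y": 0.1, "z": 0, "ax": 0, "ay": 0, "az": 0.005, "claw": -0.2}, {"x": 0, "y": 0.1, "z": 0, "ax": 0, "ay": 0, "az": 0.005, "claw": -0.2}, {"x": -1, "y": 0.05, "z": 0, "ax": 0, "ay": 0, "az": 0.005, "claw": -0.2}, {"x": -2, "y": 0, "z": 0, "ax": 0, "ay": 0, "az": 0.005, "claw": -0.2}, {"x": -3, "y": 0, "z": 0, "ax": 0, "ay": 0, "az": 0.005, "claw": -0.2}, {"x": -4, "y": 0, "z": 0, "ax": 0, "ay": 0, "az": 0.005, "claw": -0.2}], "squeeze": 40}}

```text
time: 58.5
position: [0.5676, -0.1215, 0.0298]
tcp_rot: [-2.418, -2.005, -0.011]
force: [1.0, 4.1, 7.4]
grip_width: 0.0429
```

Run:
```python
from h import *
st();G=G0()
for x in (0,40,80): rotG(rail(x,0.2,G[2]*1000),[0],-.185)
```

```text
pos [ 0.5676 -0.1215  0.0298] F [1.  4.1 7.4] w 0.0429 tray [ -41.  -412.2   29.8] tiltT -0.3 j [-0.32  0.52 -0.24  0.8   0.01  1.43]
G [ 0.5675 -0.1216  0.0488] rail [-30.4   1.   48.8] tiltR 0.3 zy 0.004
x -3.05 y -0.08 z -0.02 | ax 0.004 ay -0.006 az -0.001  (dist 3.1cm, ang 0.4deg)
x -7.05 y -0.08 z -0.04 | ax 0.004 ay -0.006 az -0.001  (dist 7.1cm, ang 0.4deg)
x -11.05 y -0.07 z -0.07 | ax 0.004 ay -0.006 az -0.001  (dist 11.1cm, ang 0.4deg)
```

Call:
{"method": "move_arm", "body": {"steps": [{"x": -1, "y": -0.1, "z": 0, "ax": 0, "ay": 0, "az": 0, "claw": -0.2}, {"x": -2, "y": -0.1, "z": 0, "ax": 0, "ay": 0, "az": 0, "claw": -0.2}, {"x": -3, "y": -0.1, "z": 0, "ax": 0, "ay": 0, "az": 0, "claw": -0.2}, {"x": -4, "y": -0.1, "z": 0, "ax": 0, "ay": 0, "az": 0, "claw": -0.2}, {"x": -5.2, "y": -0.1, "z": 0, "ax": 0, "ay": 0, "az": 0, "claw": -0.2}, {"x": -6.6, "y": -0.1, "z": 0, "ax": 0, "ay": 0, "az": 0, "claw": -0.2}, {"x": -8.2, "y": -0.1, "z": 0, "ax": 0, "ay": 0, "az": 0, "claw": -0.2}, {"x": -9.5, "y": -0.1, "z": 0, "ax": 0, "ay": 0, "az": 0, "claw": -0.2}]}}

```text
time: 59.3
position: [0.5492, -0.215, 0.0298]
tcp_rot: [-2.418, -2.005, -0.012]
force: [-0.2, 5.6, 9.2]
grip_width: 0.0432
```

Run:
```python
from h import *
st();G=G0()
shot('w36')
```

```text
pos [ 0.5492 -0.215   0.0298] F [-0.2  5.6  9.2] w 0.0432 tray [ -76.4 -500.8   29.8] tiltT -0.4 j [-0.48  0.54 -0.21  0.82  0.01  1.27]
G [ 0.549  -0.2151  0.0488] rail [64.9 -0.  48.8] tiltR 0.3 zy 0.005
```

View pics/w36.png

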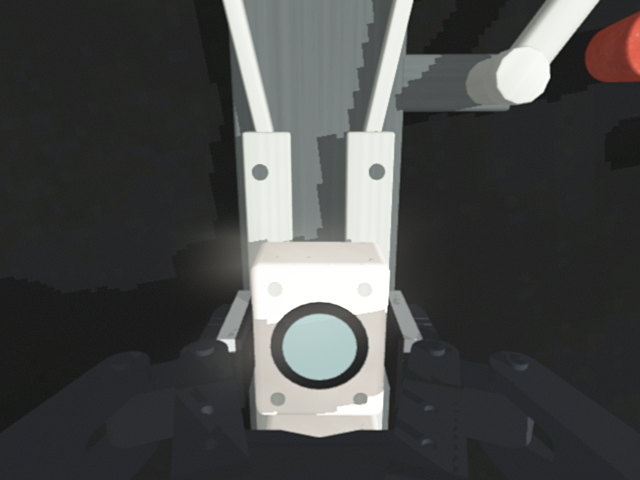

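Call:
{"method": "move_arm", "body": {"steps": [{"x": -0.8, "y": 0, "z": 0, "ax": 0, "ay": 0, "az": 0, "claw": -0.2}, {"x": -1.3, "y": 0, "z": 0, "ax": 0, "ay": 0, "az": 0, "claw": -0.2}, {"x": -1.7, "y": 0, "z": 0, "ax": 0, "ay": 0, "az": 0, "claw": -0.2}, {"x": -2, "y": 0, "z": 0, "ax": 0, "ay": 0, "az": 0, "claw": -0.2}, {"x": -2, "y": 0, "z": 0, "ax": 0, "ay": 0, "az": 0, "claw": -0.2}]}}

```text
time: 59.85
position: [0.5464, -0.229, 0.0298]
tcp_rot: [-2.41, -2.005, -0.026]
force: [3.9, 18.9, 13.9]
grip_width: 0.0431
```

Run:
```python
from h import *
st();G=G0()
```

```text
pos [ 0.5464 -0.229   0.0298] F [ 3.9 18.9 13.9] w 0.0431 tray [ -81.6 -514.    29.8] tiltT -0.6 j [-0.51  0.54 -0.2   0.82  0.02  1.24]
G [ 0.5463 -0.2293  0.0488] rail [79.3 -0.1 48.8] tiltR 1.0 zy 0.006
```

Contact (19 N push). Release, rise and look.

Call:
{"method": "move_arm", "body": {"steps": [{"x": -1.5, "y": 0, "z": 0, "ax": 0, "ay": 0, "az": 0, "claw": 0.3}, {"x": -1.5, "y": 0, "z": 0, "ax": 0, "ay": 0, "az": 0, "claw": 0.3}, {"x": -1.5, "y": 0, "z": 0, "ax": 0, "ay": 0, "az": 0, "claw": 0.3}, {"x": -1.5, "y": 0, "z": -3, "ax": 0, "ay": 0, "az": 0, "claw": 0.3}, {"x": -1.5, "y": 0, "z": -7, "ax": 0, "ay": 0, "az": 0, "claw": 0.3}, {"x": 2, "y": 0, "z": -12, "ax": 0, "ay": 0, "az": 0, "claw": 0.6}, {"x": 5, "y": 0, "z": -17, "ax": 0, "ay": 0, "az": 0, "claw": 0.6}]}}

```text
time: 60.55
position: [0.5502, -0.1957, 0.1824]
tcp_rot: [-2.419, -2.0, -0.004]
force: [0.3, -0.1, -0.1]
grip_width: 0.0686
```

Run:
```python
from h import *
st();G=G0()
C,im,d=shot('w37',['head','gate_pin']);P=cloud(C,d)
rr(P,.047,.053);rr(P,.075,.085,20)
```

```text
pos [ 0.5502 -0.1957  0.1824] F [ 0.3 -0.1 -0.1] w 0.0686 tray [ -71.8 -482.   182.4] tiltT -0.0 j [-0.45  0.41  0.01  1.17  0.    1.31]
G [ 0.5502 -0.1958  0.2014] rail [ 45.7  -2.5 201.4] tiltR 0.2 zy -0.001
head [([324.2, 265.7], 0.78), ([323.0, 343.9], 0.73)]
gate_pin [([497.5, 38.1], 0.81)]
(77, array([ 665. , -105.7]), array([ 5.6, 11.7]), 22.2, np.float64(0.05)) rail [-64.   93.8]
(8705, array([ 541.8, -259.7]), array([114.8,  44. ]), 80.1, np.float64(0.0502)) rail [110.1   1.1]
(481, array([ 668. , -104.2]), array([11.8, 11.5]), 57.4, np.float64(0.0795)) rail [-66.   96.5]
```

View pics/w37.png

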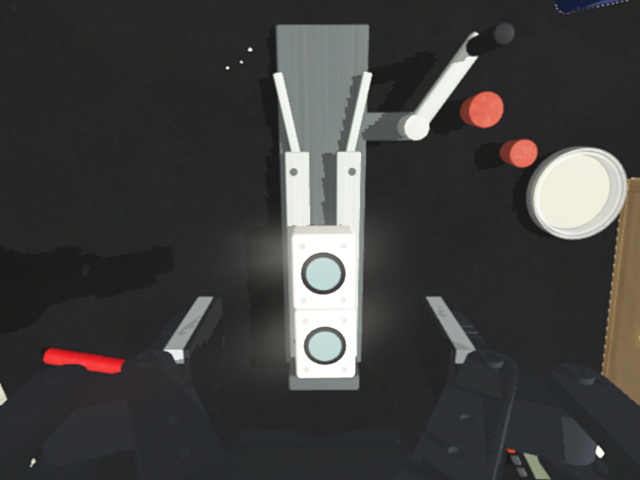

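Run:
```python
from h import *
pin=rail(-66.1,96.7,0);print(pin)
go([pin[0],pin[1],.14],down(1.386-2.19))
```

```text
[ 0.6682185 -0.1041165  0.       ]
x 11.13 y 9.58 z 4.59 | ax 0.006 ay -0.004 az 0.619  (dist 15.4cm, ang 35.5deg)
```

Call:
{"method": "move_arm", "body": {"steps": [{"x": 3, "y": 2.5, "z": 0, "ax": 0, "ay": 0, "az": 0.14, "claw": -0.5}, {"x": 6, "y": 5, "z": 1, "ax": 0, "ay": 0, "az": 0.28, "claw": -0.5}, {"x": 9, "y": 7.5, "z": 2, "ax": 0, "ay": 0, "az": 0.42, "claw": -0.5}, {"x": 11.1, "y": 9.6, "z": 4, "ax": 0, "ay": 0, "az": 0.56, "claw": -0.5}, {"x": 11.1, "y": 9.6, "z": 4.5, "ax": 0, "ay": 0, "az": 0.62, "claw": -0.5}, {"x": 11.1, "y": 9.6, "z": 4.5, "ax": 0, "ay": 0, "az": 0.62, "claw": -0.5}, {"x": 11.1, "y": 9.6, "z": 4.5, "ax": 0, "ay": 0, "az": 0.62, "claw": -0.5}]}}

```text
time: 61.4
position: [0.6647, -0.1052, 0.1355]
tcp_rot: [-2.911, -1.17, 0.0]
force: [-0.8, -0.2, -0.6]
grip_width: 0.0213
```

Run:
```python
from h import *
st()
go([.6682,-.1041,.052],down(1.386-2.19))
shot('w38')
```

```text
pos [ 0.6647 -0.1052  0.1355] F [-0.8 -0.2 -0.6] w 0.0213 tray [  57.5 -414.1  135.5] tiltT 0.0 j [-0.25  0.62  0.22  1.18  0.    2.12]
x 0.31 y 0.19 z 8.35 | ax -0.004 ay -0.002 az -0.002  (dist 8.4cm, ang 0.3deg)
```

View pics/w38.png

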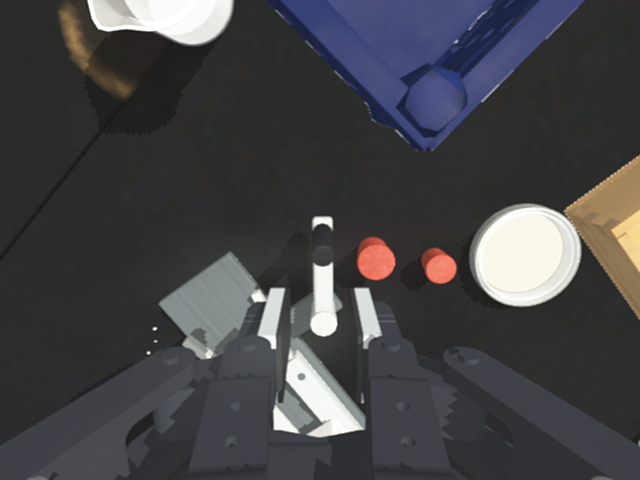

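Call:
{"method": "move_arm", "body": {"steps": [{"x": 0.3, "y": 0.1, "z": 3, "ax": 0, "ay": 0, "az": 0, "claw": -0.5}, {"x": 0.3, "y": 0.1, "z": 6, "ax": 0, "ay": 0, "az": 0, "claw": -0.5}, {"x": 0.3, "y": 0.1, "z": 8.2, "ax": 0, "ay": 0, "az": 0, "claw": -0.5}, {"x": 0.3, "y": 0.1, "z": 8.2, "ax": 0, "ay": 0, "az": 0, "claw": -0.5}, {"x": 0.3, "y": 0.1, "z": 8.2, "ax": 0, "ay": 0, "az": 0, "claw": -0.5}]}}

```text
time: 61.95
position: [0.6685, -0.1037, 0.0557]
tcp_rot: [-2.913, -1.169, -0.004]
force: [0.3, 0.0, 0.7]
grip_width: 0.0216
```

```bash
cat >> h.py <<'E'
def arc(ths):
    p0,R0=pose();H=rail(-17,62,p0[2]*1000)
    for th in ths:
        p=H+0.06*(-np.sin(th)*XR-np.cos(th)*YR)
        print(round(th,2),(R0.inv().apply(p-p0)*100).round(2),(R0.inv()*down(1.386-th)).as_rotvec().round(3))
E
python3 - <<'E'
from h import *
st();arc([2.19,2.05,1.9,1.75,1.6,1.45,1.3,1.15,1.0])
E
```

```text
pos [ 0.6685 -0.1037  0.0557] F [0.3 0.  0.7] w 0.0216 tray [  61.4 -413.3   55.7] tiltT -0.1 j [-0.25  0.67  0.11  1.    0.    2.13]
2.19 [-0.06  0.03 -0.  ] [-0.002 -0.003 -0.003]
2.05 [-0.12 -0.8   0.  ] [-0.001 -0.003 -0.143]
1.9 [-0.31 -1.68  0.  ] [-0.001 -0.003 -0.293]
1.75 [-0.64 -2.52  0.  ] [-0.001 -0.003 -0.443]
1.6 [-1.08 -3.3   0.  ] [-0.001 -0.004 -0.593]
1.45 [-1.64 -4.01  0.  ] [-0.    -0.004 -0.743]
1.3 [-2.3  -4.62  0.  ] [-0.    -0.004 -0.893]
1.15 [-3.04 -5.13 -0.  ] [ 0.    -0.004 -1.043]
1.0 [-3.85 -5.52 -0.  ] [ 0.    -0.004 -1.193]
```

Call:
{"method": "move_arm", "body": {"steps": [{"x": -0.1, "y": -0.8, "z": 0, "ax": 0, "ay": 0, "az": -0.14, "claw": -0.5}, {"x": -0.3, "y": -1.7, "z": 0, "ax": 0, "ay": 0, "az": -0.29, "claw": -0.5}, {"x": -0.6, "y": -2.5, "z": 0, "ax": 0, "ay": 0, "az": -0.44, "claw": -0.5}, {"x": -1.1, "y": -3.3, "z": 0, "ax": 0, "ay": 0, "az": -0.59, "claw": -0.5}, {"x": -1.6, "y": -4.0, "z": 0, "ax": 0, "ay": 0, "az": -0.74, "claw": -0.5}, {"x": -2.3, "y": -4.6, "z": 0, "ax": 0, "ay": 0, "az": -0.89, "claw": -0.5}, {"x": -3.0, "y": -5.1, "z": 0, "ax": 0, "ay": 0, "az": -1.04, "claw": -0.5}, {"x": -3.8, "y": -5.5, "z": 0, "ax": 0, "ay": 0, "az": -1.19, "claw": -0.5}]}}

```text
time: 62.75
position: [0.6053, -0.09, 0.058]
tcp_rot: [1.747, 2.606, 0.01]
force: [0.3, 0.8, 0.2]
grip_width: 0.0214
```

Run:
```python
from h import *
st();arc([1.0,.85,.7,.55,.4,.25,.1,-.05,-.12])
```

```text
pos [ 0.6053 -0.09    0.058 ] F [0.3 0.8 0.2] w 0.0214 tray [   1.8 -388.2   58. ] tiltT -0.4 j [-0.25  0.55 -0.12  0.9   0.    0.93]
1.0 [ 0.07 -0.27 -0.  ] [ 0.007 -0.     0.004]
0.85 [ 0.01 -1.17 -0.01] [ 0.007  0.    -0.146]
0.7 [-0.19 -2.05 -0.01] [ 0.007  0.001 -0.296]
0.55 [-0.51 -2.89 -0.02] [ 0.007  0.002 -0.446]
0.4 [-0.96 -3.67 -0.03] [ 0.007  0.002 -0.596]
0.25 [-1.52 -4.37 -0.03] [ 0.007  0.003 -0.746]
0.1 [-2.18 -4.98 -0.04] [ 0.007  0.003 -0.896]
-0.05 [-2.92 -5.49 -0.04] [ 0.007  0.004 -1.046]
-0.12 [-3.29 -5.69 -0.04] [ 0.007  0.004 -1.116]
```

Call:
{"method": "move_arm", "body": {"steps": [{"x": 0, "y": -0.9, "z": 0, "ax": 0, "ay": 0, "az": -0.15, "claw": -0.5}, {"x": -0.2, "y": -1.8, "z": 0, "ax": 0, "ay": 0, "az": -0.3, "claw": -0.5}, {"x": -0.5, "y": -2.6, "z": 0, "ax": 0, "ay": 0, "az": -0.45, "claw": -0.5}, {"x": -1.0, "y": -3.4, "z": 0, "ax": 0, "ay": 0, "az": -0.6, "claw": -0.5}, {"x": -1.6, "y": -4.1, "z": 0, "ax": 0, "ay": 0, "az": -0.75, "claw": -0.5}, {"x": -2.3, "y": -4.8, "z": 0, "ax": 0, "ay": 0, "az": -0.9, "claw": -0.5}, {"x": -2.9, "y": -5.4, "z": 0, "ax": 0, "ay": 0, "az": -1.0, "claw": -0.5}, {"x": -2.9, "y": -5.4, "z": 0, "ax": 0, "ay": 0, "az": -1.0, "claw": -0.5}]}}

```text
time: 63.55
position: [0.5655, -0.1384, 0.0572]
tcp_rot: [0.297, 3.122, 0.003]
force: [-0.1, -0.2, 0.3]
grip_width: 0.0212
```

Run:
```python
from h import *
st();p,_=pose();print(inrail(p));arc([0,-.05,-.1])
C,im,d=shot('w39');P=cloud(C,d)
rr(P,.075,.085,20)
```

```text
pos [ 0.5655 -0.1384  0.0572] F [-0.1 -0.2  0.3] w 0.0212 tray [ -46.2 -428.4   57.2] tiltT -0.3 j [-0.35  0.5  -0.21  0.87  0.   -0.16]
[-13.5291319    2.06179613  57.24734768]
0 [0.01 0.35 0.  ] [ 0.003  0.005 -0.005]
-0.05 [-0.    0.05  0.  ] [ 0.002  0.005 -0.055]
-0.1 [-0.02 -0.25 -0.  ] [ 0.002  0.005 -0.105]
(765, array([ 562.7, -155.2]), array([13.8, 22.8]), 79.2, np.float64(0.0801)) rail [3.5 2.4]
(759, array([ 566.2, -125.5]), array([13.8, 22.9]), 40.8, np.float64(0.0802)) rail [-26.3   0.4]
(1141, array([ 566.4, -134. ]), array([12.3, 11.6]), 10.0, np.float64(0.0794)) rail [-18.    2.1]
```

View pics/w39.png

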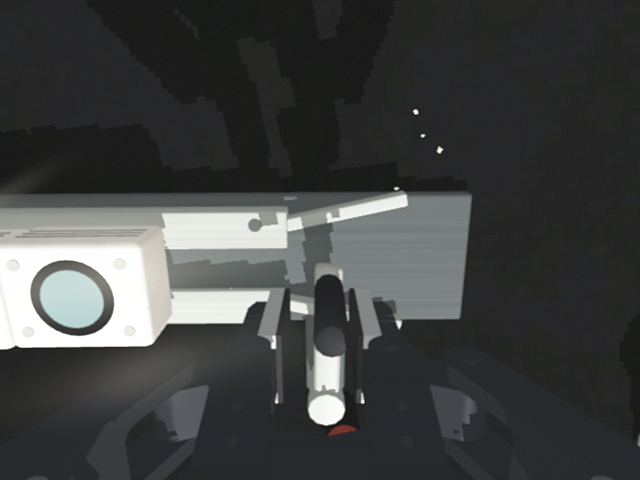

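Call:
{"method": "move_arm", "body": {"steps": [{"x": 0, "y": 0.3, "z": 0, "ax": 0, "ay": 0, "az": 0, "claw": -0.4}, {"x": 0, "y": 0.3, "z": 0, "ax": 0, "ay": 0, "az": 0, "claw": -0.4}, {"x": 0, "y": 0.3, "z": -3, "ax": 0, "ay": 0, "az": 0, "claw": -0.4}, {"x": 0, "y": 0.3, "z": -8, "ax": 0, "ay": 0, "az": 0, "claw": -0.4}, {"x": 0, "y": 0, "z": -13, "ax": 0, "ay": 0, "az": 0, "claw": 0}, {"x": 2, "y": -4, "z": -18, "ax": 0, "ay": 0, "az": 0, "claw": 0.5}, {"x": 2, "y": -4, "z": -20, "ax": 0, "ay": 0, "az": 0, "claw": 0.5}]}}

```text
time: 64.3
position: [0.5363, -0.174, 0.2574]
tcp_rot: [0.296, 3.125, 0.003]
force: [0.4, 0.1, -0.3]
grip_width: 0.0637
```

Run:
```python
from h import *
st()
C,im,d=shot('w40',['head']);P=cloud(C,d)
rr(P,.047,.053);rr(P,.075,.085,20)
for v,u in []: pass
im,d=r.snapshot('side');cv2.imwrite('pics/s40.png',cv2.resize(im[80:440,160:460],None,fx=2.2,fy=1.6))
```

```text
pos [ 0.5363 -0.174   0.2574] F [ 0.4  0.1 -0.3] w 0.0637 tray [ -81.5 -458.   257.4] tiltT -0.2 j [-0.43  0.35  0.1   1.33  0.   -0.24]
head [([194.0, 223.5], 0.61), ([258.5, 219.8], 0.57)]
(6348, array([ 541.8, -258.5]), array([113. ,  44.3]), 80.4, np.float64(0.0501)) rail [108.9   0.9]
(187, array([ 566.4, -134. ]), array([11.6, 11.2]), 32.8, np.float64(0.0796)) rail [-18.    2.1]
```

View pics/w40.png

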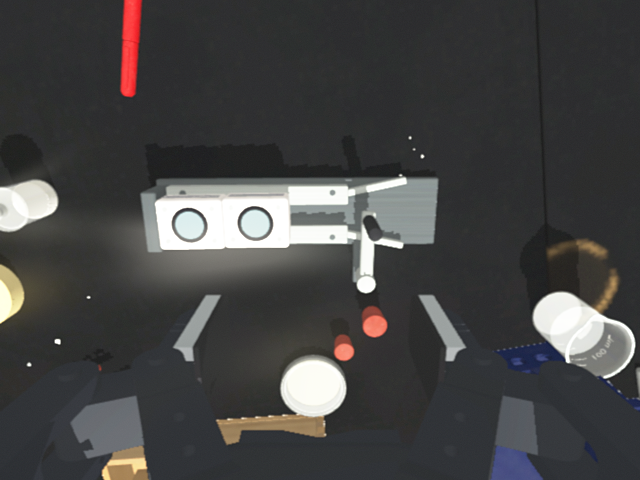

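View pics/s40.png

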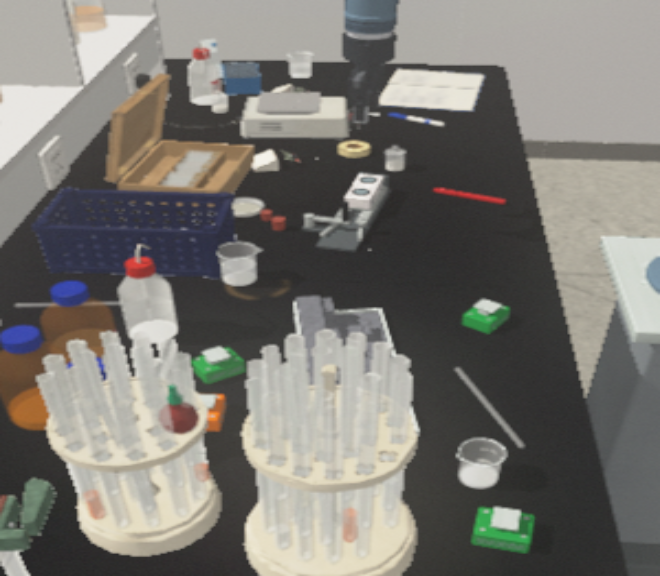

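Run:
```python
from h import *
print(r.hand_in()); st()
```

```text
the job is handed in; nothing more can be done
None
the job is handed in; nothing more can be done
```

The job is handed in at about 64 s. Both sensor heads are in the rail and the gate is shut. Only two heads were there: the third tray pocket was empty from the start.

**What I did:**
- **Gate:** I swung it open to about 2.19 rad.
- **Removal:** I tipped each head out of the foam as described, front edge up first, then forward and up.
- **Turning over:** I turned each head in two steps, standing it on its end in between.
- **Loading:** I set each head on the apron foot down, slid it into the slot and closed the gate.

**Last checks, from wrist camera depth just before handing in:**
- **Row:** both windows face up, with the tops at 50 mm. The pair measures 113 mm long, from x of about 52 to 165 mm, so they touch each other and the stop.
- **Centre line:** the row sits about 1 mm off the centre line and is turned by about 1 degree.
- **Gate:** the pin is back where it started, which makes the gate about 0.02 rad from shut.
- **Surroundings:** the gripper was clear of everything, and the beaker and weighing bottle were still upright.

**What went wrong on the way:**
- **First grip:** my first grip on the first head was too far back. Lifting it built up about 16 N on the wrist, most likely the fingers catching on the foam, so I set the head down and gripped further forward. No force limit is known to have been passed.
- **First turn:** the first try at turning that head ran into a joint limit, so I tilted it sideways instead.

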